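# Make up the pinwheel pallet layer with edging rolls on top

### The arm

A 7-joint arm with a two-finger parallel gripper is mounted at the origin on the work surface. World frame = base frame: x ahead of the robot, y to its left, z up, the work surface at z = 0. Lengths are in m, angles in rad, forces in N, time in s.
With the tool pointing down it reaches from about 0.425 to 1.025 m from the base axis. Payload 9.4 kg.
Tool frame: the origin (TCP) lies midway between the tips of the shut fingers; the grasp point (between the pads) lies 19 mm behind it (env.hold_point_z is the distance from the TCP to the grasp point, in m); z points along the fingers, y is the direction in which the jaws open and shut (so a half turn about z gives the same grasp; the last joint's range is limited). The gripper opens to 93 mm and grips with 3 to 60 N. Pads are 15 mm wide; open, the fingers measure 128 mm over their backs; the gripper's body (75 mm by 188 mm) begins 65 mm behind the grasp point.
Start: joints at [1.189, 0.599, -0.003, 1.599, 0.002, 0.943, -0.08], TCP at [0.218, -0.692, 0.219] pointing down, gripper open.
Joint ranges: [-2.57, 2.57], [-0.35, 1.97], [-1.29, 1.29], [0.11, 2.56], [-1.05, 4.19], [0.11, 1.86], [-2.63, 2.63]. Speed limits (rad/s): [2.22, 2.22, 3.01, 3.01, 3.14, 3.14, 3.14].

### API

Orientations are given as a unit quaternion [w, x, y, z].
In Python, from station import env gives the robot as it stands.
- The arm moves only by the shell command python3 -m jog 'ROWS' [FORCE]. ROWS is text: rows parted by semicolons, each of 7 numbers parted by spaces: the shift along the tool's x, y, z in cm, then the turn, a rotation vector about the tool's x, y, z in rad, then the opening, from -1 (shut) to 1 (fully open), so that 0 is half open. In form: dx dy dz wx wy wz claw; .... A call has 1 to 5 rows; each row shifts and turns the commanded pose from where the row before left it, along the tool's axes as they then stand; what a row does not reach is not made up. A row lasts 1/12 s, in which the tool goes at most 41.7 mm and 7.16 degrees, less where a joint would pass 70% of its speed; a pose out of reach is approached as far as the arm can. A call with a gripper value outside its range is refused whole. The fingers move at their own pace and stop on an object; FORCE is the grip in N (left out, the last holds). Time passes only in rows, so rows that do not move let the fingers close. It gives the time, the measured TCP pose, the force and the opening at its end, in the units of the state.
- env.state(): the state, without advancing time (a new reading comes with each control period).
- env.grab_frame(name): name is "scene" or "top"; returns the picture (400x640x3 uint8, red, green, blue); there is no depth.
- env.camera_params(name): a dict with "fx", "fy", "cx", "cy" (pixels), "k1" (the pictures are not rectified: a ray, as slopes to the right and down, at radius r is drawn at 1 + k1 r^2 times it, then the intrinsics apply), "extrinsics" (4x4, takes a point from camera to world coordinates). Camera axes: x right, y down, z forward; pixel columns grow to the right and rows downward; lengths in m; the calibration is good to about 2 mm. A picture is of the moment at which its call begins. camera_params takes no time and is no camera call.
- env.job_done(): hands the job in, once; it reports no verdict.
The state is a dict: "time_s": time; "qpos": joint angles; "joint_vel": joint speeds; "joint_efforts": joint torques, N m; "eef_pos": TCP position; "orientation": TCP orientation; "force": force on the tool from outside, world axes, zero at the start; "wrist_torque": the same for the moment, N m; "finger_gap": finger opening in m.
Only numpy, scipy, OpenCV 4.12 (cv2) and the standard library are available. Lean on these libraries where they do the work, as an engineer would, in place of code of your own. Each camera call takes 0.05 s, during which the arm holds its last target.

### The job

Make up the order on the small pallet: first clear the sanding block off it into the green tool tray, then lay every carton flat on the deck, one to each blue outline and square with it, so that they interlock as a pinwheel (with only three cartons leave any one outline empty). When the layer is complete, slide both rolls of veneer edging up off the spindle and lay them flat on top of the cartons over the middle of the pallet, one squarely on the other. Leave the other things on the bench alone; if anything gets knocked out of place on the way, put it right.

Things in the scene. Friction and masses are not known exactly. Their poses are not given: they have to be found in the camera images.
- pallet: Small pallet, fixed to the bench: plywood deck 230 x 230 mm, its top 27 mm above the bench. Origin: centre of the underside, at bench level; x, y parallel to the deck edges, z up. Four blue painted outlines, each 98 x 60 mm inside, form a pinwheel 163 x 163 mm: 5 mm between neighbours, and a square flue of 43 x 43 mm open in the middle.
- pallet_mid (a point): Middle of the pallet, on the deck top, at the centre of the pinwheel (27 mm above the bench).
- slot_a (a point): Centre of one painted carton place, on the deck top, at x -32.5 mm, y -51.5 mm in the pallet's axes; the place's long side runs along the pallet's x axis.
- slot_b (a point): Centre of one painted carton place, on the deck top, at x +51.5 mm, y -32.5 mm in the pallet's axes; the place's long side runs along the pallet's y axis.
- slot_c (a point): Centre of one painted carton place, on the deck top, at x +32.5 mm, y +51.5 mm in the pallet's axes; the place's long side runs along the pallet's x axis.
- slot_d (a point): Centre of one painted carton place, on the deck top, at x -51.5 mm, y +32.5 mm in the pallet's axes; the place's long side runs along the pallet's y axis.
- carton1: Sealed cardboard carton, 98 mm long (its x) x 60 mm wide (its y) x 50 mm high, 0.15 to 0.31 kg, brown tape strip along the top. All cartons are alike; three or four are on the bench (None if absent). Origin: centre of the underside, z up.
- carton2: Sealed cardboard carton, 98 mm long (its x) x 60 mm wide (its y) x 50 mm high, 0.15 to 0.31 kg, brown tape strip along the top. All cartons are alike; three or four are on the bench (None if absent). Origin: centre of the underside, z up.
- carton3: Sealed cardboard carton, 98 mm long (its x) x 60 mm wide (its y) x 50 mm high, 0.15 to 0.31 kg, brown tape strip along the top. All cartons are alike; three or four are on the bench (None if absent). Origin: centre of the underside, z up.
- carton4: Sealed cardboard carton, 98 mm long (its x) x 60 mm wide (its y) x 50 mm high, 0.15 to 0.31 kg, brown tape strip along the top. All cartons are alike; three or four are on the bench (None if absent). Origin: centre of the underside, z up.
- spindle: Stock spindle, fixed to the bench: round wooden foot 96 mm across and 12 mm high, a shoulder 52 mm across up to 24 mm above the bench on which the lowest roll rests, and an upright aluminium post 33 mm across whose tip is 82 mm above the bench. Origin: on the axis at bench level.
- roll1: Wound roll of veneer edging: a ring 66 mm outside, 42 mm bore, 28 mm high, 60 g, threaded on the spindle post, axis upright; it slides up freely. Starts on the spindle shoulder. Origin: centre of its underside, z along its axis.
- roll2: Another such roll, 60 g, on the spindle above roll1. Origin: centre of its underside, z along its axis.
- tray: Green metal tool tray, fixed to the bench, open on top: 150 mm (x) x 110 mm (y) outside, 22 mm high, walls and floor 4 mm thick. Origin: centre of the underside.
- sander: Cork sanding block with red-brown abrasive on its underside: 90 mm (x) x 46 mm (y) x 36 mm high, 0.12 kg; it starts on the pallet deck. Origin: centre of the underside, z up.
- wax_tin: Bystander, to be left alone: a low round wax tin with a pale lid, 64 mm across, 30 mm high.
- cup: Bystander, to be left alone: a turned dark-wood cup, 50 mm across, 45 mm high.
- glue: Bystander, to be left alone: a yellow glue bottle, 60 mm across, 160 mm high.
- lacquer: Bystander, to be left alone: an amber glass bowl, 96 mm across, 55 mm high.
- brush: Bystander, to be left alone: a brush lying down, 190 mm long.

How it is judged:
By the outcome, as a careful person would: the job done as asked, in the order asked, and still so for the second after the job is handed in, with the robot touching nothing.
Of carton1, carton2, carton3, carton4 only 3 to 4 are there at a start; the rules pass over those that are not, and their reading is None.
At some moment in a run one of carton1, carton2, carton3, carton4, sander may be knocked a few centimetres aside while the robot is not near it.
It also fails if it takes over 210 s, if anything falls off the work surface, if the arm or the gripper's body presses on something with over 40 N, if the wrist force passes 120 N, or if a joint passes its speed limit or range.

## Working session

There is one attempt and no reset: what is moved stays moved. The work goes in short steps, Python scripts to look and compute and a shell command to move; the robot and the scene stay as the last step left them, time stands still between calls to the robot, and variables do not carry over. Pictures are saved under pics/ and viewed, and the job is handed in when it is done.

```bash
ls; mkdir -p pics; python3 - <<'E'
from station import env
import cv2
s=env.state();print(s)
for n in("scene","top"):
    cv2.imwrite(f"pics/{n}0.png",env.grab_frame(n)[:,:,::-1]); print(n,env.camera_params(n))
print(env.hold_point_z)
E
```

```text
pics
{'time_s': 0.0, 'qpos': array([ 1.18931365,  0.60011999, -0.00252887,  1.60012048,  0.00179671,
        0.94286607, -0.07978501]), 'joint_vel': array([-5.29925924e-04, -5.91464950e-04, -8.35796816e-04,  2.47991820e-03,
        6.86527822e-04,  4.79298446e-05, -5.49387105e-04]), 'joint_efforts': array([-3.66799068e-04, -7.65067792e+01,  1.49743460e+00, -2.52346194e+01,
       -5.23670053e-02,  1.68851728e-02,  1.84625633e-04]), 'eef_pos': array([ 0.21739583, -0.69114176,  0.21776723]), 'orientation': array([-7.32752330e-04,  9.88406082e-01,  1.51831638e-01, -1.85724253e-04]), 'force': array([0.17901669, 0.97592074, 0.67101332]), 'wrist_torque': array([-0.05711472, -0.01111205, -0.0430057 ]), 'finger_gap': 0.09326584054171999}
scene {'fx': 484.0650232668319, 'fy': 484.0650232668319, 'cx': 323.7078328400461, 'cy': 196.1941727213572, 'k1': 0.01533607527723959, 'extrinsics': array([[-0.56085248,  0.42314815, -0.71161095,  1.69742377],
       [ 0.82783438,  0.29867475, -0.47485118,  0.66769039],
       [ 0.01160782, -0.85541746, -0.51780906,  0.88652046],
       [ 0.        ,  0.        ,  0.        ,  1.        ]])}
top {'fx': 453.54436257739627, 'fy': 453.54436257739627, 'cx': 325.85311346933696, 'cy': 202.43211963379346, 'k1': -0.0017611371092765835, 'extrinsics': array([[ 3.40451691e-03, -9.93489775e-01,  1.13870437e-01,
         4.61488184e-01],
       [-9.99796425e-01, -1.11706183e-03,  2.01460044e-02,
        -6.50645904e-02],
       [-1.98876490e-02, -1.13915843e-01, -9.93291328e-01,
         1.34171469e+00],
       [ 0.00000000e+00,  0.00000000e+00,  0.00000000e+00,
         1.00000000e+00]])}
0.0188
```

View pics/top0.png

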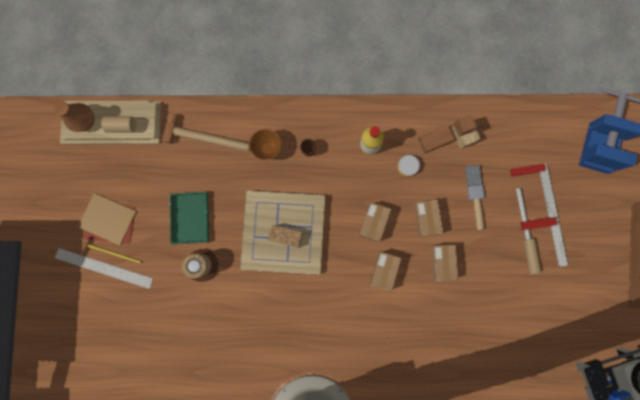

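View pics/scene0.png

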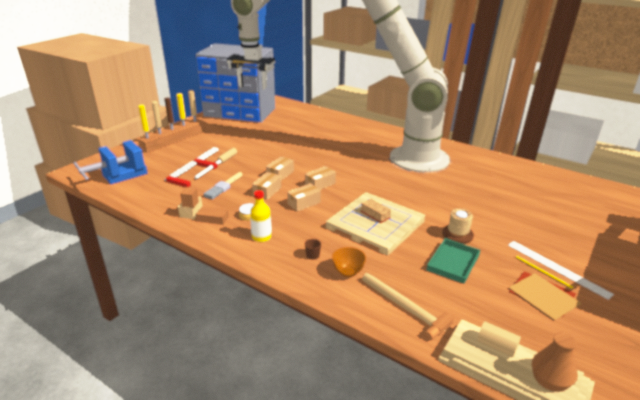

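The top view shows four cartons at about (376,222), (430,217), (387,270) and (446,262). The pallet with the sander is at (284,232), the tray at (189,218) and the spindle with its rolls at (197,265). I'll write the helpers and zoom in.

```bash
cat > h.py <<'E'
import numpy as np, cv2
from scipy.spatial.transform import Rotation as R
from station import env
def cam(n):
    p=env.camera_params(n);K=np.array([[p['fx'],0,p['cx']],[0,p['fy'],p['cy']],[0,0,1]]);return K,np.array([p['k1'],0,0,0,0.]),np.array(p['extrinsics'])
def ray(n,uv):
    K,d,E=cam(n);uv=np.array(uv,float).reshape(-1,1,2)
    u=cv2.undistortPoints(uv,K,d).reshape(-1,2)
    return E[:3,3],np.c_[u,np.ones(len(u))]@E[:3,:3].T
def onplane(n,uv,z):
    o,d=ray(n,uv);t=(z-o[2])/d[:,2];return o+d*t[:,None]
def proj(n,P):
    K,d,E=cam(n);Ei=np.linalg.inv(E);rv=cv2.Rodrigues(Ei[:3,:3])[0]
    return cv2.projectPoints(np.array(P,float).reshape(-1,1,3),rv,Ei[:3,3],K,d)[0].reshape(-1,2)
def grab(n,name=None):
    im=env.grab_frame(n)[:,:,::-1].copy()
    if name: cv2.imwrite(f"pics/{name}.png",im)
    return im
def crop(im,x0,y0,x1,y1,k,name): cv2.imwrite(f"pics/{name}.png",cv2.resize(im[y0:y1,x0:x1],None,fx=k,fy=k,interpolation=cv2.INTER_CUBIC))
def pose():
    s=env.state();q=s['orientation'];r=R.from_quat([q[1],q[2],q[3],q[0]]);m=r.as_matrix()
    return s,r,np.arctan2(m[1,0],m[0,0])
def go(x,y,z,yaw=None,hold=False):
    """shift in tool axes (cm) and turn to reach TCP (x,y,z), tool x at yaw, pointing down"""
    s,r,yw=pose()
    if yaw is None: yaw=yw
    yaw=(yaw-yw+np.pi/2)%np.pi-np.pi/2+yw
    d=r.inv().apply(np.array([x,y,z])-s['eef_pos'])*100
    t=R.from_matrix(np.array([[np.cos(yaw),np.sin(yaw),0],[np.sin(yaw),-np.cos(yaw),0],[0,0,-1]]))
    w=(r.inv()*t).as_rotvec()
    print('t%.1f pos'%s['time_s'],s['eef_pos'].round(4),'yaw %.3f q7 %.2f gap %.3f'%(yw,s['qpos'][6],s['finger_gap']),'shift cm',d.round(2),'turn',w.round(3),'F',s['force'].round(1))
E
python3 - <<'E'
import cv2
a=cv2.imread('pics/top0.png')
from h import crop
crop(a,350,180,480,310,6,'c1'); crop(a,150,175,350,300,4,'c2')
E
```

```text
(no output)
```

View pics/c1.png

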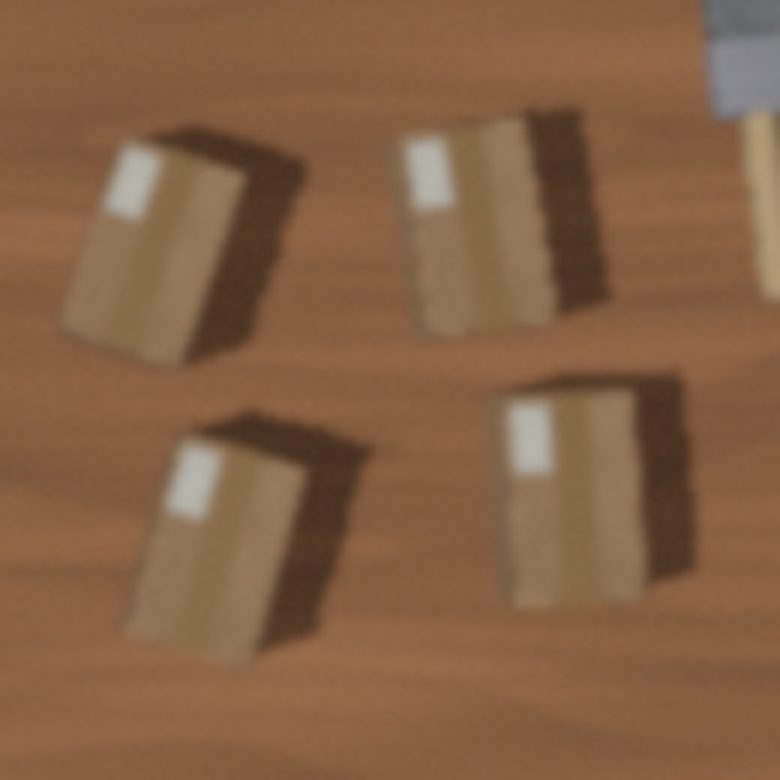

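View pics/c2.png

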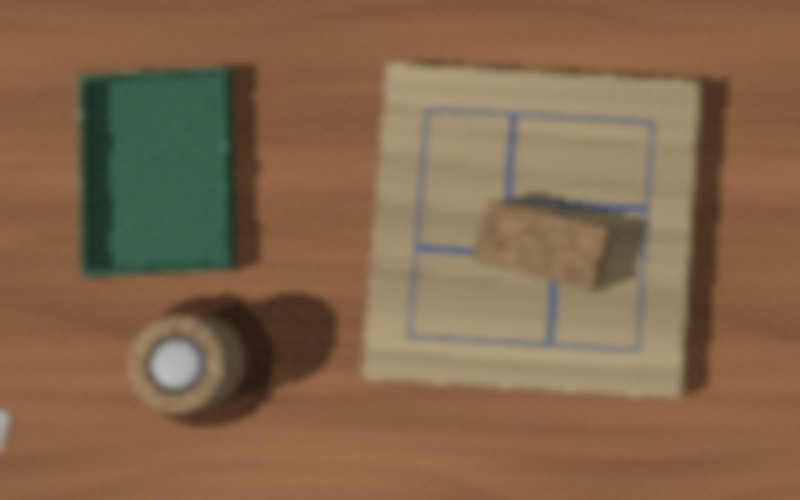

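The zooms show clean corners. Next I'll segment by colour and fit rectangles on the top planes.

```bash
cat >> h.py <<'E'
def rects(mask,n,z,amin,k=4):
    """mask on k-times enlarged picture -> minAreaRect of each blob in world at height z"""
    out=[]
    cs,_=cv2.findContours(mask,cv2.RETR_EXTERNAL,cv2.CHAIN_APPROX_NONE)
    for c in cs:
        if cv2.contourArea(c)<amin*k*k: continue
        h=c.reshape(-1,2).astype(float); uv=(h+0.5)/k-0.5
        P=onplane(n,uv,z)[:,:2]
        (cx,cy),(w,l),a=cv2.minAreaRect((P*1000).astype(np.float32))
        a=np.radians(a)
        if w<l: w,l=l,w; a+=np.pi/2
        a=(a+np.pi/2)%np.pi-np.pi/2
        out.append((cx/1000,cy/1000,w,l,a,uv.mean(0)))
    return out
def big(im,k=4): return cv2.resize(im,None,fx=k,fy=k,interpolation=cv2.INTER_CUBIC)
E
python3 - <<'E'
import cv2,numpy as np
from h import *
a=cv2.imread('pics/top0.png')
hsv=cv2.cvtColor(a,cv2.COLOR_BGR2HSV)
for nm,(u,v) in dict(carton=(372,225),carton2=(386,212),tape=(433,225),label=(428,211),wood=(400,240),shadow=(398,225),deck=(255,220),deck2=(310,262),blue=(254,235),sand=(284,235),tray=(190,220),roll=(188,265)).items(): print(nm,hsv[v,u],a[v,u])
E
```

```text
carton [ 17 117 137] [ 74 109 137]
carton2 [ 15 101 152] [ 92 122 152]
tape [ 16 116 136] [ 74 107 136]
label [ 16 122 134] [ 70 104 134]
wood [ 13 133 142] [ 68  99 142]
shadow [ 13 132 135] [ 65  95 135]
deck [ 17  36 134] [115 126 134]
deck2 [ 19  56 154] [120 141 154]
blue [ 15  16 124] [116 120 124]
sand [ 16 104 137] [ 81 110 137]
tray [ 75 100  97] [78 97 59]
roll [ 15   7 153] [149 151 153]
```

```bash
cat >> h.py <<'E'
def cartons(im,roi=(340,170,480,310),z=0.05,thr=36):
    b=big(im).astype(int); m=((b[:,:,2]-b[:,:,1]<thr)&(b[:,:,2]>110)).astype(np.uint8)*255
    M=np.zeros_like(m);x0,y0,x1,y1=[4*t for t in roi];M[y0:y1,x0:x1]=m[y0:y1,x0:x1]
    M=cv2.morphologyEx(M,cv2.MORPH_OPEN,np.ones((15,15)))
    M=cv2.morphologyEx(M,cv2.MORPH_CLOSE,np.ones((9,9)))
    return M
def show(rs):
    for r in rs: print('x %.4f y %.4f  %.1f x %.1f mm  yaw %.3f  px %s'%(r[:5]+(r[5].round(),)))
E
python3 - <<'E'
from h import *
a=cv2.imread('pics/top0.png')
M=cartons(a); show(rects(M,'top',0.05,400))
crop(cv2.drawContours(big(a),cv2.findContours(M,0,1)[0],-1,(0,255,0),1),1400,720,1920,1240,1,'m1')
# deck
b=big(a);h=cv2.cvtColor(b,cv2.COLOR_BGR2HSV)
D=((h[:,:,1]<95)&(h[:,:,2]>105)).astype(np.uint8)*255;Z=np.zeros_like(D);Z[700:1150,900:1340]=D[700:1150,900:1340]
Z=cv2.morphologyEx(Z,cv2.MORPH_CLOSE,np.ones((25,25)));Z=cv2.morphologyEx(Z,cv2.MORPH_OPEN,np.ones((15,15)))
print('deck');show(rects(Z,'top',0.027,2000))
B=((b[:,:,0].astype(int)-b[:,:,2]>-4)&(h[:,:,2]>60)).astype(np.uint8)*255;Y=np.zeros_like(B);Y[740:1110,960:1300]=B[740:1110,960:1300]
cs=[c for c in cv2.findContours(Y,0,1)[0] if cv2.contourArea(c)>60]
print('blue',len(cs));p=np.concatenate(cs).reshape(-1,2);P=onplane('top',(p+.5)/4-.5,.027)[:,:2]*1000;print(cv2.minAreaRect(P.astype(np.float32)))
T=((h[:,:,0]>60)&(h[:,:,0]<95)&(h[:,:,1]>60)).astype(np.uint8)*255;X=np.zeros_like(T);X[730:1020,640:880]=T[730:1020,640:880]
X=cv2.morphologyEx(X,cv2.MORPH_OPEN,np.ones((9,9)))
print('tray');show(rects(X,'top',0.022,600))
o=b.copy()
for m in(Z,Y,X): cv2.drawContours(o,cv2.findContours(m,0,1)[0],-1,(0,255,0),1)
crop(o,620,700,1380,1200,1,'m2')
E
```

```text
x 0.4157 y -0.2049  99.2 x 67.6 mm  yaw -0.280  px [385. 271.]
x 0.4402 y -0.3707  100.1 x 72.2 mm  yaw 0.034  px [444. 262.]
x 0.5550 y -0.1771  104.8 x 65.1 mm  yaw -0.328  px [374. 222.]
x 0.5669 y -0.3287  101.8 x 71.7 mm  yaw 0.135  px [428. 218.]
deck
x 0.5267 y 0.0868  232.1 x 231.6 mm  yaw 1.513  px [283. 232.]
blue 4
((526.8563842773438, 87.65959167480469), (124.5169906616211, 124.30406188964844), 55.10968017578125)
tray
x 0.5684 y 0.3633  144.5 x 107.8 mm  yaw 0.058  px [189. 218.]
```

View pics/m1.png

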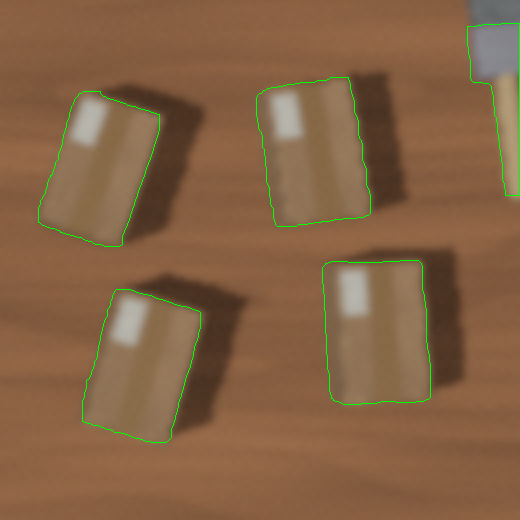

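View pics/m2.png

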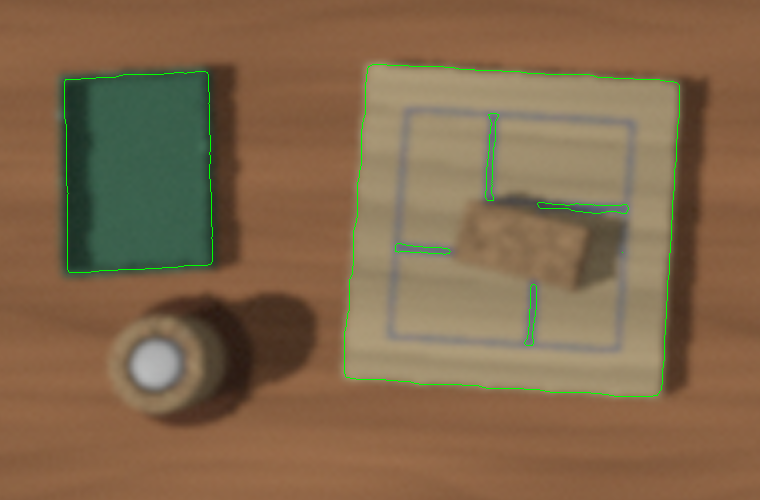

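The masks fit the deck and tray well, but the carton blobs include visible side faces. I'll refine the top-face edges with sub-pixel line fits, starting from corners read off the crop.

```bash
cat >> h.py <<'E'
from scipy.ndimage import map_coordinates
def quad(im,uv,w=2.5,it=2):
    """refine 4 corners (px) by edge line fits: strongest gradient along normals"""
    g=cv2.GaussianBlur(im,(0,0),0.7).astype(float); uv=np.array(uv,float)
    for _ in range(it):
        L=[]
        for i in range(4):
            p,q=uv[i],uv[(i+1)%4]; d=(q-p)/np.linalg.norm(q-p); n=np.array([-d[1],d[0]])
            s=np.linspace(.12,.88,25)[:,None]*(q-p)+p; t=np.arange(-w,w+.01,.1)
            X=s[:,None,:]+t[None,:,None]*n
            v=np.stack([map_coordinates(g[:,:,c],[X[...,1],X[...,0]],order=1) for c in range(3)],-1)
            e=np.abs(np.gradient(v,axis=1)).sum(-1); wt=e**4
            pos=(wt*t).sum(1)/wt.sum(1); pts=s+pos[:,None]*n
            med=np.median(pos);ok=np.abs(pos-med)<1
            l=cv2.fitLine(pts[ok].astype(np.float32),cv2.DIST_HUBER,0,.01,.01).ravel();L.append(l)
        new=[]
        for i in range(4):
            a,b=L[i-1],L[i]; A=np.array([[a[0],-b[0]],[a[1],-b[1]]]);k=np.linalg.solve(A,[b[2]-a[2],b[3]-a[3]]);new.append([a[2]+a[0]*k[0],a[3]+a[1]*k[0]])
        uv=np.array(new)
    return uv
def box(im,uv,z,n='top',**k):
    """uv order TL TR BR BL with TL->BL the long side; returns centre, yaw of long axis, sizes"""
    c=quad(im,uv,**k);P=onplane(n,c,z)[:,:2];ctr=P.mean(0);lg=(P[0]+P[1]-P[2]-P[3])/2;sh=(P[0]+P[3]-P[1]-P[2])/2
    a=np.arctan2(lg[1],lg[0]);b=np.arctan2(sh[1],sh[0])
    print('ctr',ctr.round(4),'long %.1f short %.1f'%(np.linalg.norm(lg)*1e3,np.linalg.norm(sh)*1e3),'yaw %.3f (short-90: %.3f)'%(a,b-np.pi/2),'px',c.round(1).tolist())
    return c
E
python3 - <<'E'
from h import *
a=cv2.imread('pics/top0.png'); f=lambda L,k,x,y:[((u+.5)/k-.5+x,(v+.5)/k-.5+y) for u,v in L]
q=[]
for L in ([(127,140),(246,178),(185,367),(62,330)],[(403,138),(527,118),(556,316),(424,336)],[(183,437),(308,468),(250,665),(124,635)],[(503,400),(633,390),(646,600),(513,607)]):
    q.append(box(a,f(L,6,350,180),.05,w=2))
print('deck');q.append(box(a,f([(368,65),(680,82),(661,396),(345,378)],4,155,175),.027))
print('outline');q.append(box(a,f([(404,108),(636,120),(620,350),(390,338)],4,155,175),.027))
print('sander');q.append(box(a,f([(475,262),(492,198),(610,222),(594,292)],4,150,175),.063,w=2)); 
print('tray');q.append(box(a,f([(64,79),(208,71),(212,264),(68,272)],4,155,175),.022))
o=big(a)
for c in q: cv2.polylines(o,[np.int32((c+.5)*4-.5)],True,(0,255,0),1)
crop(o,1400,720,1920,1240,1,'m3');crop(o,620,700,1380,1200,1,'m4')
E
```

```text
ctr [ 0.5554 -0.1791] long 96.4 short 60.2 yaw -0.347 (short-90: -0.290) px [[370.6000061035156, 203.10000610351562], [390.70001220703125, 208.10000610351562], [379.70001220703125, 240.89999389648438], [359.1000061035156, 233.8000030517578]]
ctr [ 0.5661 -0.3338] long 95.0 short 60.4 yaw 0.120 (short-90: 0.168) px [[417.29998779296875, 203.39999389648438], [436.8999938964844, 199.1999969482422], [443.0, 233.0], [420.79998779296875, 235.6999969482422]]
ctr [ 0.4144 -0.2079] long 97.7 short 59.6 yaw -0.305 (short-90: -0.271) px [[380.6000061035156, 252.3000030517578], [400.8999938964844, 257.3999938964844], [391.1000061035156, 291.5], [370.29998779296875, 285.0]]
ctr [ 0.4395 -0.376 ] long 97.2 short 60.1 yaw 0.032 (short-90: 0.094) px [[434.3999938964844, 246.39999389648438], [454.79998779296875, 244.3000030517578], [457.70001220703125, 279.29998779296875], [435.5, 281.1000061035156]]
deck
ctr [0.5259 0.0872] long 228.5 short 231.0 yaw -0.057 (short-90: -0.058) px [[246.10000610351562, 190.6999969482422], [324.6000061035156, 195.1999969482422], [319.79998779296875, 274.20001220703125], [239.8000030517578, 269.1000061035156]]
outline
ctr [0.5261 0.0875] long 166.8 short 166.1 yaw -0.060 (short-90: -0.070) px [[256.29998779296875, 201.1999969482422], [312.8999938964844, 205.5], [308.8999938964844, 262.70001220703125], [251.60000610351562, 258.79998779296875]]
sander
ctr [0.5139 0.0776] long 86.6 short 45.0 yaw 1.323 (short-90: 1.279) px [[266.79998779296875, 239.5], [272.29998779296875, 224.0], [301.20001220703125, 231.89999389648438], [297.1000061035156, 246.89999389648438]]
tray
ctr [0.5679 0.3656] long 149.0 short 107.3 yaw 0.045 (short-90: 0.057) px [[170.0, 193.5], [206.3000030517578, 191.10000610351562], [206.6999969482422, 242.10000610351562], [170.3000030517578, 243.6999969482422]]
```

View pics/m3.png

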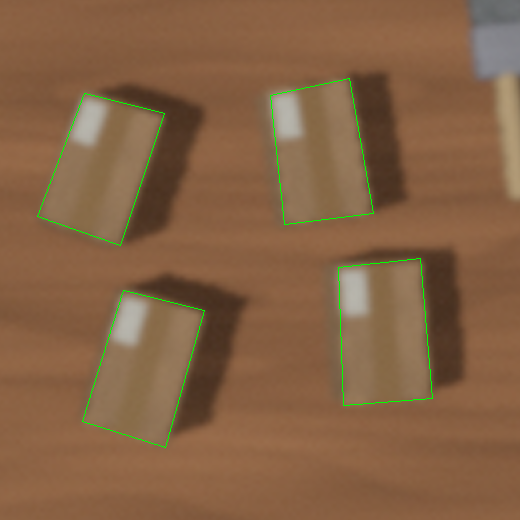

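View pics/m4.png

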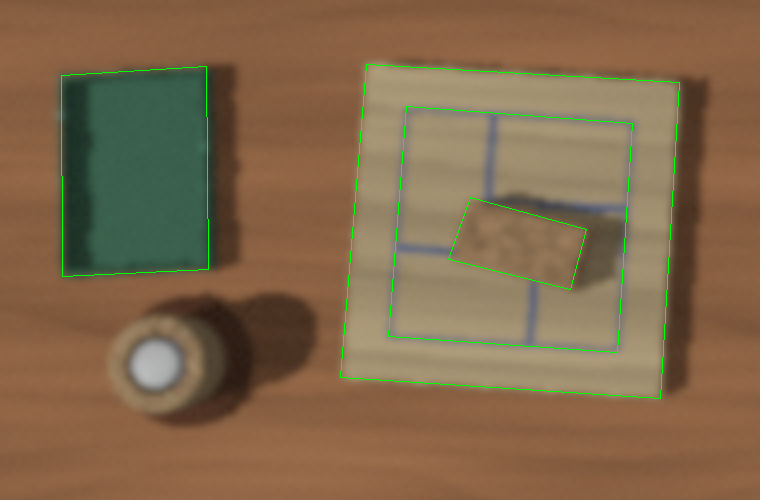

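```bash
python3 -m jog '0 0 0 0 0 -0.124 1;0 0 0 0 0 -0.124 1;0 0 0 0 0 -0.124 1;0 0 0 0 0 -0.124 1;0 0 0 0 0 -0.124 1' 40; python3 -m jog '0 0 0 0 0 -0.124 1;0 0 0 0 0 -0.124 1;0 0 0 0 0 -0.124 1;0 0 0 0 0 -0.124 1;0 0 0 0 0 0 1'; python3 -c "
from h import *
go(.514,.0776,.15,1.30)"
```

```text
time_s: 0.52
eef_pos: [0.2174, -0.6913, 0.2181]
orientation: [-0.0, 0.894, 0.449, -0.0]
force: [-0.3, 0.6, -0.6]
finger_gap: 0.0932
time_s: 0.93
eef_pos: [0.2171, -0.6914, 0.218]
orientation: [-0.0, 0.756, 0.654, 0.0]
force: [-0.4, 0.3, -0.1]
finger_gap: 0.093
t0.9 pos [ 0.2171 -0.6914  0.218 ] yaw 1.426 q7 0.85 gap 0.093 shift cm [80.38 18.28  6.87] turn [-0.    -0.001  0.126] F [-0.4  0.3 -0.1]
```

```bash
for i in 1 ; do python3 -m jog '4 0.91 0 0 0 0 1;4 0.91 0 0 0 0 1;4 0.91 0 0 0 0 1;4 0.91 0 0 0 0 1;4 0.91 0 0 0 0 1'; python3 -m jog '4 0.91 0 0 0 0 1;4 0.91 0 0 0 0 1;4 0.91 0 0 0 0 1;4 0.91 0 0 0 0 1;4 0.91 0 0 0 0 1';done;  python3 -c "
from h import *
go(.514,.0776,.15,1.30)"
```

```text
time_s: 1.35
eef_pos: [0.2926, -0.4987, 0.2185]
orientation: [-0.0, 0.76, 0.65, 0.0]
force: [1.7, -0.4, -0.6]
finger_gap: 0.0931
time_s: 1.77
eef_pos: [0.3676, -0.3078, 0.2187]
orientation: [0.0, 0.76, 0.65, 0.0]
force: [0.5, 0.5, -0.3]
finger_gap: 0.0932
t1.8 pos [ 0.3676 -0.3078  0.2187] yaw 1.416 q7 0.21 gap 0.093 shift cm [40.35  8.51  6.87] turn [0.    0.    0.116] F [ 0.5  0.5 -0.3]
```

```bash
python3 -m jog '4 0.85 0 0 0 0 1;4 0.85 0 0 0 0 1;4 0.85 0 0 0 0 1;4 0.85 0 0 0 0 1;4 0.85 0 0 0 0 1'; python3 -m jog '4 0.85 0 0 0 0 1;4 0.85 0 0 0 0 1;4 0.85 0 0 0 0 1;4 0.85 0 0 0 0 1;4 0.85 0 0 0 0.116 1';  python3 -c "
from h import *
go(.514,.0776,.09,1.30)
crop(grab('scene'),270,130,470,280,4,'g1')"
```

```text
time_s: 2.18
eef_pos: [0.4394, -0.1164, 0.2187]
orientation: [0.0, 0.76, 0.65, 0.0]
force: [-0.2, -1.2, -0.3]
finger_gap: 0.0928
time_s: 2.6
eef_pos: [0.5113, 0.075, 0.2185]
orientation: [-0.0, 0.796, 0.606, -0.0]
force: [1.1, -0.1, 0.3]
finger_gap: 0.0932
t2.6 pos [0.5113 0.075  0.2185] yaw 1.301 q7 -0.77 gap 0.093 shift cm [ 0.32  0.19 12.85] turn [-0.     0.     0.001] F [ 1.1 -0.1  0.3]
```

View pics/g1.png

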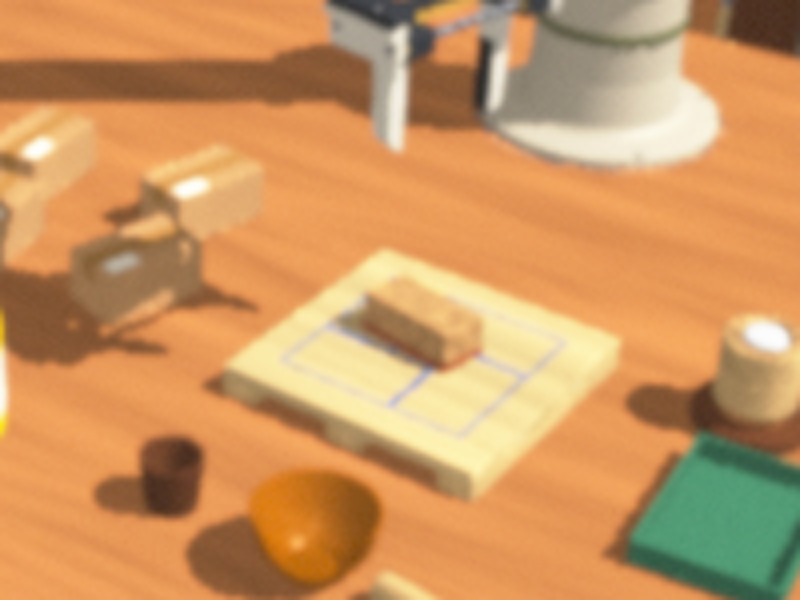

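The sander sits mid-deck and the jaws are above it. Descending.

```bash
python3 -m jog '0.32 0.19 3.7 0 0 0 1;0 0 3.7 0 0 0 1;0 0 3.7 0 0 0 1;0 0 3.7 0 0 0 1;0 0 1.8 0 0 0 1'; python3 -m jog '0 0 1.6 0 0 0 1;0 0 0 0 0 0 1;0 0 0 0 0 0 -1;0 0 0 0 0 0 -1;0 0 0 0 0 0 -1' 40;python3 -m jog '0 0 0 0 0 0 -1;0 0 0 0 0 0 -1;0 0 0 0 0 0 -1;0 0 0 0 0 0 -1'
```

```text
time_s: 3.07
eef_pos: [0.5121, 0.0752, 0.0491]
orientation: [-0.001, 0.796, 0.606, -0.002]
force: [-0.9, -0.5, -0.5]
finger_gap: 0.0932
time_s: 3.48
eef_pos: [0.5145, 0.0757, 0.0378]
orientation: [0.0, 0.795, 0.607, 0.001]
force: [0.3, -0.2, 0.8]
finger_gap: 0.0775
time_s: 3.82
eef_pos: [0.514, 0.0756, 0.037]
orientation: [0.0, 0.795, 0.607, 0.0]
force: [-0.4, 0.4, -0.1]
finger_gap: 0.0511
```

```bash
python3 -m jog '0 0 0 0 0 0 -1;0 0 0 0 0 0 -1;0 0 0 0 0 0 -1;0 0 -3 0 0 0 -1;0 0 -4 0 0 0 -1'; python3 -m jog '0 0 -4 0 0 0 -1;0 0 -3 0 0 0 -1;0 0 0 0 0 0 -1'; python3 -c "
from h import *
go(.568,.3645,.12,.05)
go(.568,.3645,.12,1.3)
a=grab('top');crop(a,150,175,350,300,4,'g2')"
```

```text
time_s: 4.23
eef_pos: [0.5117, 0.0756, 0.1048]
orientation: [-0.002, 0.794, 0.607, -0.003]
force: [1.2, -0.5, -1.5]
finger_gap: 0.0457
time_s: 4.48
eef_pos: [0.5162, 0.0764, 0.1818]
orientation: [0.002, 0.795, 0.607, 0.003]
force: [0.4, 0.9, -0.6]
finger_gap: 0.0458
t4.5 pos [0.5162 0.0764 0.1818] yaw 1.304 q7 -0.82 gap 0.046 shift cm [29.14 -2.63  6.26] turn [ 0.004 -0.007  1.254] F [ 0.4  0.9 -0.6]
t4.5 pos [0.5162 0.0764 0.1818] yaw 1.304 q7 -0.82 gap 0.046 shift cm [29.14 -2.63  6.26] turn [ 0.007 -0.003  0.004] F [ 0.4  0.9 -0.6]
```

View pics/g2.png

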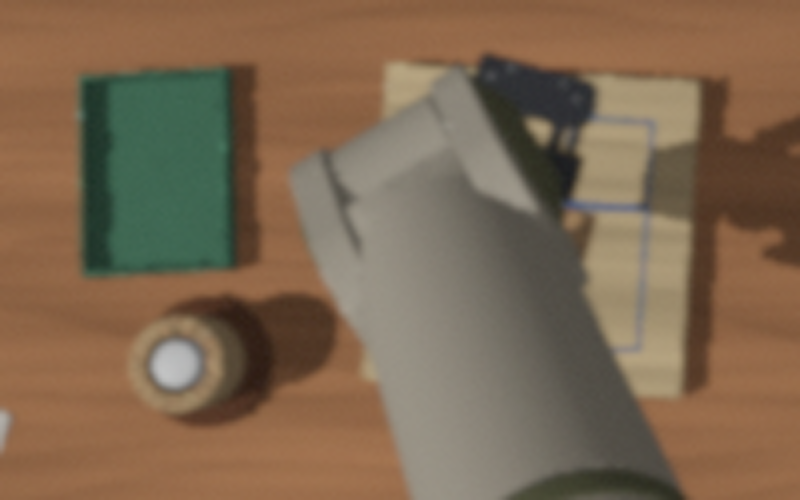

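```bash
python3 -m jog '4.1 -0.4 0 0 0 0 -1;4.1 -0.4 0 0 0 0 -1;4.1 -0.4 0 0 0 0 -1;4.1 -0.4 0 0 0 0 -1;4.1 -0.4 0 0 0 0 -1'; python3 -m jog '4.1 -0.4 0 0 0 0 -1;4.1 -0.4 0 0 0 -0.118 -1;0 0 0 0 0 -0.118 -1;0 0 0 0 0 -0.118 -1;0 0 0 0 0 -0.118 -1';python3 -m jog '0 0 0 0 0 -0.118 -1;0 0 0 0 0 -0.118 -1;0 0 0 0 0 -0.118 -1;0 0 0 0 0 -0.118 -1;0 0 0 0 0 -0.118 -1';python3 -m jog '0 0 0 0 0 -0.118 -1;0 0 0 0 0 -0.118 -1;0 0 0 0 0 -0.118 -1;0 0 0 0 0 -0.118 -1;0 0 0 0 0 -0.118 -1'; python3 -c "
from h import *
go(.568,.3645,.016,.05)"
```

```text
time_s: 4.95
eef_pos: [0.5477, 0.2801, 0.1747]
orientation: [-0.0, 0.795, 0.607, -0.001]
force: [-0.0, 0.6, -1.2]
finger_gap: 0.0457
time_s: 5.37
eef_pos: [0.561, 0.3607, 0.1738]
orientation: [-0.001, 0.628, 0.779, -0.002]
force: [0.3, 0.3, -2.3]
finger_gap: 0.0458
time_s: 5.78
eef_pos: [0.5615, 0.3595, 0.1742]
orientation: [-0.001, 0.375, 0.927, -0.001]
force: [1.4, 0.3, -0.2]
finger_gap: 0.0457
time_s: 6.2
eef_pos: [0.5615, 0.3595, 0.1742]
orientation: [-0.001, 0.089, 0.996, -0.001]
force: [-0.1, -0.2, -2.4]
finger_gap: 0.0454
t6.2 pos [0.5615 0.3595 0.1742] yaw 2.963 q7 0.17 gap 0.045 shift cm [-0.58  0.64 15.82] turn [-0.002 -0.002 -0.229] F [-0.1 -0.2 -2.4]
```

```bash
python3 -m jog '0 0 0 0 0 -0.11 -1;0 0 0 0 0 -0.11 -1;0 0 0 0 0 0 -1'; python3 -c "
from h import *
go(.568,.3645,.016,.05)"
```

```text
time_s: 6.45
eef_pos: [0.5616, 0.3593, 0.174]
orientation: [-0.002, -0.02, 1.0, -0.001]
force: [0.9, -0.1, -1.5]
finger_gap: 0.046
t6.5 pos [0.5616 0.3593 0.174 ] yaw -3.101 q7 0.35 gap 0.046 shift cm [-0.71  0.52 15.8 ] turn [-0.001 -0.003 -0.01 ] F [ 0.9 -0.1 -1.5]
```

```bash
python3 -m jog '-0.7 0.5 3.5 0 0 -0.01 -1;0 0 3.5 0 0 0 -1;0 0 3.5 0 0 0 -1;0 0 2.5 0 0 0 -1;0 0 1.5 0 0 0 -1'; python3 -m jog '0 0 0.9 0 0 0 -1;0 0 0.4 0 0 0 -1;0 0 0 0 0 0 -1'; python3 -c "
from h import *
go(.568,.3645,.016,.05)"
```

```text
time_s: 6.87
eef_pos: [0.5672, 0.3637, 0.027]
orientation: [-0.002, -0.021, 1.0, -0.002]
force: [0.0, -0.8, -1.4]
finger_gap: 0.0456
time_s: 7.12
eef_pos: [0.5689, 0.3655, 0.0184]
orientation: [-0.0, -0.022, 1.0, 0.0]
force: [1.4, 0.6, -0.9]
finger_gap: 0.0458
t7.1 pos [0.5689 0.3655 0.0184] yaw -3.097 q7 0.21 gap 0.046 shift cm [ 0.1  -0.1   0.24] turn [ 0.    -0.    -0.006] F [ 1.4  0.6 -0.9]
```

```bash
python3 -m jog '0 0 0.3 0 0 0 -1;0 0 0 0 0 0 0.2;0 0 0 0 0 0 0.2;0 0 0 0 0 0 0.2;0 0 0 0 0 0 0.2'; python3 -m jog '0 0 -1 0 0 0 0.2;0 0 -3 0 0 0 0.2;0 0 -3 0 0 0 0.2;0 0 -4 0 0 0 0.2;0 0 -4 0 0 0 0.5';python3 -m jog '0 0 -2 0 0 0 1;3 0 0 0 0 0 1;0 0 0 0 0 0 1'; python3 -c "
from h import *
go(.415,-.2075,.2,-.29)
a=grab('top');crop(a,130,175,290,300,4,'g3')"
```

```text
time_s: 7.53
eef_pos: [0.5694, 0.3654, 0.0164]
orientation: [0.0, -0.022, 1.0, 0.0]
force: [0.4, 0.1, 0.0]
finger_gap: 0.0553
time_s: 7.95
eef_pos: [0.5683, 0.365, 0.1675]
orientation: [-0.001, -0.023, 1.0, -0.0]
force: [-0.1, -0.6, -0.4]
finger_gap: 0.0591
time_s: 8.2
eef_pos: [0.5351, 0.365, 0.1886]
orientation: [0.0, -0.024, 1.0, 0.001]
force: [-1.2, 0.6, -0.5]
finger_gap: 0.0775
t8.2 pos [0.5351 0.365  0.1886] yaw -3.093 q7 0.33 gap 0.077 shift cm [ 14.77 -56.6   -1.24] turn [0.002 0.001 0.338] F [-1.2  0.6 -0.5]
```

View pics/g3.png

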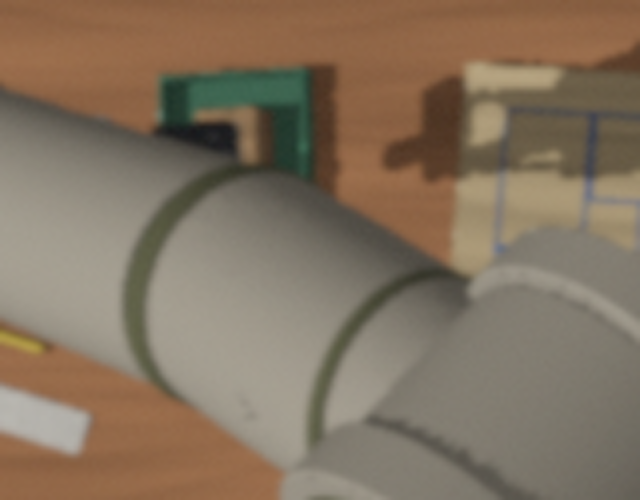

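The sander lies inside the tray. Next is the carton nearest the base, at (0.415, -0.2075), for slot a.

```bash
python3 -m jog '1 -3.8 0 0 0 0 1;1 -3.8 0 0 0 0 1;1 -3.8 0 0 0 0 1;1 -3.8 0 0 0 0 1;1 -3.8 0 0 0 0 1';python3 -m jog '1 -3.8 0 0 0 0 1;1 -3.8 0 0 0 0 1;1 -3.8 0 0 0 0 1;1 -3.8 0 0 0 0 1;1 -3.8 0 0 0 0 1';python3 -m jog '1 -3.8 0 0 0 0 1;1 -3.8 0 0 0 0 1;1 -3.8 0 0 0 0 1;1 -3.8 0 0 0 0 1;1 -3.6 0 0 0 0 1';python3 -m jog '0 0 0 0 0 0.113 1;0 0 0 0 0 0.113 1;0 0 0 0 0 0.113 1;0 0 0 0 0 0 1'; python3 -c "
from h import *
go(.415,-.2075,.01,-.29)
a=grab('top','t1');crop(a,340,175,480,315,5,'g4')
crop(a,130,175,330,300,4,'g5')"
```

```text
time_s: 8.67
eef_pos: [0.4973, 0.17, 0.1856]
orientation: [-0.0, -0.023, 1.0, -0.0]
force: [0.4, -1.2, 0.8]
finger_gap: 0.093
time_s: 9.08
eef_pos: [0.456, -0.0222, 0.1858]
orientation: [0.0, -0.023, 1.0, -0.0]
force: [0.4, -0.8, -0.3]
finger_gap: 0.0931
time_s: 9.5
eef_pos: [0.4142, -0.2128, 0.1858]
orientation: [-0.0, -0.022, 1.0, -0.0]
force: [1.1, -0.7, -0.3]
finger_gap: 0.093
time_s: 9.83
eef_pos: [0.415, -0.211, 0.1859]
orientation: [0.0, 0.149, 0.989, -0.0]
force: [0.1, 0.5, 0.2]
finger_gap: 0.0928
t9.8 pos [ 0.415  -0.211   0.1859] yaw 2.842 q7 0.97 gap 0.093 shift cm [ 0.11  0.34 17.59] turn [-0.    0.   -0.01] F [0.1 0.5 0.2]
```

View pics/g4.png

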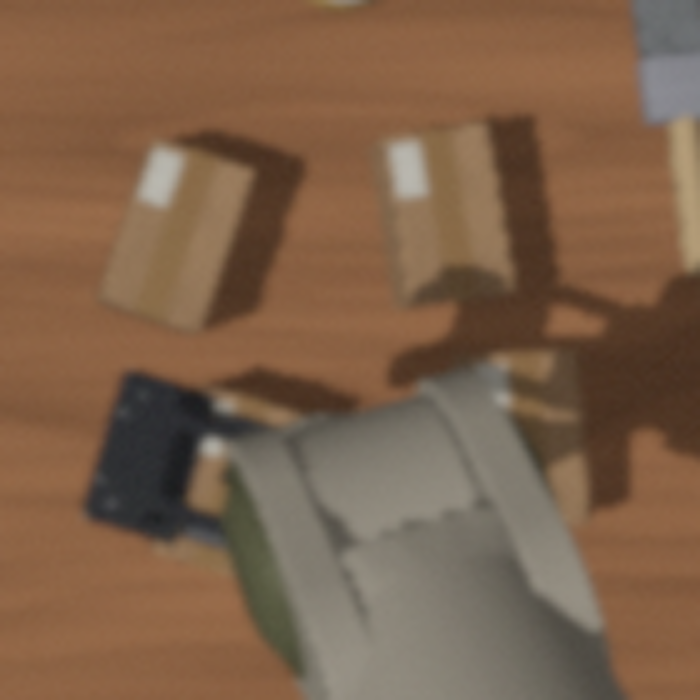

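View pics/g5.png

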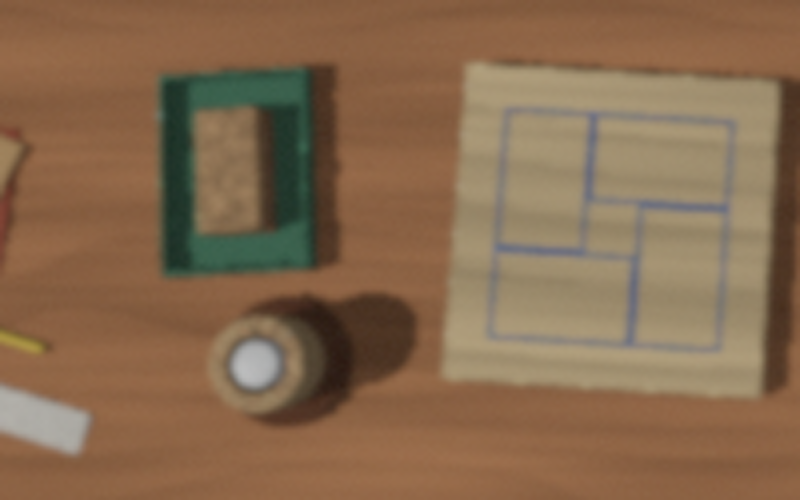

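The sander is centred in the tray and the outlines are free. Descending on the carton.

```bash
python3 -m jog '0.1 0.3 3.5 0 0 -0.01 1;0 0 3.7 0 0 0 1;0 0 3.7 0 0 0 1;0 0 3.3 0 0 0 1;0 0 2 0 0 0 1'; python3 -m jog '0 0 1.2 0 0 0 1;0 0 0 0 0 0 -1;0 0 0 0 0 0 -1;0 0 0 0 0 0 -1;0 0 0 0 0 0 -1' 45;python3 -m jog '0 0 0 0 0 0 -1;0 0 0 0 0 0 -1;0 0 0 0 0 0 -1;0 0 0 0 0 0 -1'; python3 -c "
from h import *
go(.4906,.0377,.16,-.058)"
```

```text
time_s: 10.3
eef_pos: [0.4141, -0.2063, 0.0208]
orientation: [-0.001, 0.139, 0.99, 0.001]
force: [-0.5, 0.5, -0.7]
finger_gap: 0.0933
time_s: 10.72
eef_pos: [0.4154, -0.2074, 0.0125]
orientation: [0.001, 0.141, 0.99, -0.0]
force: [0.3, -0.3, -0.4]
finger_gap: 0.071
time_s: 11.05
eef_pos: [0.4151, -0.2076, 0.0124]
orientation: [0.001, 0.142, 0.99, -0.0]
force: [-0.6, -0.4, 8.0]
finger_gap: 0.0598
t11.1 pos [ 0.4151 -0.2076  0.0124] yaw 2.858 q7 0.49 gap 0.060 shift cm [ -0.39  25.65 -14.78] turn [-0.001  0.001 -0.226] F [-0.6 -0.4  8. ]
```

```bash
python3 -m jog '0 0 -1 0 0 0 -1;0 0 -3.5 0 0 0 -1;0 0 -4 0 0 0 -1;0 0 -4 0 0 0 -1;0 0 0 0 0 -0.112 -1'; python3 -m jog '0 0 0 0 0 -0.112 -1;-1 4 0 0 0 0 -1;-1 4 0 0 0 0 -1;-1 4 0 0 0 0 -1;-1 4 0 0 0 0 -1';python3 -m jog '-1 4 0 0 0 0 -1;-1 4 0 0 0 0 -1;0 0 0 0 0 0 -1'; python3 -c "
from h import *
go(.4906,.0377,.041,-.058)
a=grab('top','t2');crop(a,200,175,360,300,5,'g6')
a=grab('scene');crop(a,270,130,470,280,4,'g7')"
```

```text
time_s: 11.47
eef_pos: [0.4169, -0.2073, 0.1424]
orientation: [0.003, 0.087, 0.996, -0.001]
force: [1.6, -1.0, -3.3]
finger_gap: 0.06
time_s: 11.88
eef_pos: [0.4642, -0.049, 0.1368]
orientation: [-0.0, 0.031, 1.0, -0.0]
force: [1.7, -0.1, -2.5]
finger_gap: 0.0595
time_s: 12.13
eef_pos: [0.4918, 0.0385, 0.1381]
orientation: [0.002, 0.025, 1.0, 0.003]
force: [0.6, -0.1, -2.3]
finger_gap: 0.0597
t12.1 pos [0.4918 0.0385 0.1381] yaw 3.091 q7 0.57 gap 0.060 shift cm [ 0.16 -0.15  9.71] turn [0.007 0.005 0.008] F [ 0.6 -0.1 -2.3]
```

View pics/g6.png

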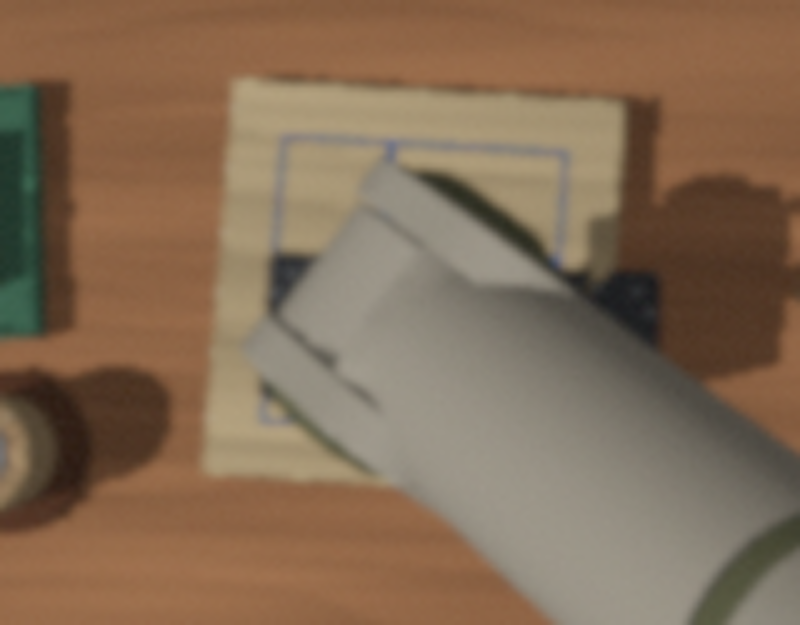

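View pics/g7.png

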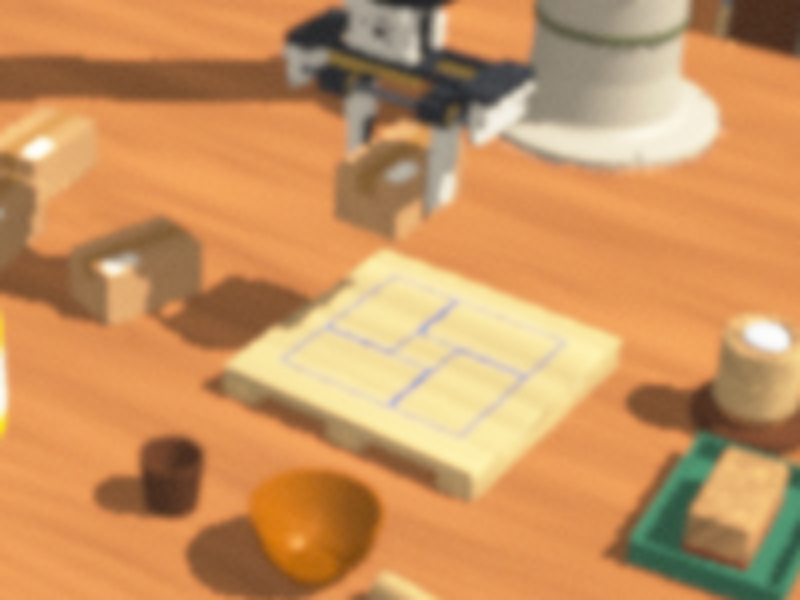

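The carton is held level over the deck. Lowering it into slot a.

```bash
python3 -m jog '0 0 2.5 0 0 0 -1;0 0 3 0 0 0 -1;0 0 2 0 0 0 -1;0 0 1 0 0 0 -1;0 0 0 0 0 0 -1'; python3 -c "
from h import *
go(.4906,.0377,.0395,-.058)"
```

```text
time_s: 12.65
eef_pos: [0.4873, 0.0267, 0.0497]
orientation: [-0.002, 0.031, 1.0, -0.001]
force: [-0.7, 0.6, -3.0]
finger_gap: 0.0597
t12.7 pos [0.4873 0.0267 0.0497] yaw 3.080 q7 0.37 gap 0.060 shift cm [-0.27  1.12  1.02] turn [-0.002 -0.004 -0.003] F [-0.7  0.6 -3. ]
```

```bash
python3 -m jog '-0.27 1.1 0.3 0 0 0 -1;0 0 0 0 0 0 -1;0 0 0 0 0 0 -1'; python3 -c "
from h import *
go(.4906,.0377,.0395,-.058)"
```

```text
time_s: 12.9
eef_pos: [0.4931, 0.0402, 0.0494]
orientation: [0.001, 0.03, 1.0, 0.0]
force: [-0.4, 0.0, -2.2]
finger_gap: 0.0597
t12.9 pos [0.4931 0.0402 0.0494] yaw 3.082 q7 0.35 gap 0.060 shift cm [ 0.24 -0.27  0.99] turn [ 0.001  0.001 -0.001] F [-0.4  0.  -2.2]
```

```bash
python3 -m jog '0 0 0 0 0 0 -1;0 0 0 0 0 0 -1'; python3 -m jog '0 0 0 0 0 0 -1;0 0 0 0 0 0 -1'; python3 -c "
from h import *
go(.4906,.0377,.0395,-.058)"
```

```text
time_s: 13.07
eef_pos: [0.4926, 0.0393, 0.0492]
orientation: [0.0, 0.03, 1.0, -0.0]
force: [0.4, 0.5, -2.8]
finger_gap: 0.0597
time_s: 13.23
eef_pos: [0.4924, 0.0394, 0.0488]
orientation: [0.0, 0.03, 1.0, -0.0]
force: [0.6, 0.4, -2.8]
finger_gap: 0.0601
t13.2 pos [0.4924 0.0394 0.0488] yaw 3.081 q7 0.35 gap 0.060 shift cm [ 0.17 -0.18  0.93] turn [-0.     0.    -0.002] F [ 0.6  0.4 -2.8]
```

```bash
python3 -m jog '0.17 -0.18 0.6 0 0 0 -1;0 0 0.2 0 0 0 -1;0 0 0 0 0 0 -1;0 0 0 0 0 0 -1'; python3 -c "
from h import *
go(.4906,.0377,.0395,-.058)"
```

```text
time_s: 13.57
eef_pos: [0.4904, 0.038, 0.0403]
orientation: [-0.0, 0.03, 1.0, -0.0]
force: [0.2, 0.2, -3.4]
finger_gap: 0.0598
t13.6 pos [0.4904 0.038  0.0403] yaw 3.082 q7 0.33 gap 0.060 shift cm [-0.02 -0.02  0.08] turn [-0.    -0.001 -0.002] F [ 0.2  0.2 -3.4]
```

```bash
python3 -m jog '0 0 0.1 0 0 0 -1;0 0 0 0 0 0 0.6;0 0 0 0 0 0 1;0 0 0 0 0 0 1;0 0 0 0 0 0 1'; python3 -m jog '0 0 -1 0 0 0 1;0 0 -3 0 0 0 1;0 0 -4 0 0 0 1;0 0 -4 0 0 0 1;0 0 -2 0 0 0 1';python3 -m jog '-1 -4 0 0 0 0 1;-1 -4 0 0 0 0 1;-1 -4 0 0 0 0 1;0 0 0 0 0 0 1';  python3 -c "
from h import *
go(.5554,-.1785,.18,-.31)
a=grab('top','t3');crop(a,200,175,360,300,5,'g8')"
```

```text
time_s: 13.98
eef_pos: [0.4908, 0.038, 0.0398]
orientation: [0.0, 0.03, 1.0, 0.0]
force: [0.5, 0.4, -0.9]
finger_gap: 0.082
time_s: 14.4
eef_pos: [0.4913, 0.0389, 0.1833]
orientation: [0.001, 0.029, 1.0, 0.0]
force: [1.3, -0.0, -0.7]
finger_gap: 0.0931
time_s: 14.73
eef_pos: [0.5138, -0.0924, 0.1788]
orientation: [-0.001, 0.035, 0.999, -0.002]
force: [0.9, 0.4, -0.5]
finger_gap: 0.0929
t14.7 pos [ 0.5138 -0.0924  0.1788] yaw 3.072 q7 0.90 gap 0.093 shift cm [-4.75 -8.3  -0.1 ] turn [-0.004 -0.001  0.24 ] F [ 0.9  0.4 -0.5]
```

View pics/g8.png

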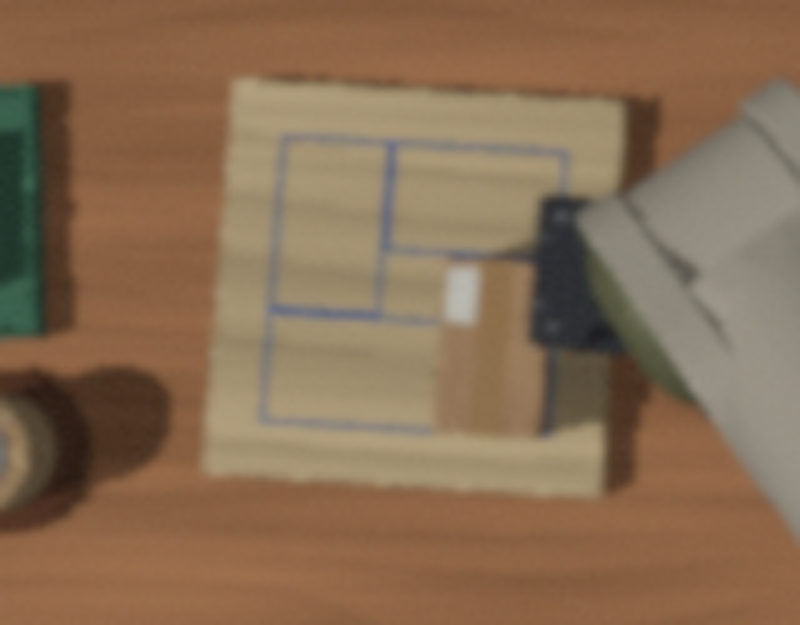

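```bash
python3 -m jog '0 0 0 0 0 0.12 1;0 0 0 0 0 0.12 1;-2.2 -2.3 0 0 0 0 1;-2.2 -2.3 0 0 0 0 1;-2.2 -2.3 0 0 0 0 1'; python3 -m jog '0 0 0 0 0 0 1;0 0 0 0 0 0 1;0 0 0 0 0 0 1'; python3 -c "
from h import *
go(.5554,-.1785,.012,-.31)
a=grab('top','t4');crop(a,230,175,390,295,5,'g9')"
```

```text
time_s: 15.2
eef_pos: [0.5566, -0.1685, 0.1801]
orientation: [0.0, 0.148, 0.989, -0.0]
force: [0.8, 0.1, 0.8]
finger_gap: 0.0927
time_s: 15.45
eef_pos: [0.5558, -0.1675, 0.1795]
orientation: [-0.0, 0.149, 0.989, 0.0]
force: [0.1, 0.5, 0.4]
finger_gap: 0.0929
t15.4 pos [ 0.5558 -0.1675  0.1795] yaw 2.843 q7 0.86 gap 0.093 shift cm [-0.3  -1.07 16.75] turn [ 0.001 -0.001  0.011] F [0.1 0.5 0.4]
```

View pics/g9.png

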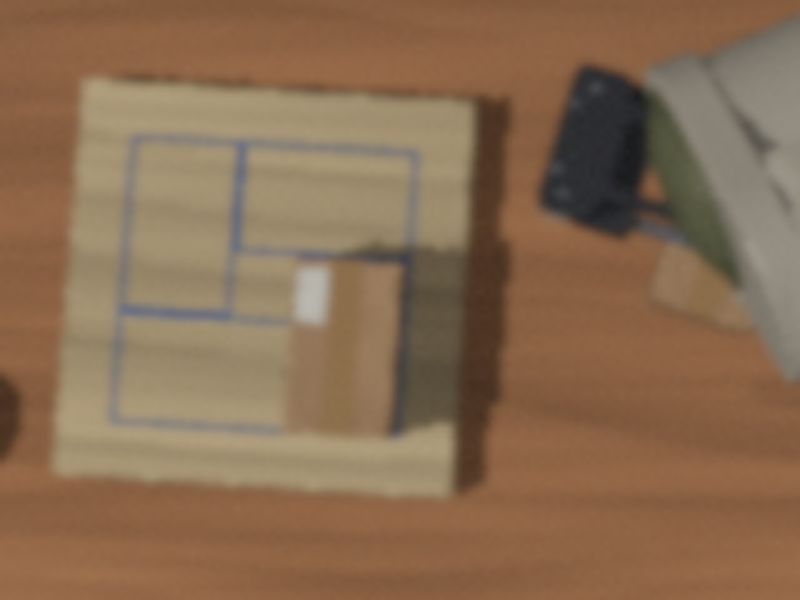

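```bash
python3 - <<'E'
from h import *
a=cv2.imread('pics/t4.png'); f=lambda L,k,x,y:[((u+.5)/k-.5+x,(v+.5)/k-.5+y) for u,v in L]
c=box(a,f([(297,260),(404,262),(390,437),(286,432)],5,230,175),.077,w=1.5)
d=box(a,f([(134,133),(418,152),(400,434),(111,421)],5,230,175),.027,w=1.2)
e=box(a,f([(80,78),(476,98),(455,495),(53,472)],5,230,175),.027,w=2)
o=big(a,5)
for q in(c,d,e): cv2.polylines(o,[np.int32((q+.5)*5-.5)],True,(0,255,0),1)
crop(o,1150,875,1750,1400,1,'m5')
E
```

```text
ctr [0.4887 0.0376] long 95.3 short 57.9 yaw -0.070 (short-90: -0.016) px [[289.20001220703125, 227.8000030517578], [309.6000061035156, 227.0], [307.20001220703125, 262.5], [286.1000061035156, 260.8999938964844]]
ctr [0.5274 0.0895] long 169.7 short 164.7 yaw -0.077 (short-90: -0.058) px [[256.29998779296875, 200.5], [312.5, 204.5], [307.3999938964844, 262.20001220703125], [250.6999969482422, 259.3999938964844]]
ctr [0.526  0.0871] long 228.4 short 231.1 yaw -0.058 (short-90: -0.058) px [[246.1999969482422, 190.6999969482422], [324.6000061035156, 195.1999969482422], [319.79998779296875, 274.20001220703125], [239.6999969482422, 269.1000061035156]]
```

View pics/m5.png

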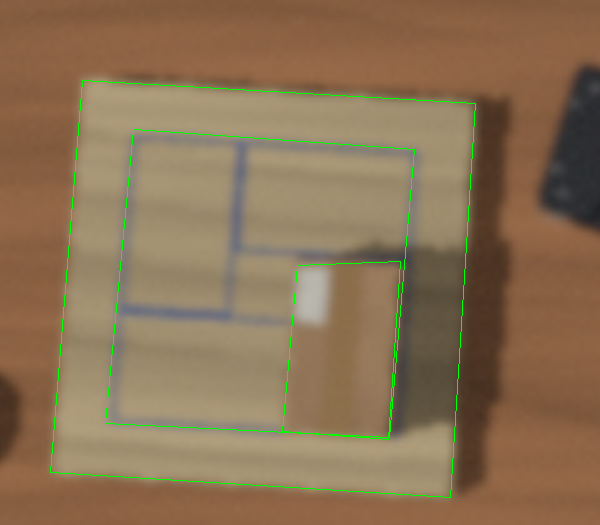

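Carton 1 is in outline a to within about 2 mm. Now grasp the carton at (0.555, -0.179).

```bash
python3 -m jog '-0.3 -1.05 3 0 0 0.01 1;0 0 3.7 0 0 0 1;0 0 3.7 0 0 0 1;0 0 3.3 0 0 0 1;0 0 2 0 0 0 1'; python3 -m jog '0 0 1 0 0 0 1;0 0 0 0 0 0 1;0 0 0 0 0 0 -1;0 0 0 0 0 0 -1;0 0 0 0 0 0 -1' 45;python3 -m jog '0 0 0 0 0 0 -1;0 0 0 0 0 0 -1;0 0 0 0 0 0 -1;0 0 0 0 0 0 -1;0 0 0 0 0 0 -1'; python3 -c "
from h import *
go(.4765,.1226,.16,-.058+np.pi/2)"
```

```text
time_s: 15.92
eef_pos: [0.5543, -0.1781, 0.0201]
orientation: [-0.001, 0.153, 0.988, 0.0]
force: [0.0, 0.2, -0.6]
finger_gap: 0.093
time_s: 16.33
eef_pos: [0.5567, -0.18, 0.0142]
orientation: [0.001, 0.154, 0.988, -0.0]
force: [0.3, 0.1, 0.4]
finger_gap: 0.0776
time_s: 16.75
eef_pos: [0.5562, -0.1801, 0.0134]
orientation: [0.001, 0.154, 0.988, -0.0]
force: [-1.3, -0.6, 7.0]
finger_gap: 0.0597
t16.8 pos [ 0.5562 -0.1801  0.0134] yaw 2.831 q7 0.63 gap 0.060 shift cm [ 16.81  26.39 -14.68] turn [1.000e-03 1.000e-03 1.319e+00] F [-1.3 -0.6  7. ]
```

```bash
python3 -m jog '0 0 -1 0 0 0 -1;0 0 -3.5 0 0 0 -1;0 0 -4 0 0 0 -1;0 0 -4 0 0 0 -1;0 0 -1.5 0 0 0.12 -1'; python3 -m jog '0 0 0 0 0 0.12 -1;0 0 0 0 0 0.12 -1;0 0 0 0 0 0.12 -1;0 0 0 0 0 0.12 -1;0 0 0 0 0 0.12 -1'; python3 -m jog '0 0 0 0 0 0.12 -1;0 0 0 0 0 0.12 -1;0 0 0 0 0 0.12 -1;0 0 0 0 0 0.12 -1;0 0 0 0 0 0.12 -1';python3 -m jog '3.7 -1.2 0 0 0 0 -1;3.7 -1.2 0 0 0 0 -1;3.7 -1.2 0 0 0 0 -1;3.7 -1.2 0 0 0 0 -1;3.7 -1.2 0 0 0 0 -1';python3 -m jog '3.7 -1.2 0 0 0 0 -1;3.7 -1.2 0 0 0 0 -1;3.7 -1.2 0 0 0 0 -1;0 0 0 0 0 0 -1;0 0 0 0 0 0 -1';python3 -m jog '0 0 0 0 0 0 -1;0 0 0 0 0 0 -1;0 0 0 0 0 0 -1';python3 -c "
from h import *
go(.4765,.1226,.041,-.058+np.pi/2)"
```

```text
time_s: 17.17
eef_pos: [0.5571, -0.1796, 0.1574]
orientation: [0.002, 0.212, 0.977, 0.0]
force: [1.5, -0.5, -2.5]
finger_gap: 0.0596
time_s: 17.58
eef_pos: [0.5552, -0.1799, 0.153]
orientation: [-0.0, 0.495, 0.869, -0.0]
force: [0.1, -1.2, -2.5]
finger_gap: 0.0598
time_s: 18.0
eef_pos: [0.5553, -0.1797, 0.1529]
orientation: [-0.0, 0.73, 0.684, -0.0]
force: [0.1, 0.2, -2.5]
finger_gap: 0.0598
time_s: 18.42
eef_pos: [0.5056, 0.0098, 0.153]
orientation: [-0.0, 0.728, 0.686, -0.0]
force: [0.8, 1.3, -2.2]
finger_gap: 0.0596
time_s: 18.83
eef_pos: [0.4764, 0.1239, 0.1531]
orientation: [-0.0, 0.726, 0.688, 0.0]
force: [-1.2, -1.3, -2.0]
finger_gap: 0.0598
time_s: 19.08
eef_pos: [0.4776, 0.1196, 0.1526]
orientation: [0.0, 0.729, 0.685, -0.0]
force: [-1.3, -0.4, -3.3]
finger_gap: 0.0595
t19.1 pos [0.4776 0.1196 0.1526] yaw 1.509 q7 -0.81 gap 0.060 shift cm [ 0.3  -0.13 11.16] turn [-0.     0.001 -0.004] F [-1.3 -0.4 -3.3]
```

```bash
python3 -m jog '0.3 -0.13 3 0 0 0 -1;0 0 3 0 0 0 -1;0 0 2 0 0 0 -1;0 0 1.5 0 0 0 -1;0 0 0 0 0 0 -1';python3 -m jog '0 0 0 0 0 0 -1;0 0 0 0 0 0 -1;0 0 0 0 0 0 -1;0 0 0 0 0 0 -1';python3 -c "
from h import *
go(.4765,.1226,.041,-.058+np.pi/2)
a=grab('scene');crop(a,300,150,460,270,5,'g10')"
```

```text
time_s: 19.5
eef_pos: [0.4753, 0.1227, 0.0552]
orientation: [-0.001, 0.728, 0.685, -0.002]
force: [0.3, -0.3, -2.4]
finger_gap: 0.0602
time_s: 19.83
eef_pos: [0.477, 0.1241, 0.0586]
orientation: [0.0, 0.728, 0.686, 0.001]
force: [-0.5, 0.4, -2.7]
finger_gap: 0.06
t19.8 pos [0.477  0.1241 0.0586] yaw 1.511 q7 -0.96 gap 0.060 shift cm [-0.15 -0.04  1.76] turn [ 0.002 -0.001 -0.002] F [-0.5  0.4 -2.7]
```

View pics/g10.png

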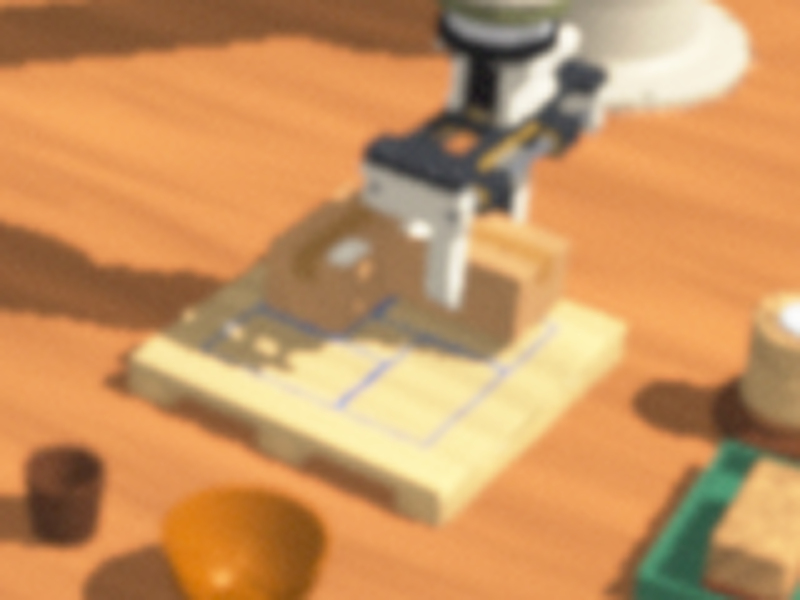

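```bash
python3 -m jog '-0.1 -0.03 1 0 0 0 -1;0 0 0.6 0 0 0 -1;0 0 0.15 0 0 0 -1;0 0 0 0 0 0 -1;0 0 0 0 0 0 -1';python3 -m jog '0 0 0 0 0 0 -1;0 0 0 0 0 0 -1';python3 -c "
from h import *
go(.4765,.1226,.041,-.058+np.pi/2)"
```

```text
time_s: 20.3
eef_pos: [0.4759, 0.1233, 0.0403]
orientation: [0.0, 0.728, 0.686, -0.0]
force: [-0.2, 0.3, -0.7]
finger_gap: 0.0598
time_s: 20.47
eef_pos: [0.476, 0.1233, 0.0403]
orientation: [0.0, 0.728, 0.686, 0.0]
force: [-0.9, -0.1, 3.0]
finger_gap: 0.0596
t20.5 pos [0.476  0.1233 0.0403] yaw 1.512 q7 -0.98 gap 0.060 shift cm [-0.07  0.06 -0.07] turn [ 0.     0.    -0.001] F [-0.9 -0.1  3. ]
```

```bash
python3 -m jog '0 0 0 0 0 0 0.6;0 0 0 0 0 0 1;0 0 0 0 0 0 1;0 0 0 0 0 0 1;0 0 0 0 0 0 1'; python3 -m jog '0 0 -1 0 0 0 1;0 0 -3 0 0 0 1;0 0 -4 0 0 0 1;0 0 -4 0 0 0 1;0 0 -2 0 0 0 1';python3 -m jog '-4 1 0 0 0 0 1;-4 1 0 0 0 0 1;-4 1 0 0 0 0 1;-4 1 0 0 0 0 1;-4 1 0 0 0 0 1';python3 -m jog '-4 1 0 0 0 -0.12 1;0 0 0 0 0 -0.12 1;0 0 0 0 0 -0.12 1;0 0 0 0 0 -0.12 1;0 0 0 0 0 -0.12 1';python3 -m jog '0 0 0 0 0 -0.12 1;0 0 0 0 0 -0.12 1;0 0 0 0 0 -0.12 1;0 0 0 0 0 -0.12 1;0 0 0 0 0 -0.12 1';python3 -m jog '0 0 0 0 0 -0.12 1;0 0 0 0 0 -0.12 1;0 0 0 0 0 -0.12 1;0 0 0 0 0 -0.12 1;0 0 0 0 0 -0.09 1';  python3 -c "
from h import *
go(.5661,-.3338,.18,.144)
a=grab('top','t5');crop(a,200,175,360,300,5,'g11');crop(a,340,170,480,310,5,'g12')"
```

```text
time_s: 20.88
eef_pos: [0.476, 0.1233, 0.0401]
orientation: [-0.0, 0.728, 0.686, 0.0]
force: [0.1, 0.3, -0.1]
finger_gap: 0.0885
time_s: 21.3
eef_pos: [0.4766, 0.1239, 0.1838]
orientation: [0.001, 0.728, 0.686, 0.001]
force: [1.6, 0.1, 0.3]
finger_gap: 0.0928
time_s: 21.72
eef_pos: [0.514, -0.0813, 0.1803]
orientation: [0.0, 0.728, 0.686, 0.0]
force: [0.5, 0.9, 0.1]
finger_gap: 0.0929
time_s: 22.13
eef_pos: [0.5215, -0.1203, 0.18]
orientation: [-0.0, 0.49, 0.872, -0.0]
force: [0.3, 0.1, -0.1]
finger_gap: 0.0928
time_s: 22.55
eef_pos: [0.5215, -0.12, 0.18]
orientation: [-0.0, 0.21, 0.978, -0.0]
force: [0.1, 0.6, 0.7]
finger_gap: 0.093
time_s: 22.97
eef_pos: [0.5215, -0.12, 0.18]
orientation: [-0.0, -0.073, 0.997, -0.0]
force: [-1.1, 0.1, -0.2]
finger_gap: 0.0933
t23.0 pos [ 0.5215 -0.12    0.18  ] yaw -2.995 q7 1.14 gap 0.093 shift cm [ -1.3 -21.8  -0. ] turn [-0.    -0.     0.002] F [-1.1  0.1 -0.2]
```

View pics/g11.png

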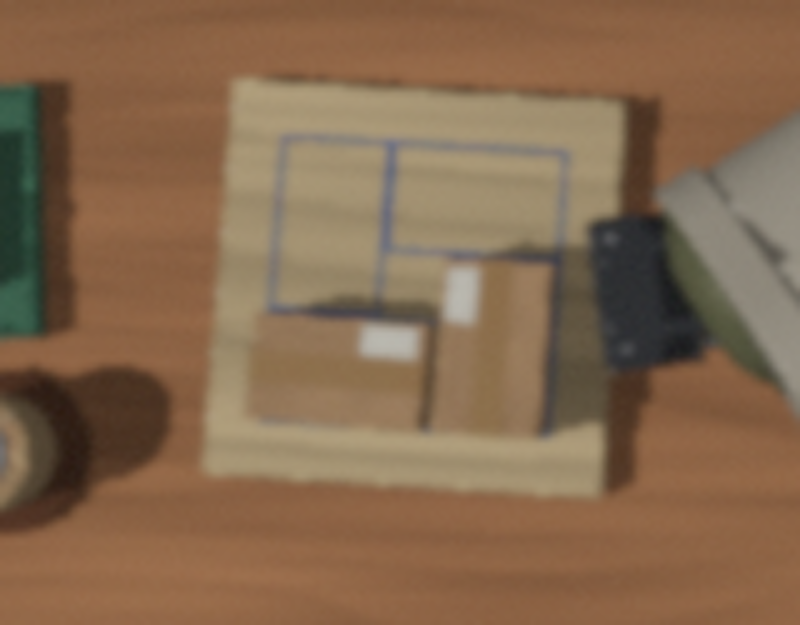

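View pics/g12.png

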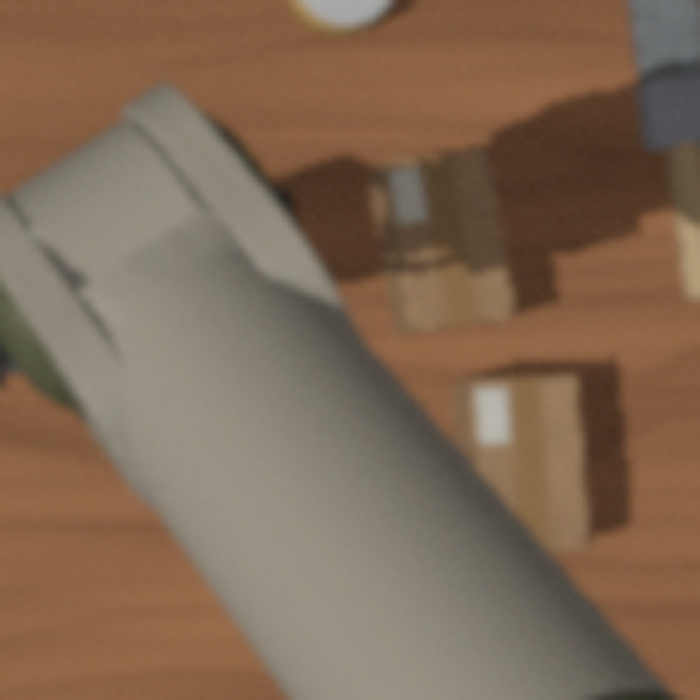

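Cartons 1 and 2 sit in outlines a and d with a visible gap, and the other two haven't moved. On to the far carton.

```bash
python3 -m jog '-0.22 -3.63 0 0 0 0 1;-0.22 -3.63 0 0 0 0 1;-0.22 -3.63 0 0 0 0 1;-0.22 -3.63 0 0 0 0 1;-0.22 -3.63 0 0 0 0 1';python3 -m jog '-0.22 -3.63 0 0 0 0 1;0 0 0 0 0 0 1;0 0 0 0 0 0 1;0 0 0 0 0 0 1;0 0 0 0 0 0 1'; python3 - <<'E'
from h import *
go(.5661,-.3338,.012,.144)
a=grab('top','t6'); f=lambda L,k,x,y:[((u+.5)/k-.5+x,(v+.5)/k-.5+y) for u,v in L]
c=box(a,f([(447,264),(556,260),(545,437),(431,432)],5,200,175),.077,w=1.5)
d=box(a,f([(247,418),(259,315),(427,327),(420,430)],5,200,175),.077,w=1.5)
e=box(a,f([(230,78),(626,98),(605,495),(203,472)],5,200,175),.027,w=2)
o=big(a,5)
for q in(c,d,e): cv2.polylines(o,[np.int32((q+.5)*5-.5)],True,(0,255,0),1)
crop(o,1000,875,1750,1400,1,'m6')
E
```

```text
time_s: 23.43
eef_pos: [0.5578, -0.3, 0.18]
orientation: [-0.0, -0.069, 0.998, -0.0]
force: [1.4, 1.1, 0.8]
finger_gap: 0.0929
time_s: 23.85
eef_pos: [0.5652, -0.3321, 0.1802]
orientation: [-0.0, -0.071, 0.998, 0.0]
force: [-0.0, -0.2, 0.3]
finger_gap: 0.0929
t23.9 pos [ 0.5652 -0.3321  0.1802] yaw -3.000 q7 1.51 gap 0.093 shift cm [-0.07 -0.19 16.82] turn [ 0.    -0.    -0.003] F [-0.  -0.2  0.3]
ctr [0.4886 0.0379] long 95.1 short 58.9 yaw -0.071 (short-90: -0.019) px [[288.8999938964844, 227.8000030517578], [309.6000061035156, 227.10000610351562], [307.29998779296875, 262.5], [285.70001220703125, 260.8999938964844]]
ctr [0.4753 0.1255] long 95.6 short 60.1 yaw 1.495 (short-90: 1.506) px [[248.10000610351562, 258.8999938964844], [250.60000610351562, 236.8000030517578], [284.1000061035156, 240.0], [282.8999938964844, 261.20001220703125]]
ctr [0.5259 0.0872] long 228.5 short 231.1 yaw -0.058 (short-90: -0.058) px [[246.10000610351562, 190.6999969482422], [324.6000061035156, 195.3000030517578], [319.70001220703125, 274.20001220703125], [239.6999969482422, 269.1000061035156]]
```

View pics/m6.png

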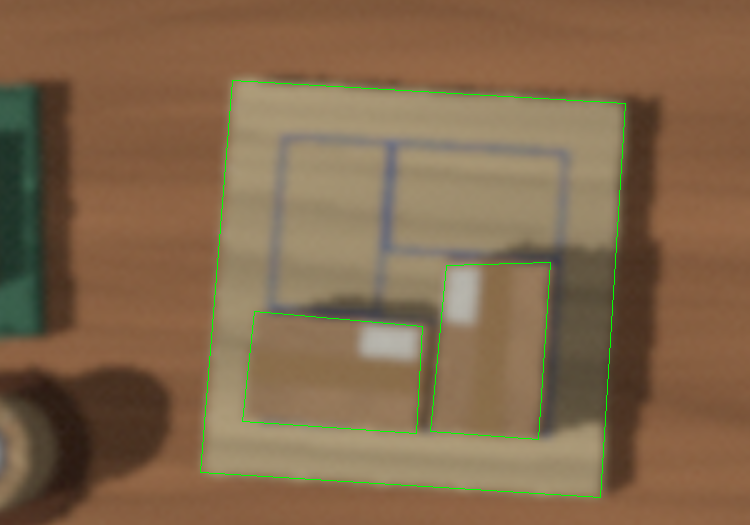

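Measured carton centres agree with the outline centres to about 2 mm, and the fit is biased on the label end. Grasping carton 3.

```bash
python3 -m jog '-0.1 -0.18 3 0 0 0 1;0 0 3.7 0 0 0 1;0 0 3.7 0 0 0 1;0 0 3.3 0 0 0 1;0 0 2 0 0 0 1'; python3 -m jog '0 0 1 0 0 0 1;0 0 0 0 0 0 1;0 0 0 0 0 0 -1;0 0 0 0 0 0 -1;0 0 0 0 0 0 -1' 45;python3 -m jog '0 0 0 0 0 0 -1;0 0 0 0 0 0 -1;0 0 0 0 0 0 -1;0 0 0 0 0 0 -1;0 0 0 0 0 0 -1'; python3 -c "
from h import *
go(.5614,.1367,.16,-.058)"
```

```text
time_s: 24.32
eef_pos: [0.5651, -0.3337, 0.0201]
orientation: [-0.001, -0.071, 0.997, 0.001]
force: [-0.0, -0.6, 0.7]
finger_gap: 0.093
time_s: 24.73
eef_pos: [0.5674, -0.3355, 0.0149]
orientation: [0.001, -0.07, 0.998, -0.001]
force: [-0.1, -0.1, 0.2]
finger_gap: 0.0775
time_s: 25.15
eef_pos: [0.5667, -0.3353, 0.0139]
orientation: [0.0, -0.07, 0.998, -0.0]
force: [-2.0, 0.2, 7.7]
finger_gap: 0.0599
t25.1 pos [ 0.5667 -0.3353  0.0139] yaw -3.001 q7 1.34 gap 0.060 shift cm [ -6.07  46.81 -14.63] turn [-0.     0.001  0.198] F [-2.   0.2  7.7]
```

```bash
python3 -m jog '0 0 -1 0 0 0 -1;0 0 -3.5 0 0 0 -1;0 0 -4 0 0 0 -1;0 0 -4 0 0 0 -1;0 0 -1.5 0 0 0.1 -1'; python3 -m jog '0 0 0 0 0 0.1 -1;0.27 3.92 0 0 0 0 -1;0.27 3.92 0 0 0 0 -1;0.27 3.92 0 0 0 0 -1;0.27 3.92 0 0 0 0 -1';python3 -m jog '0.27 3.92 0 0 0 0 -1;0.27 3.92 0 0 0 0 -1;0.27 3.92 0 0 0 0 -1;0.27 3.92 0 0 0 0 -1;0.27 3.92 0 0 0 0 -1';python3 -m jog '0.27 3.92 0 0 0 0 -1;0.27 3.92 0 0 0 0 -1;0.27 3.92 0 0 0 0 -1;0 0 0 0 0 0 -1;0 0 0 0 0 0 -1';python3 -m jog '0 0 0 0 0 0 -1;0 0 0 0 0 0 -1;0 0 0 0 0 0 -1;0 0 0 0 0 0 -1'; python3 -c "
from h import *
go(.5614,.1367,.041,-.058)"
```

```text
time_s: 25.57
eef_pos: [0.5682, -0.3352, 0.1585]
orientation: [0.002, -0.021, 1.0, -0.001]
force: [1.2, 0.3, -2.3]
finger_gap: 0.0597
time_s: 25.98
eef_pos: [0.5643, -0.1768, 0.1535]
orientation: [-0.0, 0.03, 1.0, -0.0]
force: [1.6, 0.2, -3.2]
finger_gap: 0.0595
time_s: 26.4
eef_pos: [0.5627, 0.0199, 0.1535]
orientation: [-0.0, 0.03, 1.0, -0.0]
force: [0.0, 0.3, -2.1]
finger_gap: 0.0596
time_s: 26.82
eef_pos: [0.5616, 0.1395, 0.1538]
orientation: [0.0, 0.027, 1.0, 0.001]
force: [0.9, -0.4, -2.4]
finger_gap: 0.0599
time_s: 27.15
eef_pos: [0.5624, 0.1346, 0.153]
orientation: [-0.0, 0.031, 1.0, -0.0]
force: [0.1, -0.5, -2.3]
finger_gap: 0.0598
t27.1 pos [0.5624 0.1346 0.153 ] yaw 3.080 q7 0.51 gap 0.060 shift cm [ 0.1   0.21 11.2 ] turn [-0.001 -0.    -0.004] F [ 0.1 -0.5 -2.3]
```

```bash
python3 -m jog '0.1 0.21 3 0 0 0 -1;0 0 3 0 0 0 -1;0 0 2 0 0 0 -1;0 0 1.4 0 0 0 -1;0 0 0 0 0 0 -1';python3 -m jog '0 0 0 0 0 0 -1;0 0 0 0 0 0 -1;0 0 0 0 0 0 -1;0 0 0 0 0 0 -1;0 0 0 0 0 0 -1';python3 -c "
from h import *
go(.5614,.1367,.041,-.058)"
```

```text
time_s: 27.57
eef_pos: [0.5601, 0.1368, 0.0565]
orientation: [-0.002, 0.03, 1.0, -0.001]
force: [-1.0, 0.5, -2.7]
finger_gap: 0.0595
time_s: 27.98
eef_pos: [0.5618, 0.1383, 0.0599]
orientation: [0.001, 0.03, 1.0, 0.0]
force: [0.2, 1.0, -2.4]
finger_gap: 0.0595
t28.0 pos [0.5618 0.1383 0.0599] yaw 3.081 q7 0.37 gap 0.060 shift cm [ 0.03 -0.16  1.89] turn [ 0.     0.001 -0.002] F [ 0.2  1.  -2.4]
```

```bash
python3 -m jog '0 -0.14 1 0 0 0 -1;0 0 0.7 0 0 0 -1;0 0 0.15 0 0 0 -1;0 0 0 0 0 0 -1;0 0 0 0 0 0 -1';python3 -m jog '0 0 0 0 0 0 -1;0 0 0 0 0 0 0.6;0 0 0 0 0 0 1;0 0 0 0 0 0 1;0 0 0 0 0 0 1'; python3 -m jog '0 0 0 0 0 0 1;0 0 -3 0 0 0 1;0 0 -4 0 0 0 1;0 0 -4 0 0 0 1;0 0 -3 0 0 0 1'; python3 -c "
from h import *
go(.4395,-.376,.19,.06)"
```

```text
time_s: 28.4
eef_pos: [0.5613, 0.1364, 0.0405]
orientation: [0.0, 0.03, 1.0, -0.001]
force: [-2.2, -3.2, 7.1]
finger_gap: 0.0598
time_s: 28.82
eef_pos: [0.5611, 0.1371, 0.0403]
orientation: [-0.0, 0.03, 1.0, 0.0]
force: [0.0, -0.1, -0.4]
finger_gap: 0.0822
time_s: 29.23
eef_pos: [0.5613, 0.1376, 0.1832]
orientation: [0.0, 0.03, 1.0, 0.0]
force: [1.4, 0.8, -0.7]
finger_gap: 0.0931
t29.2 pos [0.5613 0.1376 0.1832] yaw 3.083 q7 0.55 gap 0.093 shift cm [  9.12 -51.99  -0.74] turn [ 0.001  0.001 -0.119] F [ 1.4  0.8 -0.7]
```

```bash
python3 -m jog '0.7 -4 0 0 0 0 1;0.7 -4 0 0 0 0 1;0.7 -4 0 0 0 0 1;0.7 -4 0 0 0 0 1;0.7 -4 0 0 0 0 1';python3 -m jog '0.7 -4 0 0 0 0 1;0.7 -4 0 0 0 0 1;0 0 0 0 0 -0.119 1;0 0 0 0 0 0 1;0 0 0 0 0 0 1'; python3 -c "
from h import *
go(.4145,-.3775,.18,.05)
a=grab('top','t7');crop(a,200,175,360,300,5,'g13');crop(a,340,170,480,310,5,'g14')"
```

```text
time_s: 29.65
eef_pos: [0.5136, -0.0622, 0.1807]
orientation: [0.0, 0.03, 1.0, -0.0]
force: [1.0, -0.5, 0.3]
finger_gap: 0.093
time_s: 30.07
eef_pos: [0.4957, -0.1394, 0.1806]
orientation: [0.0, -0.028, 1.0, 0.001]
force: [-0.4, 0.8, -0.8]
finger_gap: 0.0931
t30.1 pos [ 0.4957 -0.1394  0.1806] yaw -3.086 q7 1.10 gap 0.093 shift cm [  9.43 -23.32   0.03] turn [0.001 0.    0.006] F [-0.4  0.8 -0.8]
```

View pics/g13.png

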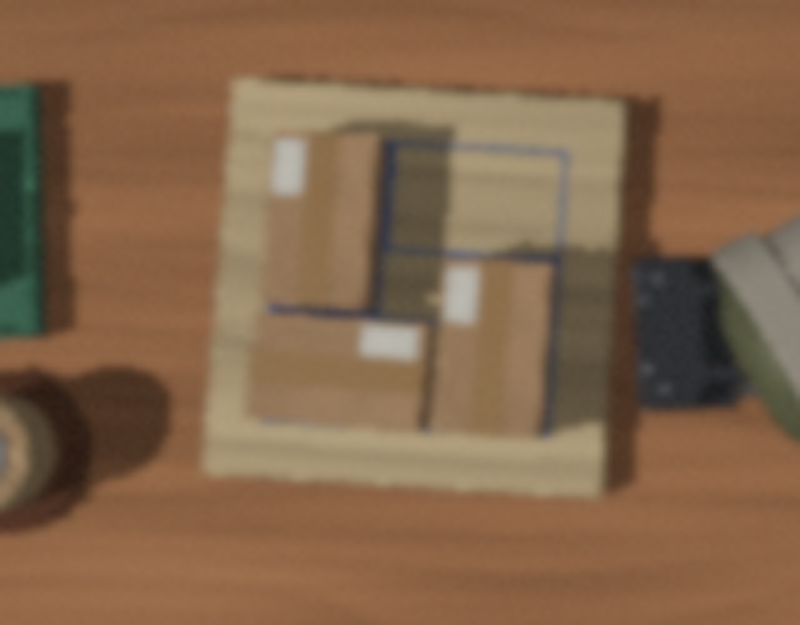

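View pics/g14.png

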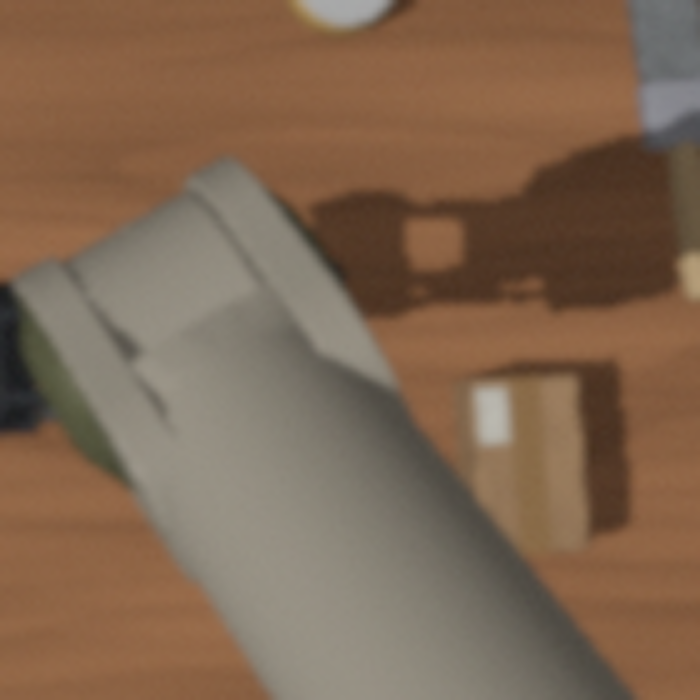

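The three cartons fit a, d and c neatly. The fourth is unmoved. I'll grip it 25 mm off-centre, toward its near end, so that the inner finger comes down in the flue.

```bash
python3 -m jog '1.35 -3.33 0 0 0 0 1;1.35 -3.33 0 0 0 0 1;1.35 -3.33 0 0 0 0 1;1.35 -3.33 0 0 0 0 1;1.35 -3.33 0 0 0 0 1';python3 -m jog '1.35 -3.33 0 0 0 0 1;1.35 -3.33 0 0 0 0 1;0 0 0 0 0 0 1;0 0 0 0 0 0 1;0 0 0 0 0 0 1';python3 -m jog '0 0 0 0 0 0 1;0 0 0 0 0 0 1'; python3 -c "
from h import *
go(.4145,-.377,.012,.05)"
```

```text
time_s: 30.53
eef_pos: [0.4387, -0.3094, 0.181]
orientation: [0.0, -0.03, 1.0, -0.0]
force: [0.8, 0.1, 0.1]
finger_gap: 0.093
time_s: 30.95
eef_pos: [0.4163, -0.3761, 0.1808]
orientation: [0.0, -0.03, 1.0, 0.0]
force: [0.6, 0.4, 0.6]
finger_gap: 0.0929
time_s: 31.12
eef_pos: [0.4163, -0.376, 0.181]
orientation: [0.0, -0.031, 1.0, -0.0]
force: [-0.4, 0.1, -0.2]
finger_gap: 0.093
t31.1 pos [ 0.4163 -0.376   0.181 ] yaw -3.080 q7 1.58 gap 0.093 shift cm [ 0.19 -0.08 16.9 ] turn [-0.     0.     0.012] F [-0.4  0.1 -0.2]
```

```bash
python3 -m jog '0.19 -0.08 3 0 0 0.01 1;0 0 3.7 0 0 0 1;0 0 3.7 0 0 0 1;0 0 3.3 0 0 0 1;0 0 2 0 0 0 1'; python3 -m jog '0 0 1 0 0 0 1;0 0 0 0 0 0 1;0 0 0 0 0 0 -1;0 0 0 0 0 0 -1;0 0 0 0 0 0 -1' 55;python3 -m jog '0 0 0 0 0 0 -1;0 0 0 0 0 0 -1;0 0 0 0 0 0 -1;0 0 0 0 0 0 -1;0 0 0 0 0 0 -1';python3 -m jog '0 0 0 0 0 0 -1;0 0 -1 0 0 0 -1;0 0 -2 0 0 0 -1;0 0 -3 0 0 0 -1;0 0 -4 0 0 0 -1'; python3 -c "
from h import *
go(.4145,-.377,.16,-1.629+np.pi)
a=grab('top','t8');crop(a,340,170,480,310,5,'g15')
a=grab('scene');crop(a,200,100,400,250,4,'g16')"
```

```text
time_s: 31.53
eef_pos: [0.4129, -0.377, 0.0209]
orientation: [-0.001, -0.026, 1.0, 0.001]
force: [-1.3, -1.0, -0.1]
finger_gap: 0.0926
time_s: 31.95
eef_pos: [0.414, -0.3793, 0.0151]
orientation: [0.001, -0.025, 1.0, -0.001]
force: [-0.0, -0.4, -0.4]
finger_gap: 0.0775
time_s: 32.37
eef_pos: [0.4133, -0.379, 0.0143]
orientation: [0.0, -0.025, 1.0, -0.0]
force: [-1.8, 0.2, 7.4]
finger_gap: 0.0596
time_s: 32.78
eef_pos: [0.4119, -0.3779, 0.1134]
orientation: [-0.002, -0.025, 1.0, 0.002]
force: [-0.1, -1.4, -1.9]
finger_gap: 0.0598
t32.8 pos [ 0.4119 -0.3779  0.1134] yaw -3.092 q7 1.48 gap 0.060 shift cm [-0.25  0.09 -4.66] turn [ 0.005  0.    -1.463] F [-0.1 -1.4 -1.9]
```

View pics/g15.png

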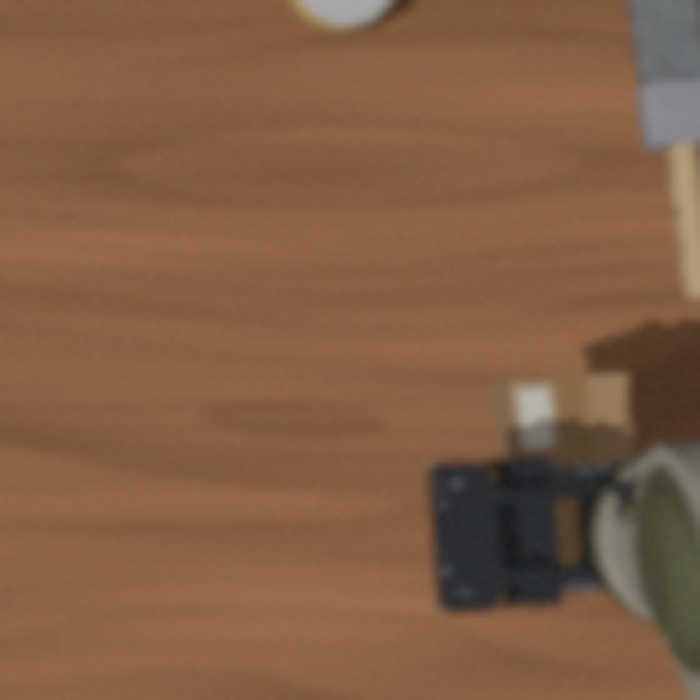

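View pics/g16.png

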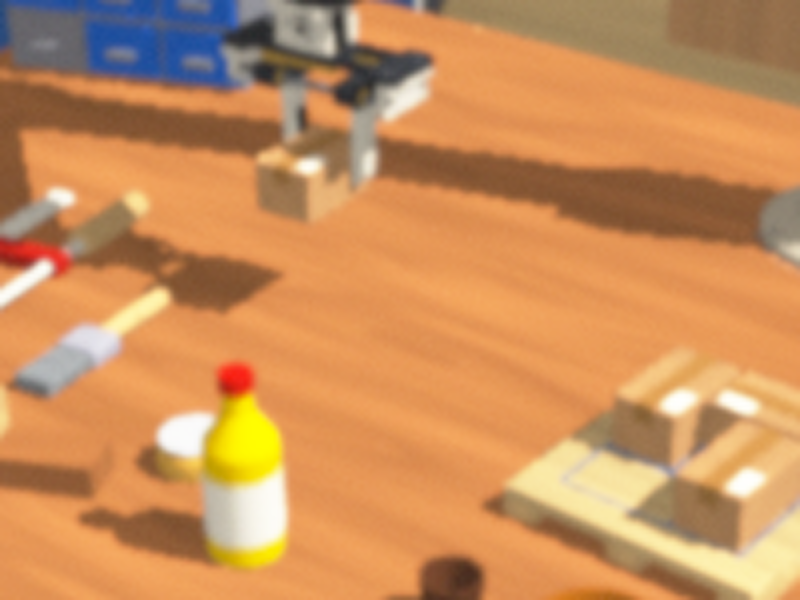

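It is held level. Turn a quarter and carry it to slot b.

```bash
python3 -m jog '0 0 -3 0 0 0.12 -1;0 0 -1.5 0 0 0.12 -1;0 0 0 0 0 0.12 -1;0 0 0 0 0 0.12 -1;0 0 0 0 0 0.12 -1';python3 -m jog '0 0 0 0 0 0.12 -1;0 0 0 0 0 0.12 -1;0 0 0 0 0 0.12 -1;0 0 0 0 0 0.12 -1;0 0 0 0 0 0.12 -1';python3 -m jog '0 0 0 0 0 0.12 -1;0 0 0 0 0 0.12 -1;0 0 0 0 0 0.12 -1;0 0 0 0 0 0.12 -1;0 0 0 0 0 0 -1';python3 -m jog '3.87 1.15 0 0 0 0 -1;3.87 1.15 0 0 0 0 -1;3.87 1.15 0 0 0 0 -1;3.87 1.15 0 0 0 0 -1;3.87 1.15 0 0 0 0 -1';python3 -m jog '3.87 1.15 0 0 0 0 -1;3.87 1.15 0 0 0 0 -1;3.87 1.15 0 0 0 0 -1;3.87 1.15 0 0 0 0 -1;3.87 1.15 0 0 0 0 -1';python3 -m jog '3.6 1 0 0 0 0 -1;2 0.5 0 0 0 0 -1;0 0 0 0 0 0 -1;0 0 0 0 0 0 -1;0 0 0 0 0 0 -1';python3 -m jog '0 0 0 0 0 0 -1;0 0 0 0 0 0 -1;0 0 0 0 0 0 -1';python3 -c "
from h import *
go(.5771,.078,.06,1.513)"
```

```text
time_s: 33.3
eef_pos: [0.4127, -0.3789, 0.1588]
orientation: [-0.0, 0.275, 0.961, -0.0]
force: [0.0, 1.3, -2.9]
finger_gap: 0.0598
time_s: 33.72
eef_pos: [0.4127, -0.3786, 0.1584]
orientation: [-0.0, 0.547, 0.837, 0.0]
force: [0.4, 0.8, -1.9]
finger_gap: 0.0601
time_s: 34.13
eef_pos: [0.413, -0.3784, 0.1585]
orientation: [-0.0, 0.73, 0.684, -0.0]
force: [0.2, -0.3, -2.9]
finger_gap: 0.06
time_s: 34.55
eef_pos: [0.4822, -0.1874, 0.1585]
orientation: [-0.0, 0.727, 0.687, -0.0]
force: [2.4, -0.1, -1.9]
finger_gap: 0.0596
time_s: 34.97
eef_pos: [0.5513, 0.0025, 0.1585]
orientation: [-0.0, 0.726, 0.687, -0.0]
force: [1.3, 0.5, -2.0]
finger_gap: 0.0595
time_s: 35.38
eef_pos: [0.5689, 0.0545, 0.1582]
orientation: [-0.0, 0.727, 0.686, -0.001]
force: [-0.5, 0.2, -1.5]
finger_gap: 0.0599
time_s: 35.63
eef_pos: [0.5694, 0.0542, 0.1586]
orientation: [0.0, 0.728, 0.685, -0.0]
force: [-1.0, 0.2, -2.3]
finger_gap: 0.0597
t35.6 pos [0.5694 0.0542 0.1586] yaw 1.510 q7 -0.63 gap 0.060 shift cm [2.42 0.63 9.86] turn [-0.     0.    -0.003] F [-1.   0.2 -2.3]
```

```bash
python3 -m jog '2.42 0.63 0 0 0 0 -1;0 0 2.5 0 0 0 -1;0 0 2 0 0 0 -1;0 0 0 0 0 0 -1;0 0 0 0 0 0 -1';python3 -m jog '0 0 0 0 0 0 -1;0 0 0 0 0 0 -1;0 0 0 0 0 0 -1;0 0 0 0 0 0 -1';python3 -c "
from h import *
go(.5771,.078,.042,1.513)
a=grab('top','t9');crop(a,220,170,350,300,5,'g17')
a=grab('scene');crop(a,300,150,460,270,5,'g18')"
```

```text
time_s: 36.05
eef_pos: [0.5766, 0.0787, 0.1131]
orientation: [-0.001, 0.728, 0.685, -0.001]
force: [-1.0, 0.4, -2.2]
finger_gap: 0.0598
time_s: 36.38
eef_pos: [0.5777, 0.0792, 0.1145]
orientation: [0.0, 0.728, 0.685, 0.001]
force: [-0.0, 0.1, -1.7]
finger_gap: 0.0595
t36.4 pos [0.5777 0.0792 0.1145] yaw 1.510 q7 -0.70 gap 0.060 shift cm [-0.12 -0.06  7.25] turn [ 0.001 -0.    -0.003] F [-0.   0.1 -1.7]
```

View pics/g17.png

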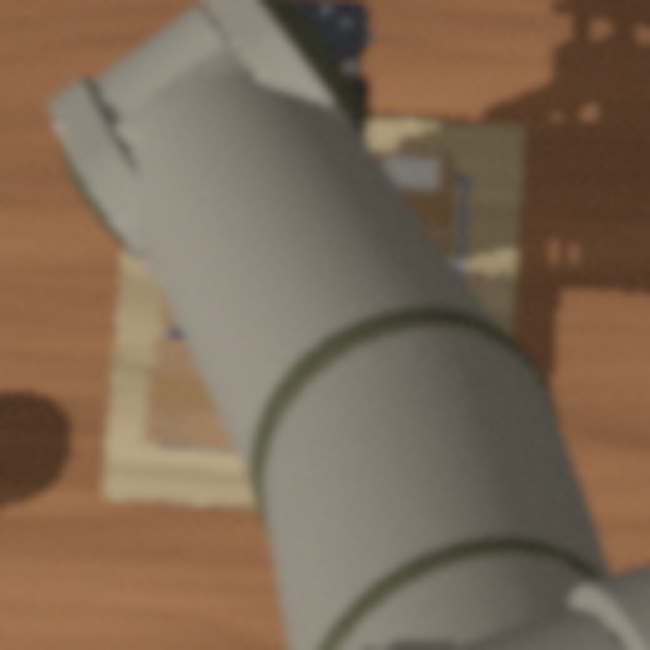

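View pics/g18.png

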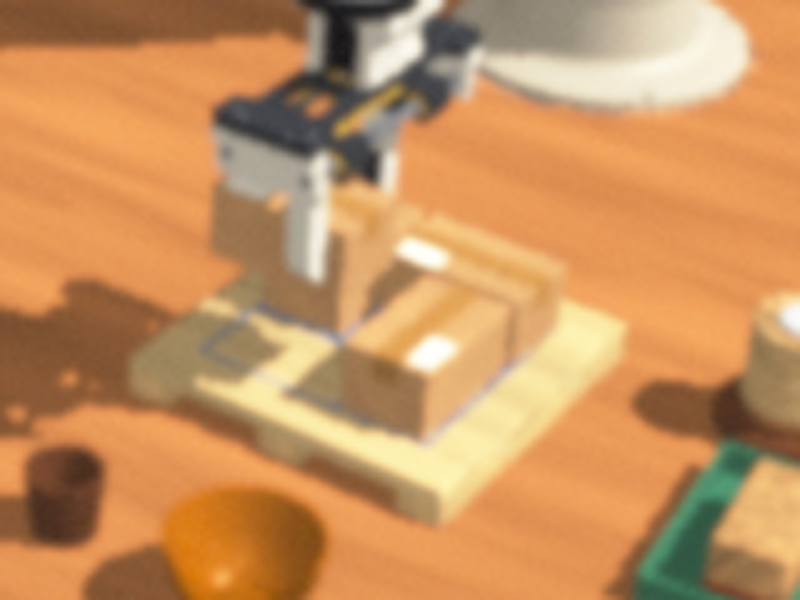

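```bash
python3 -m jog '-0.12 -0.06 1.2 0 0 0 -1;0 0 0.5 0 0 0 -1;0 0 0 0 0 0 -1;0 0 0 0 0 0 -1;0 0 1 0 0 0 -1';python3 -m jog '0 0 1 0 0 0 -1;0 0 1 0 0 0 -1;0 0 0 0 0 0 -1;0 0 0 0 0 0 -1';python3 -c "
from h import *
go(.5771,.078,.042,1.513)
a=grab('scene');crop(a,300,150,460,270,5,'g19')"
```

```text
time_s: 36.9
eef_pos: [0.5778, 0.0786, 0.0879]
orientation: [0.001, 0.728, 0.686, 0.001]
force: [0.1, -0.4, -1.6]
finger_gap: 0.0601
time_s: 37.23
eef_pos: [0.576, 0.0782, 0.0656]
orientation: [-0.001, 0.728, 0.686, -0.001]
force: [-0.4, -0.2, -2.6]
finger_gap: 0.0601
t37.2 pos [0.576  0.0782 0.0656] yaw 1.511 q7 -0.75 gap 0.060 shift cm [-0.02  0.12  2.36] turn [-0.002  0.    -0.002] F [-0.4 -0.2 -2.6]
```

View pics/g19.png

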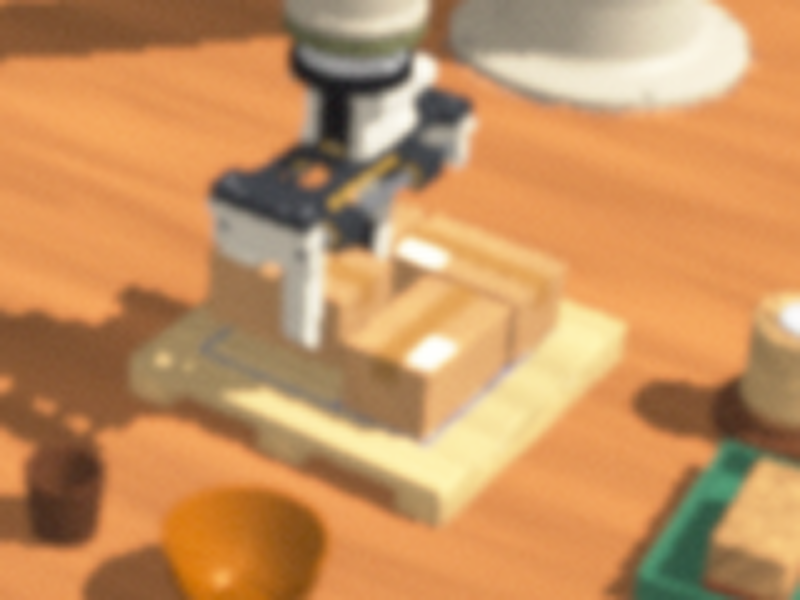

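It is entering cleanly with no contact force, so I'll finish lowering.

```bash
python3 -m jog '0 0.05 1 0 0 0 -1;0 0 0.7 0 0 0 -1;0 0 0.3 0 0 0 -1;0 0 0 0 0 0 -1;0 0 0 0 0 0 -1';python3 -m jog '0 0 0.2 0 0 0 -1;0 0 0 0 0 0 -1;0 0 0 0 0 0 -1;0 0 0 0 0 0 -1';python3 -c "
from h import *
go(.5771,.078,.0413,1.513)"
```

```text
time_s: 37.7
eef_pos: [0.5769, 0.0782, 0.0463]
orientation: [-0.0, 0.728, 0.686, -0.0]
force: [-0.7, -0.6, -1.9]
finger_gap: 0.0597
time_s: 38.03
eef_pos: [0.5772, 0.0781, 0.0448]
orientation: [0.0, 0.728, 0.686, 0.0]
force: [0.2, -0.1, -2.2]
finger_gap: 0.0598
t38.0 pos [0.5772 0.0781 0.0448] yaw 1.511 q7 -0.77 gap 0.060 shift cm [-0.01 -0.01  0.35] turn [ 0.    -0.    -0.002] F [ 0.2 -0.1 -2.2]
```

```bash
python3 -m jog '0 0 0.35 0 0 0 -1;0 0 0 0 0 0 -1;0 0 0 0 0 0 -1;0 0 0 0 0 0 0.6;0 0 0 0 0 0 0.6';python3 -m jog '0 0 0 0 0 0 0.6;0 0 0 0 0 0 0.6;0 0 -1 0 0 0 0.6;0 0 -3 0 0 0 0.6;0 0 -4 0 0 0 0.6';python3 -m jog '0 0 -4 0 0 0 0.6;0 0 -3 0 0 0 1;4 0 0 0 0 0 1;4 0 0 0 0 0 1;4 0 0 0 0 0 1';python3 -m jog '4 0 0 0 0 0 1;4 0 0 0 0 0 1;0 0 0 0 0 0 1;0 0 0 0 0 0 1';python3 -c "
from h import *
a=grab('top','t10');crop(a,150,170,350,300,4,'g20')"
```

```text
time_s: 38.45
eef_pos: [0.577, 0.0782, 0.0411]
orientation: [-0.0, 0.728, 0.686, -0.0]
force: [0.4, 1.0, -0.1]
finger_gap: 0.0687
time_s: 38.87
eef_pos: [0.5753, 0.078, 0.1203]
orientation: [-0.002, 0.728, 0.686, -0.002]
force: [0.0, 0.3, 0.7]
finger_gap: 0.0747
time_s: 39.28
eef_pos: [0.5848, 0.1983, 0.193]
orientation: [0.001, 0.729, 0.685, 0.001]
force: [0.8, 0.1, 0.0]
finger_gap: 0.0921
time_s: 39.62
eef_pos: [0.588, 0.281, 0.1917]
orientation: [-0.001, 0.726, 0.687, 0.0]
force: [0.6, -0.6, -0.1]
finger_gap: 0.0929
```

View pics/g20.png

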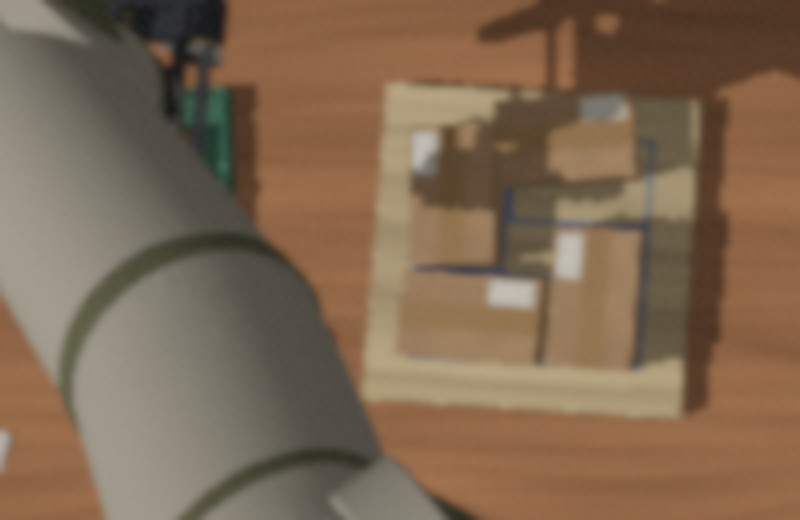

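Carton 4 in outline b has been knocked about 25 mm aside and twisted. It was fine when released, so this is the knock the task announced. I'll move the arm off to the right for a clear view.

```bash
python3 -m jog '-4.1 0 -0.5 0 0 0 1;-4.1 0 0 0 0 0 1;-4.1 0 0 0 0 0 1;-4.1 0 0 0 0 0 1;-4.1 0 0 0 0 0 1';python3 -m jog '-4.1 0 0 0 0 0 1;-4.1 0 0 0 0 0 1;-4.1 0 0 0 0 0 1;-4.1 0 0 0 0 0 1;-4.1 0 0 0 0 0 1';python3 -m jog '0 0 0 0 0 0 1;0 0 0 0 0 0 1;0 0 0 0 0 0 1';python3 -c "
from h import *
a=grab('top','t11');crop(a,220,170,350,300,5,'g21')
a=grab('scene','s11');crop(a,300,150,460,270,5,'g22')"
```

```text
time_s: 40.08
eef_pos: [0.5759, 0.069, 0.1965]
orientation: [0.0, 0.729, 0.685, -0.001]
force: [0.9, -1.1, -0.6]
finger_gap: 0.093
time_s: 40.5
eef_pos: [0.5627, -0.1356, 0.1966]
orientation: [0.0, 0.729, 0.685, -0.001]
force: [1.1, 0.4, -1.2]
finger_gap: 0.0932
time_s: 40.75
eef_pos: [0.5637, -0.1325, 0.1964]
orientation: [-0.0, 0.729, 0.685, -0.0]
force: [0.7, 0.8, 0.0]
finger_gap: 0.0931
```

View pics/g21.png

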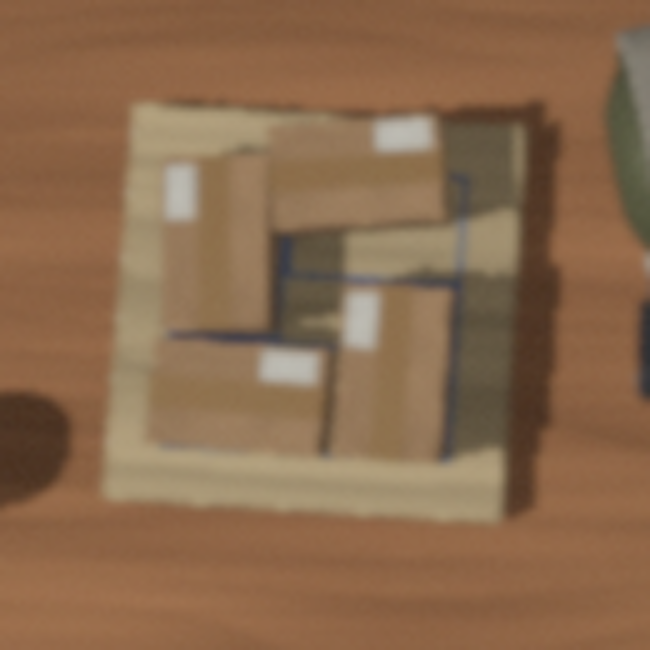

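View pics/g22.png

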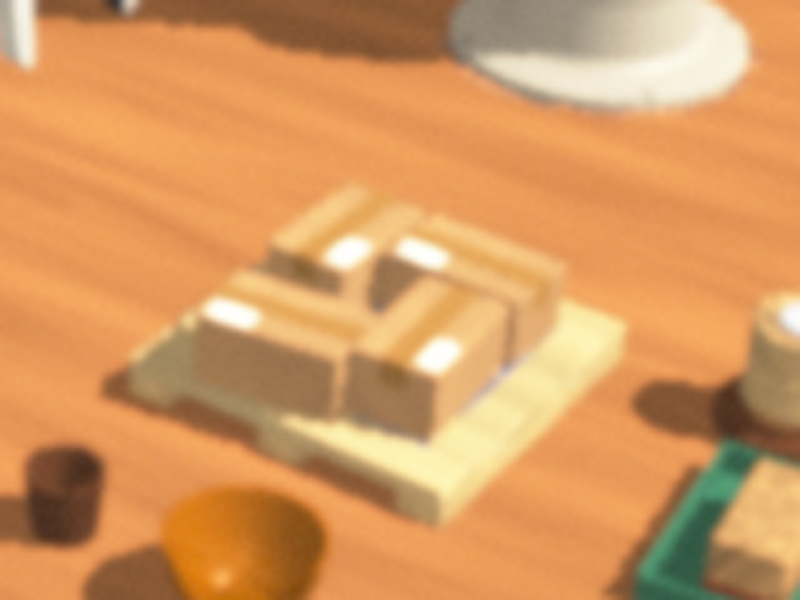

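```bash
python3 - <<'E'
from h import *
f=lambda L,k,x,y:[((u+.5)/k-.5+x,(v+.5)/k-.5+y) for u,v in L]
o7=cv2.imread('pics/t7.png')
print('c before');box(o7,f([(268,130),(378,133),(370,312),(262,306)],5,200,175),.077,w=1.5)
a=cv2.imread('pics/t11.png'); g=lambda L:f(L,5,220,170)
print('a b c d deck'); Q=[box(a,g(L),z,w=1.5) for L,z in (([(343,288),(452,285),(443,460),(330,455)],.077),([(275,230),(268,123),(437,117),(446,220)],.077),([(165,155),(268,152),(272,330),(165,330)],.077),([(146,442),(160,337),(328,350),(322,455)],.077),([(132,102),(525,122),(503,520),(103,497)],.027))]
o=big(a,5)
for q in Q: cv2.polylines(o,[np.int32((q+.5)*5-.5)],True,(0,255,0),1)
crop(o,1100,850,1750,1500,1,'m7')
E
```

```text
c before
ctr [0.5615 0.1353] long 101.6 short 58.3 yaw -0.075 (short-90: 0.002) px [[255.1999969482422, 200.5], [275.20001220703125, 200.3000030517578], [272.6000061035156, 236.5], [251.10000610351562, 236.3000030517578]]
a b c d deck
ctr [0.4887 0.0381] long 95.1 short 59.0 yaw -0.068 (short-90: -0.012) px [[288.70001220703125, 227.8000030517578], [309.6000061035156, 227.0], [307.20001220703125, 262.3999938964844], [285.79998779296875, 260.8999938964844]]
ctr [0.6009 0.0609] long 98.8 short 62.4 yaw 1.567 (short-90: -4.678) px [[272.20001220703125, 215.3000030517578], [273.0, 193.3000030517578], [306.79998779296875, 193.39999389648438], [308.6000061035156, 215.60000610351562]]
ctr [0.5634 0.138 ] long 99.3 short 57.9 yaw 0.017 (short-90: 0.129) px [[253.10000610351562, 202.5], [272.1000061035156, 197.60000610351562], [273.5, 235.1999969482422], [251.5, 235.5]]
ctr [0.4753 0.1253] long 95.9 short 60.1 yaw 1.497 (short-90: 1.509) px [[248.0, 258.8999938964844], [250.8000030517578, 236.89999389648438], [284.0, 239.89999389648438], [283.29998779296875, 261.20001220703125]]
ctr [0.5262 0.0871] long 229.1 short 231.2 yaw -0.059 (short-90: -0.054) px [[246.10000610351562, 190.8000030517578], [324.79998779296875, 194.8000030517578], [319.6000061035156, 274.20001220703125], [239.8000030517578, 269.1000061035156]]
```

View pics/m7.png

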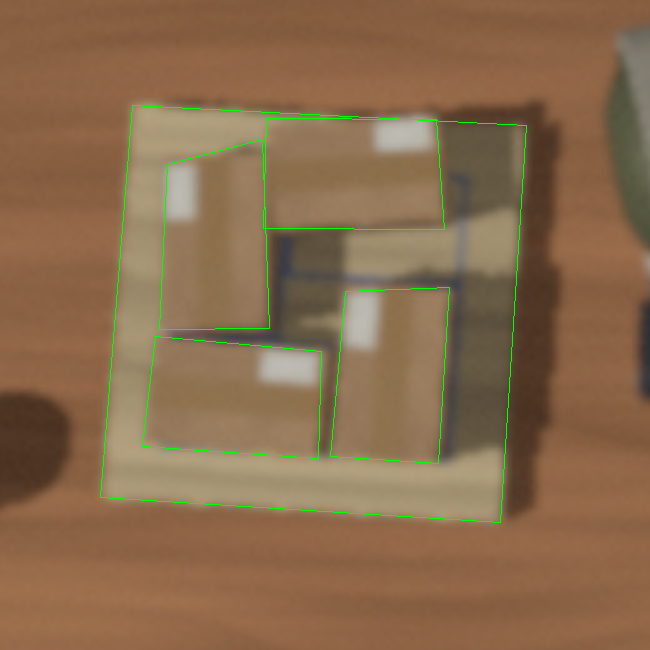

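The knocked carton also nudged carton 3 in c. I'll lift carton 4 back first, then square carton 3 in place.

```bash
python3 - <<'E'
from h import *
P=onplane('top',np.array([[275,230],[268,123],[437,117],[446,220],[356.5,172.5],[165,155],[270,152],[272,331],[165,331]])/5+[219.6,169.6],.077)[:,:2];print(P.round(4))
c=P[4];t=c+.026*np.array([np.cos(1.61),np.sin(1.61)]);print(c,t)
go(t[0],t[1],.18,1.61)
E
```

```text
[[0.5691 0.1042]
 [0.6297 0.1092]
 [0.6332 0.0138]
 [0.5749 0.0083]
 [0.6016 0.0588]
 [0.6114 0.1671]
 [0.6132 0.1078]
 [0.5126 0.105 ]
 [0.5124 0.1649]]
[0.60164566 0.05882671] [0.60062663 0.08480673]
t40.9 pos [ 0.5643 -0.1305  0.1964] yaw 1.512 q7 -0.26 gap 0.093 shift cm [21.71  2.36  1.65] turn [ 0.    -0.    -0.098] F [ 1.2  0.2 -0.3]
```

```bash
python3 -m jog '3.62 0.39 0 0 0 0 0.72;3.62 0.39 0 0 0 0 0.72;3.62 0.39 0 0 0 0 0.72;3.62 0.39 0 0 0 0 0.72;3.62 0.39 0 0 0 0 0.72';python3 -m jog '3.62 0.39 0 0 0 -0.1 0.72;0 0 0 0 0 0 0.72;0 0 0 0 0 0 0.72;0 0 0 0 0 0 0.72;0 0 0 0 0 0 0.72';python3 -c "
from h import *
go(.6006,.0848,.041,1.61)"
```

```text
time_s: 41.27
eef_pos: [0.5945, 0.0514, 0.1964]
orientation: [-0.0, 0.727, 0.686, 0.0]
force: [0.8, -0.1, -0.1]
finger_gap: 0.0796
time_s: 41.68
eef_pos: [0.6005, 0.083, 0.196]
orientation: [0.0, 0.693, 0.721, -0.001]
force: [0.6, -0.3, -0.3]
finger_gap: 0.0798
t41.7 pos [0.6005 0.083  0.196 ] yaw 1.610 q7 -0.54 gap 0.080 shift cm [ 0.2   0.02 15.5 ] turn [-0.001  0.001 -0.   ] F [ 0.6 -0.3 -0.3]
```

```bash
python3 -m jog '0.2 0 3.5 0 0 0 0.72;0 0 3.5 0 0 0 0.72;0 0 2.5 0 0 0 0.72;0 0 0 0 0 0 0.72;0 0 0 0 0 0 0.72';python3 -m jog '0 0 2 0 0 0 0.72;0 0 2 0 0 0 0.72;0 0 1.8 0 0 0 0.72;0 0 0 0 0 0 0.72;0 0 0 0 0 0 0.72';python3 -c "
from h import *
go(.6006,.0848,.041,1.61)"
```

```text
time_s: 42.1
eef_pos: [0.6001, 0.0847, 0.1005]
orientation: [-0.001, 0.693, 0.721, -0.001]
force: [0.9, 0.8, -0.1]
finger_gap: 0.0799
time_s: 42.52
eef_pos: [0.6015, 0.0857, 0.0444]
orientation: [0.0, 0.693, 0.721, 0.0]
force: [-0.1, -0.4, -0.1]
finger_gap: 0.0801
t42.5 pos [0.6015 0.0857 0.0444] yaw 1.610 q7 -0.69 gap 0.080 shift cm [-0.09 -0.09  0.34] turn [0.001 0.    0.   ] F [-0.1 -0.4 -0.1]
```

```bash
python3 -m jog '0 0 0.2 0 0 0 -1;0 0 0 0 0 0 -1;0 0 0 0 0 0 -1;0 0 0 0 0 0 -1;0 0 0 0 0 0 -1' 55;python3 -m jog '0 0 0 0 0 0 -1;0 0 0 0 0 0 -1;0 0 -1 0 0 0 -1;0 0 -3 0 0 0 -1;0 0 -3 0 0 0 -1';python3 -m jog '0 0 0 0 0 0 -1;0 0 0 0 0 0 -1;0 0 0 0 0 0 -1;0 0 0 0 0 0 -1';python3 -c "
from h import *
go(.5771,.078,.08,1.513)
a=grab('scene');crop(a,300,150,460,270,5,'g23')"
```

```text
time_s: 42.93
eef_pos: [0.6013, 0.0859, 0.0422]
orientation: [0.0, 0.693, 0.721, 0.0]
force: [-1.1, -1.1, 8.0]
finger_gap: 0.0597
time_s: 43.35
eef_pos: [0.5996, 0.086, 0.1114]
orientation: [-0.001, 0.693, 0.721, -0.001]
force: [1.2, -0.2, -2.3]
finger_gap: 0.0597
time_s: 43.68
eef_pos: [0.6001, 0.0856, 0.1102]
orientation: [-0.0, 0.693, 0.721, -0.001]
force: [-0.2, -0.7, -1.6]
finger_gap: 0.0598
t43.7 pos [0.6001 0.0856 0.1102] yaw 1.611 q7 -0.63 gap 0.060 shift cm [-0.66 -2.32  3.03] turn [-0.002  0.001  0.098] F [-0.2 -0.7 -1.6]
```

View pics/g23.png

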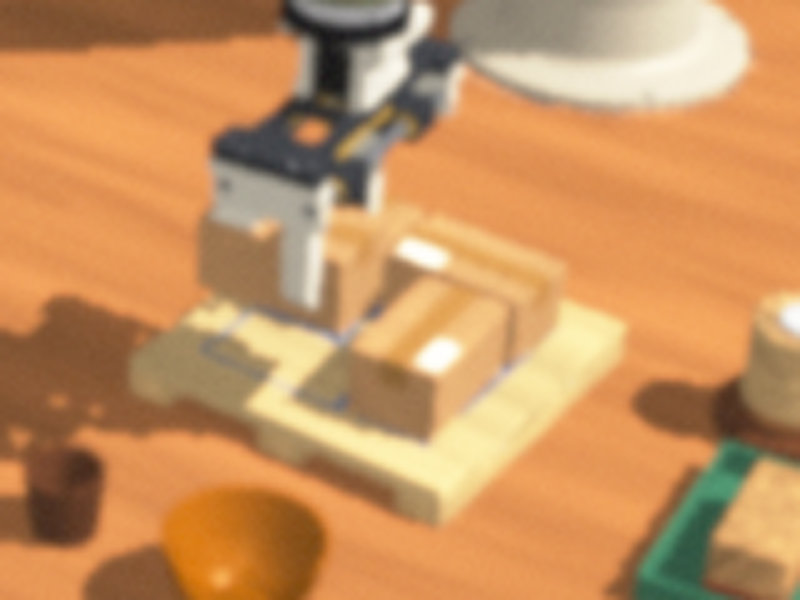

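```bash
python3 -m jog '0 0 0 0 0 0.098 -1;-0.78 -2.26 0 0 0 0 -1;0 0 0 0 0 0 -1;0 0 0 0 0 0 -1;0 0 0 0 0 0 -1';python3 -m jog '0 0 1.5 0 0 0 -1;0 0 0 0 0 0 -1;0 0 0 0 0 0 -1;0 0 0 0 0 0 -1';python3 -c "
from h import *
go(.5771,.079,.041,1.513)"
```

```text
time_s: 44.15
eef_pos: [0.5779, 0.0796, 0.1106]
orientation: [-0.0, 0.727, 0.686, -0.0]
force: [-0.3, 0.6, -2.3]
finger_gap: 0.0599
time_s: 44.48
eef_pos: [0.5781, 0.0797, 0.0961]
orientation: [-0.0, 0.727, 0.686, -0.0]
force: [0.2, -0.2, -1.3]
finger_gap: 0.0598
t44.5 pos [0.5781 0.0797 0.0961] yaw 1.513 q7 -0.73 gap 0.060 shift cm [-0.08 -0.09  5.51] turn [-0. -0. -0.] F [ 0.2 -0.2 -1.3]
```

```bash
python3 -m jog '-0.07 -0.08 1 0 0 0 -1;0 0 1.5 0 0 0 -1;0 0 1 0 0 0 -1;0 0 1 0 0 0 -1;0 0 0 0 0 0 -1';python3 -m jog '0 0 0.5 0 0 0 -1;0 0 0 0 0 0 -1;0 0 0 0 0 0 -1;0 0 0 0 0 0 -1';python3 -c "
from h import *
go(.5771,.079,.041,1.513)"
```

```text
time_s: 44.9
eef_pos: [0.576, 0.0787, 0.0491]
orientation: [-0.001, 0.727, 0.686, -0.001]
force: [0.0, 0.2, -2.4]
finger_gap: 0.0598
time_s: 45.23
eef_pos: [0.5772, 0.0789, 0.0465]
orientation: [0.0, 0.727, 0.686, 0.0]
force: [-0.4, 0.3, -1.6]
finger_gap: 0.0598
t45.2 pos [0.5772 0.0789 0.0465] yaw 1.513 q7 -0.78 gap 0.060 shift cm [ 0.01 -0.01  0.55] turn [ 0.001 -0.    -0.   ] F [-0.4  0.3 -1.6]
```

```bash
python3 -m jog '0 0 0.45 0 0 0 -1;0 0 0 0 0 0 -1;0 0 0 0 0 0 -1;0 0 0 0 0 0 0.5;0 0 0 0 0 0 0.5';python3 -m jog '0 0 0 0 0 0 0.5;0 0 0 0 0 0 0.5;0 0 -1 0 0 0 0.5;0 0 -3 0 0 0 0.5;0 0 -4 0 0 0 0.5';python3 -m jog '0 0 -4 0 0 0 0.5;0 0 -3 0 0 0 1;-4 0 0 0 0 0 1;-4 0 0 0 0 0 1;-4 0 0 0 0 0 1';python3 -m jog '-4 0 0 0 0 0 1;-4 0 0 0 0 -0.12 1;0 0 0 0 0 -0.12 1;0 0 0 0 0 -0.12 1;0 0 0 0 0 -0.12 1';python3 -m jog '0 0 0 0 0 -0.12 1;0 0 0 0 0 -0.12 1;0 0 0 0 0 -0.12 1;0 0 0 0 0 -0.12 1;0 0 0 0 0 -0.12 1';python3 -m jog '0 0 0 0 0 -0.12 1;0 0 0 0 0 -0.12 1;0 0 0 0 0 -0.12 1;0 0 0 0 0 -0.12 1;0 0 0 0 0 0 1';python3 -c "
from h import *
go(.5365,.1382,.18,-.058)
a=grab('top','t12');crop(a,220,170,350,300,5,'g24')"
```

```text
time_s: 45.65
eef_pos: [0.5769, 0.0788, 0.0417]
orientation: [0.0, 0.727, 0.686, -0.0]
force: [0.5, -0.5, 0.7]
finger_gap: 0.0674
time_s: 46.07
eef_pos: [0.5752, 0.0787, 0.1208]
orientation: [-0.002, 0.727, 0.687, -0.002]
force: [1.1, -0.7, 1.3]
finger_gap: 0.0697
time_s: 46.48
eef_pos: [0.57, -0.0418, 0.1933]
orientation: [0.001, 0.727, 0.687, 0.001]
force: [0.9, -0.5, -0.7]
finger_gap: 0.0906
time_s: 46.9
eef_pos: [0.565, -0.122, 0.1924]
orientation: [0.0, 0.542, 0.841, -0.0]
force: [0.7, 0.8, -0.2]
finger_gap: 0.0931
time_s: 47.32
eef_pos: [0.5652, -0.121, 0.1924]
orientation: [0.0, 0.268, 0.963, -0.0]
force: [-0.5, -0.1, -0.4]
finger_gap: 0.093
time_s: 47.73
eef_pos: [0.5651, -0.1212, 0.1919]
orientation: [-0.0, 0.032, 0.999, -0.0]
force: [-0.2, -0.3, 0.0]
finger_gap: 0.0931
t47.7 pos [ 0.5651 -0.1212  0.1919] yaw 3.078 q7 0.99 gap 0.093 shift cm [ 4.5  25.71  1.19] turn [-0.    -0.    -0.006] F [-0.2 -0.3  0. ]
```

View pics/g24.png

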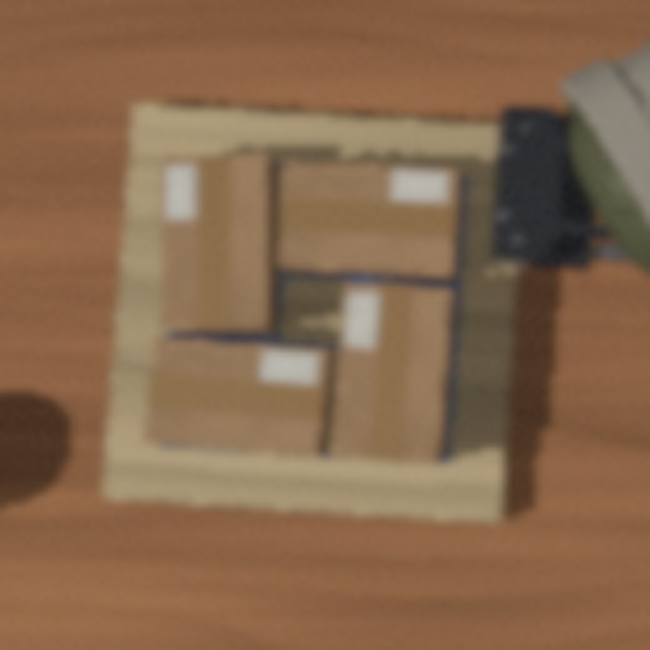

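Carton 4 is back in b. Carton 3 only needs squaring by about 0.05 rad, which I'll do with a grip on the flue side.

```bash
python3 -m jog '0.64 3.67 0 0 0 0 0.72;0.64 3.67 0 0 0 0 0.72;0.64 3.67 0 0 0 0 0.72;0.64 3.67 0 0 0 0 0.72;0.64 3.67 0 0 0 0 0.72';python3 -m jog '0.64 3.67 0 0 0 -0.005 0.72;0.64 3.67 0 0 0 0 0.72;0 0 0 0 0 0 0.72;0 0 0 0 0 0 0.72;0 0 0 0 0 0 0.72';python3 -m jog '0 0 0 0 0 0 0.72;0 0 0 0 0 0 0.72';python3 -c "
from h import *
go(.5365,.1382,.042,-.058)"
```

```text
time_s: 48.2
eef_pos: [0.5456, 0.0659, 0.1921]
orientation: [0.0, 0.037, 0.999, -0.0]
force: [0.5, 0.3, -0.3]
finger_gap: 0.0795
time_s: 48.62
eef_pos: [0.5381, 0.138, 0.1917]
orientation: [-0.0, 0.033, 0.999, -0.001]
force: [0.4, -0.4, -0.6]
finger_gap: 0.0798
time_s: 48.78
eef_pos: [0.5384, 0.1367, 0.1915]
orientation: [-0.0, 0.034, 0.999, -0.0]
force: [-0.6, 0.1, -0.2]
finger_gap: 0.0796
t48.8 pos [0.5384 0.1367 0.1915] yaw 3.074 q7 0.53 gap 0.080 shift cm [ 0.2   0.15 14.95] turn [-0.001 -0.    -0.009] F [-0.6  0.1 -0.2]
```

```bash
python3 -m jog '0.2 0.15 3.5 0 0 -0.009 0.72;0 0 3.5 0 0 0 0.72;0 0 2 0 0 0 0.72;0 0 0 0 0 0 0.72;0 0 0 0 0 0 0.72';python3 -m jog '0 0 2 0 0 0 0.72;0 0 2 0 0 0 0.72;0 0 1.7 0 0 0 0.72;0 0 0 0 0 0 0.72;0 0 0 0 0 0 0.72';python3 -m jog '0 0 0 0 0 0 0.72;0 0 0 0 0 0 0.72';python3 -c "
from h import *
go(.5365,.1382,.042,-.058)"
```

```text
time_s: 49.2
eef_pos: [0.536, 0.1392, 0.1012]
orientation: [-0.001, 0.028, 1.0, -0.0]
force: [0.7, 0.8, 0.2]
finger_gap: 0.0804
time_s: 49.62
eef_pos: [0.5368, 0.1401, 0.0457]
orientation: [0.0, 0.028, 1.0, 0.0]
force: [-0.4, -0.4, 1.3]
finger_gap: 0.0799
time_s: 49.78
eef_pos: [0.5372, 0.1403, 0.0462]
orientation: [0.001, 0.028, 1.0, 0.0]
force: [-0.2, -0.6, 0.3]
finger_gap: 0.0797
t49.8 pos [0.5372 0.1403 0.0462] yaw 3.086 q7 0.30 gap 0.080 shift cm [ 0.05 -0.22  0.42] turn [0.001 0.002 0.003] F [-0.2 -0.6  0.3]
```

```bash
python3 -m jog '0.05 -0.22 0.2 0 0 0 0.72;0 0 0 0 0 0 0.3;0 0 0 0 0 0 -1;0 0 0 0 0 0 -1;0 0 0 0 0 0 -1' 45;python3 -m jog '0 0 0 0 0 0 -1;0 0 0 0 0 0 -1;0 0 0 0 0 0 -1;0 0 0 0 0 0 -1';python3 -c "
from h import *
go(.5365,.1382,.042,-.058)
a=grab('scene');crop(a,300,150,460,270,5,'g25')"
```

```text
time_s: 50.2
eef_pos: [0.5357, 0.138, 0.0427]
orientation: [0.0, 0.027, 1.0, 0.0]
force: [-0.4, -0.5, 2.3]
finger_gap: 0.0603
time_s: 50.53
eef_pos: [0.5357, 0.138, 0.0427]
orientation: [0.0, 0.027, 1.0, -0.0]
force: [-0.1, -1.6, 4.1]
finger_gap: 0.0604
t50.5 pos [0.5357 0.138  0.0427] yaw 3.087 q7 0.29 gap 0.060 shift cm [-0.08  0.02  0.07] turn [-0.     0.     0.003] F [-0.1 -1.6  4.1]
```

View pics/g25.png

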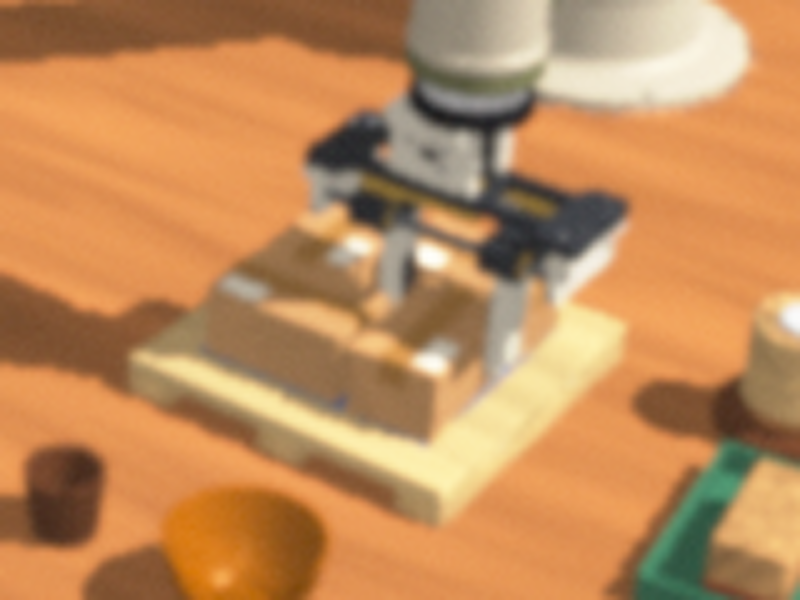

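```bash
python3 -m jog '0 0 -0.5 0 0 0 -1;0 0 -0.3 0 0 0 -1;0 0 0 0 0 0 -1;0 0 0 0 0 0 -1;0 0 0 0 0 0 -1' 58;python3 -m jog '0 0 0 0 0 0 -1;0 0 0 0 0 0 -1';python3 -c "
from h import *
go(.5365,.1382,.042,-.058)"
```

```text
time_s: 51.0
eef_pos: [0.5355, 0.1378, 0.0505]
orientation: [-0.0, 0.027, 1.0, -0.0]
force: [-0.4, -0.2, -2.0]
finger_gap: 0.0603
time_s: 51.17
eef_pos: [0.5356, 0.1379, 0.0504]
orientation: [-0.0, 0.027, 1.0, -0.0]
force: [-0.2, -0.2, -2.4]
finger_gap: 0.06
t51.2 pos [0.5356 0.1379 0.0504] yaw 3.087 q7 0.31 gap 0.060 shift cm [-0.09  0.04  0.84] turn [-0.    -0.     0.003] F [-0.2 -0.2 -2.4]
```

```bash
python3 -m jog '0 0 0.5 0 0 0 -1;0 0 0.3 0 0 0 -1;0 0 0 0 0 0 -1;0 0 0 0 0 0 -1;0 0 0 0 0 0 0.5';python3 -m jog '0 0 0 0 0 0 0.5;0 0 0 0 0 0 0.5;0 0 -1 0 0 0 0.5;0 0 -3 0 0 0 0.5;0 0 -4 0 0 0 0.5';python3 -m jog '0 0 -4 0 0 0 0.5;0 0 -3 0 0 0 1;0 -4 0 0 0 0 1;0 -4 0 0 0 0 1;0 -4 0 0 0 0 1';python3 -m jog '0 -4 0 0 0 0 1;0 -4 0 0 0 0 1;0 -4 0 0 0 0 1;0 0 0 0 0 0 1';python3 -c "
from h import *
a=grab('top','t13');crop(a,220,170,350,300,5,'g26');crop(a,150,170,350,300,4,'g27')"
```

```text
time_s: 51.58
eef_pos: [0.5357, 0.1381, 0.0425]
orientation: [0.0, 0.027, 1.0, 0.0]
force: [-0.3, -0.2, -0.1]
finger_gap: 0.0636
time_s: 52.0
eef_pos: [0.534, 0.1376, 0.122]
orientation: [-0.003, 0.027, 1.0, -0.0]
force: [0.5, 0.0, 0.0]
finger_gap: 0.0698
time_s: 52.42
eef_pos: [0.5289, 0.0173, 0.1941]
orientation: [0.001, 0.026, 1.0, -0.0]
force: [0.5, -1.0, -0.3]
finger_gap: 0.091
time_s: 52.75
eef_pos: [0.5209, -0.1106, 0.192]
orientation: [-0.001, 0.032, 0.999, -0.002]
force: [-0.3, -0.3, -1.1]
finger_gap: 0.0933
```

View pics/g26.png

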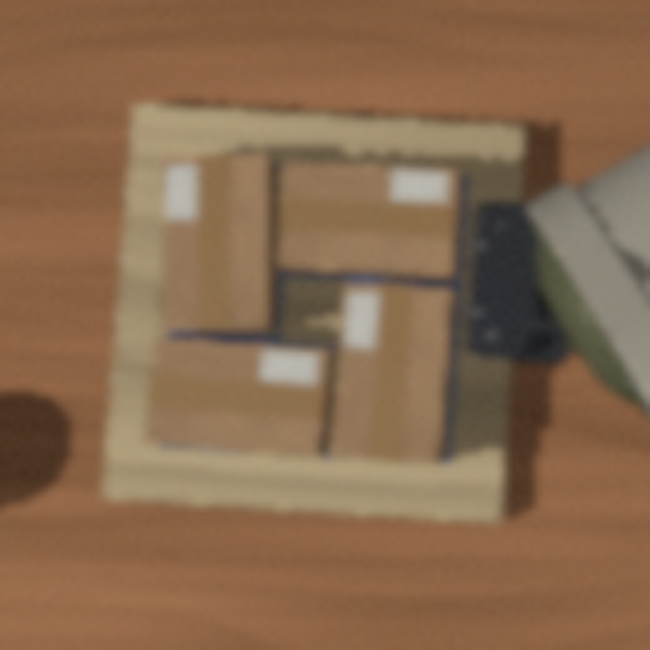

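View pics/g27.png

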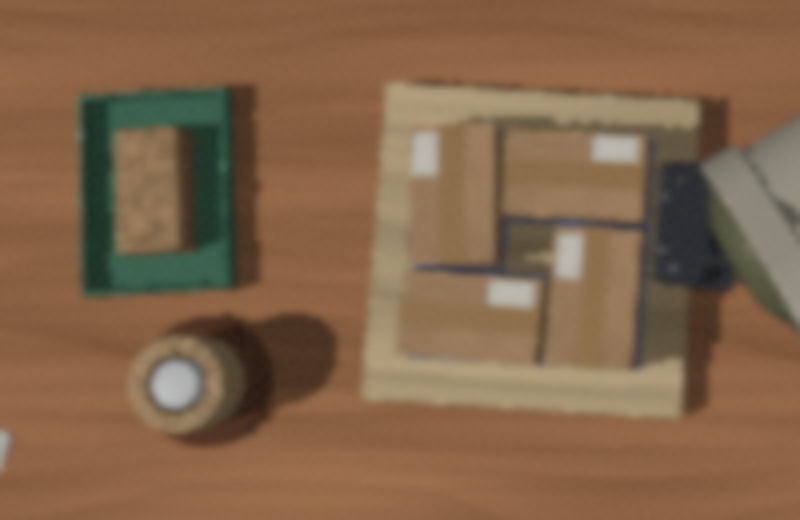

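```bash
cat >> h.py <<'E'
def edge(im,p,q,z,w=1.2,n='top'):
    g=cv2.GaussianBlur(im,(0,0),0.6).astype(float);p=np.array(p,float);q=np.array(q,float)
    d=(q-p)/np.linalg.norm(q-p);nn=np.array([-d[1],d[0]]);s=np.linspace(.1,.9,30)[:,None]*(q-p)+p;t=np.arange(-w,w+.01,.1)
    X=s[:,None]+t[None,:,None]*nn
    v=np.stack([map_coordinates(g[:,:,c],[X[...,1],X[...,0]],order=1) for c in range(3)],-1)
    e=np.abs(np.gradient(v,axis=1)).sum(-1)**4;pos=(e*t).sum(1)/e.sum(1);pts=s+pos[:,None]*nn
    P=(onplane(n,pts,z)[:,:2]*1000).astype(np.float32);l=cv2.fitLine(P,cv2.DIST_HUBER,0,.1,.01).ravel()
    print('edge mid',P.mean(0).round(1),'yaw %.3f'%((np.arctan2(l[1],l[0])+np.pi/2)%np.pi-np.pi/2))
E
python3 - <<'E'
from h import *
G=lambda u,v:((u+.5)/5-.5+220,(v+.5)/5-.5+170)
H=lambda u,v:((u+.5)/5-.5+200,(v+.5)/5-.5+175)
a=cv2.imread('pics/t13.png');b=cv2.imread('pics/t7.png')
print('c now: tape L,R; label L; right edge')
for p,q in (((203,170),(196,325)),((236,165),(232,325)),((271,165),(271,325)),((164,230),(160,325))): edge(a,G(*p),G(*q),.077)
print('c t7')
for p,q in (((308,145),(298,300)),((342,145),(332,300)),((380,145),(371,305)),((267,210),(262,300))): edge(b,H(*p),H(*q),.077)
print('a now')
for p,q in (((379,300),(365,450)),((411,300),(400,450)),((452,290),(443,455)),((340,350),(331,450))): edge(a,G(*p),G(*q),.077)
E
python3 -c "
import cv2
a=cv2.imread('pics/t13.png');b=cv2.imread('pics/t7.png')
f=lambda i:cv2.resize(i[195:245,245:285],None,fx=10,fy=10,interpolation=cv2.INTER_CUBIC)
cv2.imwrite('pics/cmp.png',cv2.hconcat([f(b),f(a)]))"
```

```text
c now: tape L,R; label L; right edge
edge mid [559.3 147.2] yaw -0.001
edge mid [560.7 128.5] yaw 0.008
edge mid [560.7 107.9] yaw 0.025
edge mid [542.4 168.1] yaw -0.061
c t7
edge mid [559.3 145.4] yaw -0.044
edge mid [559.4 126.4] yaw -0.056
edge mid [558.  105.4] yaw -0.048
edge mid [541.  166.2] yaw -0.088
a now
edge mid [488.3  48.1] yaw -0.070
edge mid [488.4  29.4] yaw -0.054
edge mid [489.9   7.9] yaw -0.056
edge mid [474.4  68.9] yaw -0.073
```

View pics/cmp.png

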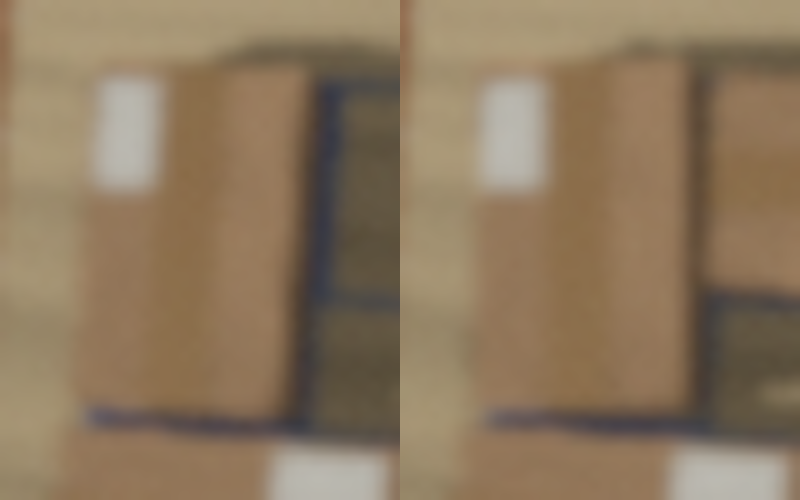

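The comparison shows carton 3 still turned by about 0.055 rad, since the pads pinched without squaring it. I'll grip it along its own axis, lift slightly, turn it back and lower.

```bash
python3 -m jog '0 0 0 0 0 -0.06 0.6;0 0 0 0 0 0 0.6;0 0 0 0 0 0 0.6';python3 -c "
from h import *
go(.5365,.1378,.18,0.003)"
```

```text
time_s: 53.05
eef_pos: [0.5226, -0.1006, 0.1931]
orientation: [0.0, -0.003, 1.0, 0.0]
force: [0.6, -1.2, 0.3]
finger_gap: 0.078
t53.0 pos [ 0.5226 -0.1006  0.1931] yaw -3.136 q7 1.01 gap 0.078 shift cm [-1.52 23.83  1.32] turn [0.001 0.    0.002] F [ 0.6 -1.2  0.3]
```

```bash
python3 -m jog '-0.25 3.97 0 0 0 0 0.6;-0.25 3.97 0 0 0 0 0.6;-0.25 3.97 0 0 0 0 0.6;-0.25 3.97 0 0 0 0 0.6;-0.25 3.97 0 0 0 0 0.6';python3 -m jog '-0.25 3.97 0 0 0 0 0.6;0 0 3.5 0 0 0 0.6;0 0 3 0 0 0 0.6;0 0 2 0 0 0 0.6;0 0 0 0 0 0 0.6';python3 -m jog '0 0 0 0 0 0 0.6;0 0 0 0 0 0 0.6;0 0 0 0 0 0 0.6;0 0 0 0 0 0 0.6';python3 -c "
from h import *
go(.5365,.1378,.042,0.003)"
```

```text
time_s: 53.47
eef_pos: [0.5335, 0.0998, 0.193]
orientation: [0.0, -0.002, 1.0, 0.0]
force: [1.1, 0.1, 0.2]
finger_gap: 0.0747
time_s: 53.88
eef_pos: [0.534, 0.1372, 0.1045]
orientation: [-0.003, -0.003, 1.0, -0.001]
force: [-0.3, -0.9, 0.1]
finger_gap: 0.0745
time_s: 54.22
eef_pos: [0.537, 0.1368, 0.109]
orientation: [0.001, -0.002, 1.0, 0.0]
force: [-0.4, 0.1, -0.7]
finger_gap: 0.0749
t54.2 pos [0.537  0.1368 0.109 ] yaw -3.137 q7 0.46 gap 0.075 shift cm [0.06 0.1  6.7 ] turn [0.    0.002 0.001] F [-0.4  0.1 -0.7]
```

```bash
python3 -m jog '0 0.1 2.2 0 0 0 0.6;0 0 2.2 0 0 0 0.6;0 0 2.1 0 0 0 0.6;0 0 0 0 0 0 0.6;0 0 0 0 0 0 0.6';python3 -m jog '0 0 0 0 0 0 0.6;0 0 0 0 0 0 0.6;0 0 0 0 0 0 -1;0 0 0 0 0 0 -1;0 0 0 0 0 0 -1' 50;python3 -m jog '0 0 0 0 0 0 -1;0 0 0 0 0 0 -1;0 0 0 0 0 0 -1;0 0 0 0 0 0 -1';python3 -c "
from h import *
go(.5365,.1378,.042,0.003)"
```

```text
time_s: 54.63
eef_pos: [0.5361, 0.1376, 0.0429]
orientation: [-0.0, -0.003, 1.0, -0.0]
force: [-0.1, 0.7, -0.2]
finger_gap: 0.0746
time_s: 55.05
eef_pos: [0.5366, 0.1377, 0.0433]
orientation: [0.001, -0.003, 1.0, 0.0]
force: [-1.0, -1.9, 5.9]
finger_gap: 0.0597
time_s: 55.38
eef_pos: [0.5366, 0.1377, 0.0433]
orientation: [0.0, -0.003, 1.0, -0.0]
force: [-1.1, -0.6, 7.3]
finger_gap: 0.0597
t55.4 pos [0.5366 0.1377 0.0433] yaw -3.136 q7 0.35 gap 0.060 shift cm [0.01 0.01 0.13] turn [-0.     0.001  0.002] F [-1.1 -0.6  7.3]
```

```bash
python3 -m jog '0 0 -0.8 0 0 0 -1;0 0 0 0 0 0.03 -1;0 0 0 0 0 0.032 -1;0 0 0 0 0 0 -1;0 0 0 0 0 0 -1';python3 -m jog '0 0 0.5 0 0 0 -1;0 0 0.35 0 0 0 -1;0 0 0 0 0 0 -1;0 0 0 0 0 0 -1;0 0 0 0 0 0 -1';python3 -c "
from h import *
go(.5365,.1378,.042,-.058)"
```

```text
time_s: 55.8
eef_pos: [0.5362, 0.1375, 0.0506]
orientation: [-0.0, 0.028, 1.0, -0.0]
force: [0.3, 0.0, -2.3]
finger_gap: 0.0601
time_s: 56.22
eef_pos: [0.5365, 0.1376, 0.0427]
orientation: [0.001, 0.028, 1.0, -0.0]
force: [-2.2, -2.6, 11.1]
finger_gap: 0.0595
t56.2 pos [0.5365 0.1376 0.0427] yaw 3.085 q7 0.29 gap 0.060 shift cm [0.   0.02 0.07] turn [-0.001  0.001  0.002] F [-2.2 -2.6 11.1]
```

Release, lift, step clear to the right and check.

```bash
python3 -m jog '0 0 -0.05 0 0 0 0.5;0 0 0 0 0 0 0.5;0 0 0 0 0 0 0.5;0 0 0 0 0 0 0.5;0 0 -1 0 0 0 0.5';python3 -m jog '0 0 -3 0 0 0 0.5;0 0 -4 0 0 0 0.5;0 0 -4 0 0 0 0.5;0 0 -3 0 0 0 1;0 -4 0 0 0 0 1';python3 -m jog '0 -4 0 0 0 0 1;0 -4 0 0 0 0 1;0 -4 0 0 0 0 1;0 -4 0 0 0 0 1;0 -4 0 0 0 0 1';python3 -m jog '0 -4 0 0 0 0 1;0 0 0 0 0 0 1';python3 - <<'E'
from h import *
a=grab('top','t14');crop(a,220,170,350,300,5,'g28')
G=lambda u,v:((u+.5)/5-.5+220,(v+.5)/5-.5+170)
print('c now')
for p,q in (((203,170),(194,325)),((236,165),(229,325)),((273,165),(267,325))): edge(a,G(*p),G(*q),.077)
E
```

```text
time_s: 56.63
eef_pos: [0.5354, 0.1373, 0.0514]
orientation: [-0.001, 0.028, 1.0, -0.0]
force: [-1.1, -0.3, 0.5]
finger_gap: 0.0698
time_s: 57.05
eef_pos: [0.5366, 0.1065, 0.2]
orientation: [0.005, 0.024, 1.0, 0.004]
force: [2.4, 0.3, -0.0]
finger_gap: 0.0787
time_s: 57.47
eef_pos: [0.522, -0.1038, 0.1933]
orientation: [0.0, 0.028, 1.0, -0.0]
force: [1.0, 0.3, 0.1]
finger_gap: 0.093
time_s: 57.63
eef_pos: [0.5187, -0.1509, 0.1919]
orientation: [-0.001, 0.033, 0.999, -0.002]
force: [0.8, -0.3, -0.2]
finger_gap: 0.093
c now
edge mid [559.2 146.3] yaw -0.044
edge mid [560.7 127.6] yaw -0.041
edge mid [560.8 107.5] yaw -0.011
```

View pics/g28.png

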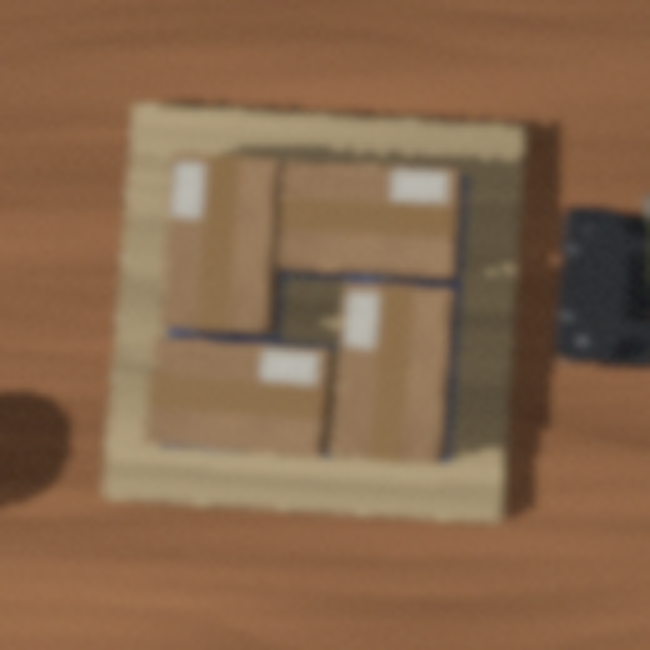

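```bash
python3 - <<'E'
from h import *
a=cv2.imread('pics/t14.png');G=lambda u,v:((u+.5)/5-.5+220,(v+.5)/5-.5+170)
print('b end -y, end +y, outer, inner, tape');
for p,q in (((466,178),(458,275)),((283,170),(278,265)),((285,162),(462,171)),((280,268),(455,281)),((285,200),(455,212)),((285,229),(455,241))): edge(a,G(*p),G(*q),.077)
print('a ends');
for p,q in (((345,285),(448,290)),((335,456),(440,462))): edge(a,G(*p),G(*q),.077)
print('c ends');
for p,q in (((172,156),(272,158)),((165,328),(265,334))): edge(a,G(*p),G(*q),.077)
print('d ends');
for p,q in (((161,345),(148,438)),((327,352),(320,452))): edge(a,G(*p),G(*q),.077)
E
```

```text
b end -y, end +y, outer, inner, tape
edge mid [571.5   1.7] yaw -0.076
edge mid [576.2 100.8] yaw -0.029
edge mid [605.1  49.3] yaw 1.514
edge mid [545.3  51.9] yaw 1.514
edge mid [584.4  50.9] yaw 1.519
edge mid [567.   50.8] yaw 1.515
a ends
edge mid [537.3  35.6] yaw 1.559
edge mid [441.3  39.7] yaw 1.498
c ends
edge mid [610.5 134.8] yaw -1.520
edge mid [513.6 136.8] yaw 1.520
d ends
edge mid [479.1 171.9] yaw -0.113
edge mid [473.4  76.9] yaw -0.046
```

All four cartons are within 2 mm of their outline centres and square. Now to locate the spindle.

```bash
python3 - <<'E'
from h import *
a=cv2.imread('pics/t14.png');k=6
b=big(a[240:295,160:235],k);hsv=cv2.cvtColor(b,cv2.COLOR_BGR2HSV)
m=((hsv[:,:,1]<40)&(hsv[:,:,2]>130)).astype(np.uint8)*255
c=max(cv2.findContours(m,0,1)[0],key=cv2.contourArea);(u,v),r=cv2.minEnclosingCircle(c);M=cv2.moments(c);uu,vv=M['m10']/M['m00'],M['m01']/M['m00']
px=((uu+.5)/k-.5+160,(vv+.5)/k-.5+240);print('post',px,r/k,onplane('top',px,.082))
r2=((b[:,:,2].astype(int)>100)&(b[:,:,2].astype(int)-b[:,:,1]<42)).astype(np.uint8)*255
r2=cv2.morphologyEx(r2,cv2.MORPH_OPEN,np.ones((9,9)))
c2=max(cv2.findContours(r2,0,1)[0],key=cv2.contourArea);(u,v),R2=cv2.minEnclosingCircle(c2);print('roll',((u+.5)/k-.5+160,(v+.5)/k-.5+240),R2/k,onplane('top',((u+.5)/k-.5+160,(v+.5)/k-.5+240),.08))
cv2.drawContours(b,[c,c2],-1,(0,255,0),1);cv2.imwrite('pics/sp.png',b)
s=env.grab_frame('scene')[:,:,::-1];crop(s,420,180,520,255,7,'sp2')
for z in (.0,.082): print(proj('scene',[[*onplane('top',px,.082)[0,:2],z]]))
E
```

```text
post (193.18125752105897, 265.67438112429085) 6.104306538899739 [[0.42924256 0.32728689 0.082     ]]
roll (181.66765848795572, 261.72075907389325) 25.041066487630207 [[0.43993907 0.36048847 0.08      ]]
[[457.09182619 234.39378966]]
[[461.22770064 212.52871863]]
```

View pics/sp.png

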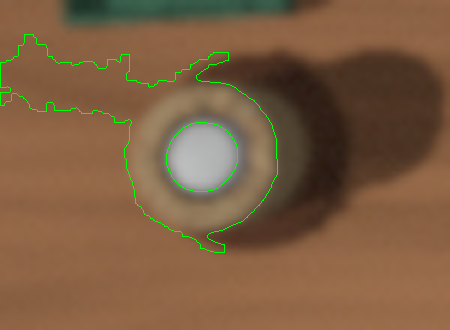

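View pics/sp2.png

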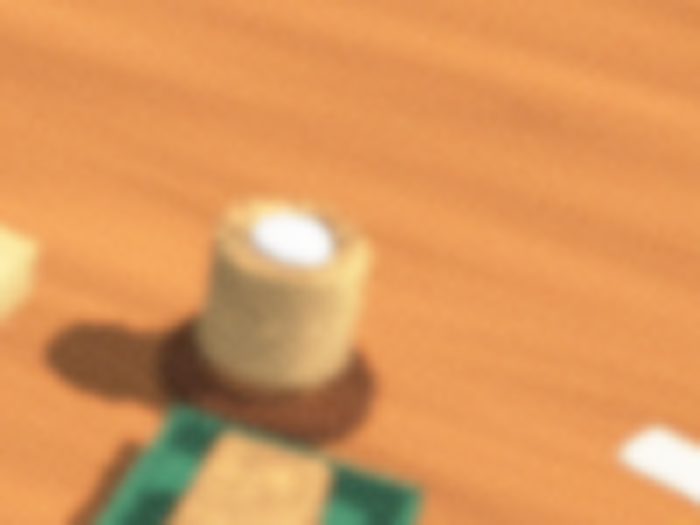

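The post centre is at (0.429, 0.327) and the ring is concentric with it. Going for the upper roll.

```bash
python3 -c "
from h import *
go(.4292,.3273,.16,-.058)"
```

```text
t57.7 pos [ 0.5198 -0.1438  0.1928] yaw 3.081 q7 1.04 gap 0.093 shift cm [11.91 46.47  3.29] turn [ 0.    -0.    -0.003] F [-0.4  0.1 -0.3]
```

```bash
python3 -m jog '1 3.87 0 0 0 0 1;1 3.87 0 0 0 0 1;1 3.87 0 0 0 0 1;1 3.87 0 0 0 0 1;1 3.87 0 0 0 0 1';python3 -m jog '1 3.87 0 0 0 0 1;1 3.87 0 0 0 0 1;1 3.87 0 0 0 0 1;1 3.87 0 0 0 0 1;1 3.87 0 0 0 0 1';python3 -m jog '1 3.87 0 0 0 0 1;1 3.87 0 0 0 0 1;0 0 0 0 0 0 1;0 0 0 0 0 0 1;0 0 0 0 0 0 1';python3 -m jog '0 0 3 0 0 0 1;0 0 2 0 0 0 1;0 0 0 0 0 0 1;0 0 0 0 0 0 1;0 0 0 0 0 0 1';python3 -c "
from h import *
go(.4292,.3273,.056,-.058)
a=grab('scene');crop(a,400,150,520,240,6,'g29')"
```

```text
time_s: 58.15
eef_pos: [0.4803, 0.0575, 0.1932]
orientation: [0.0, 0.027, 1.0, 0.0]
force: [0.3, -0.5, 0.1]
finger_gap: 0.0933
time_s: 58.57
eef_pos: [0.4405, 0.2536, 0.1933]
orientation: [0.0, 0.027, 1.0, 0.0]
force: [1.1, -0.2, -0.3]
finger_gap: 0.0928
time_s: 58.98
eef_pos: [0.4256, 0.3293, 0.1927]
orientation: [-0.0, 0.027, 1.0, -0.0]
force: [-0.5, -0.8, 0.6]
finger_gap: 0.0935
time_s: 59.4
eef_pos: [0.4273, 0.3282, 0.1436]
orientation: [0.0, 0.029, 1.0, 0.0]
force: [0.6, -0.0, 1.0]
finger_gap: 0.0932
t59.4 pos [0.4273 0.3282 0.1436] yaw 3.084 q7 0.06 gap 0.093 shift cm [-0.19 -0.08  8.76] turn [0. 0. 0.] F [ 0.6 -0.   1. ]
```

View pics/g29.png

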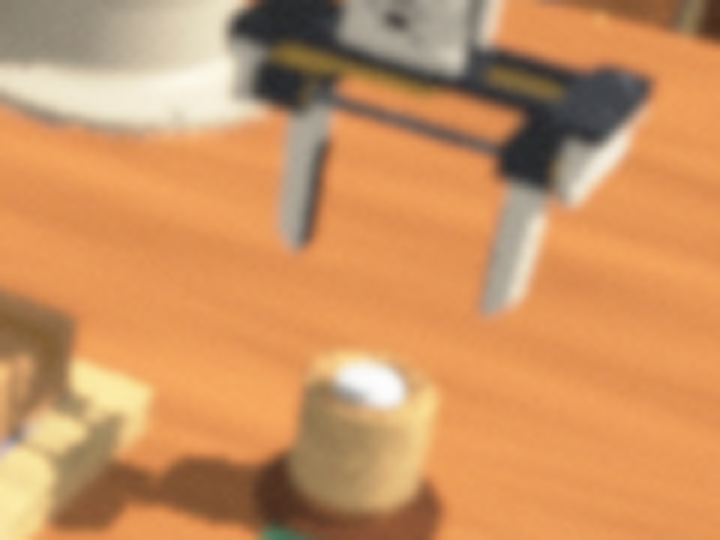

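```bash
python3 -m jog '-0.19 -0.08 3 0 0 0 1;0 0 3 0 0 0 1;0 0 2 0 0 0 1;0 0 0.5 0 0 0 1;0 0 0 0 0 0 1';python3 -m jog '0 0 0 0 0 0 1;0 0 0 0 0 0 1;0 0 0 0 0 0 1';python3 -c "
from h import *
go(.4292,.3273,.056,-.058)"
```

```text
time_s: 59.87
eef_pos: [0.4287, 0.3275, 0.0575]
orientation: [-0.0, 0.028, 1.0, -0.0]
force: [0.6, 0.4, 0.3]
finger_gap: 0.0927
time_s: 60.12
eef_pos: [0.4294, 0.3281, 0.059]
orientation: [0.001, 0.029, 1.0, 0.001]
force: [0.4, -0.3, 0.1]
finger_gap: 0.0931
t60.1 pos [0.4294 0.3281 0.059 ] yaw 3.084 q7 -0.09 gap 0.093 shift cm [ 0.02 -0.08  0.3 ] turn [0.001 0.002 0.001] F [ 0.4 -0.3  0.1]
```

```bash
python3 -m jog '0 -0.06 0.25 0 0 0 1;0 0 0 0 0 0 1;0 0 0 0 0 0 -1;0 0 0 0 0 0 -1;0 0 0 0 0 0 -1' 20;python3 -m jog '0 0 0 0 0 0 -1;0 0 0 0 0 0 -1;0 0 0 0 0 0 -1;0 0 0 0 0 0 -1';python3 -m jog '0 0 -0.5 0 0 0 -1;0 0 -1 0 0 0 -1;0 0 -1.5 0 0 0 -1;0 0 -2 0 0 0 -1;0 0 -2 0 0 0 -1';python3 -c "
from h import *
go(.526,.0872,.15,-.058)
a=grab('scene');crop(a,400,150,520,240,6,'g30')"
```

```text
time_s: 60.53
eef_pos: [0.4287, 0.327, 0.0552]
orientation: [0.0, 0.028, 1.0, 0.0]
force: [-0.5, 0.3, 0.8]
finger_gap: 0.0775
time_s: 60.87
eef_pos: [0.4287, 0.327, 0.0551]
orientation: [-0.0, 0.028, 1.0, 0.0]
force: [0.2, 0.3, 0.5]
finger_gap: 0.067
time_s: 61.28
eef_pos: [0.4283, 0.3269, 0.1264]
orientation: [-0.0, 0.028, 1.0, -0.0]
force: [0.1, -0.2, -0.2]
finger_gap: 0.0668
t61.3 pos [0.4283 0.3269 0.1264] yaw 3.085 q7 0.04 gap 0.067 shift cm [-11.1  -23.39  -2.36] turn [-0.    -0.001  0.002] F [ 0.1 -0.2 -0.2]
```

View pics/g30.png

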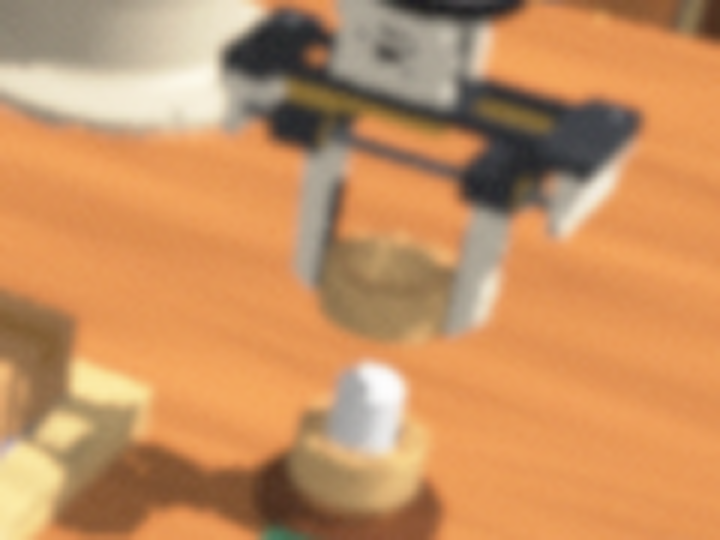

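The upper roll came off alone. Carry it to the pallet middle.

```bash
python3 -m jog '0 0 -2.5 0 0 0 -1;-1.58 -3.34 0 0 0 0 -1;-1.58 -3.34 0 0 0 0 -1;-1.58 -3.34 0 0 0 0 -1;-1.58 -3.34 0 0 0 0 -1';python3 -m jog '-1.58 -3.34 0 0 0 0 -1;-1.58 -3.34 0 0 0 0 -1;-1.58 -3.34 0 0 0 0 -1;0 0 0 0 0 0 -1;0 0 0 0 0 0 -1';python3 -m jog '0 0 0 0 0 0 -1;0 0 2 0 0 0 -1;0 0 2 0 0 0 -1;0 0 0 0 0 0 -1;0 0 0 0 0 0 -1';python3 -m jog '0 0 0 0 0 0 -1;0 0 0 0 0 0 -1';python3 -c "
from h import *
go(.526,.0872,.0801,-.058)"
```

```text
time_s: 61.75
eef_pos: [0.4846, 0.1887, 0.151]
orientation: [0.0, 0.028, 1.0, 0.0]
force: [2.0, -0.5, -1.1]
finger_gap: 0.0669
time_s: 62.17
eef_pos: [0.5264, 0.0849, 0.1504]
orientation: [-0.0, 0.031, 1.0, -0.0]
force: [0.5, 0.6, -0.0]
finger_gap: 0.067
time_s: 62.58
eef_pos: [0.5249, 0.089, 0.1102]
orientation: [-0.001, 0.027, 1.0, 0.0]
force: [-0.2, -0.3, -0.8]
finger_gap: 0.0667
time_s: 62.75
eef_pos: [0.5262, 0.0884, 0.1112]
orientation: [0.001, 0.028, 1.0, 0.0]
force: [0.1, -0.4, -0.8]
finger_gap: 0.0668
t62.8 pos [0.5262 0.0884 0.1112] yaw 3.086 q7 0.48 gap 0.067 shift cm [ 0.02 -0.12  3.11] turn [0.001 0.001 0.002] F [ 0.1 -0.4 -0.8]
```

```bash
python3 -m jog '0 -0.12 1.5 0 0 0 -1;0 0 1 0 0 0 -1;0 0 0 0 0 0 -1;0 0 0 0 0 0 -1;0 0 0 0 0 0 -1';python3 -m jog '0 0 0 0 0 0 -1;0 0 0 0 0 0 -1';python3 -c "
from h import *
go(.526,.0872,.0801,-.058)"
```

```text
time_s: 63.17
eef_pos: [0.526, 0.0864, 0.0855]
orientation: [0.0, 0.028, 1.0, 0.0]
force: [-0.1, 0.1, -0.3]
finger_gap: 0.067
time_s: 63.33
eef_pos: [0.5261, 0.0862, 0.0856]
orientation: [0.0, 0.028, 1.0, 0.0]
force: [0.3, 0.0, -0.6]
finger_gap: 0.0665
t63.3 pos [0.5261 0.0862 0.0856] yaw 3.085 q7 0.43 gap 0.067 shift cm [0.01 0.1  0.55] turn [0.    0.001 0.001] F [ 0.3  0.  -0.6]
```

```bash
python3 -m jog '0 0.1 0.3 0 0 0 -1;0 0 0.2 0 0 0 -1;0 0 0 0 0 0 -1;0 0 0 0 0 0 -1;0 0 0 0 0 0 -1';python3 -c "
from h import *
go(.526,.0872,.0801,-.058)
a=grab('scene');crop(a,320,130,440,220,6,'g31')"
```

```text
time_s: 63.75
eef_pos: [0.5259, 0.0872, 0.0801]
orientation: [0.0, 0.028, 1.0, 0.0]
force: [0.4, 0.4, 0.7]
finger_gap: 0.0671
t63.8 pos [0.5259 0.0872 0.0801] yaw 3.085 q7 0.42 gap 0.067 shift cm [-0.01 -0.   -0.  ] turn [0.    0.    0.001] F [0.4 0.4 0.7]
```

View pics/g31.png

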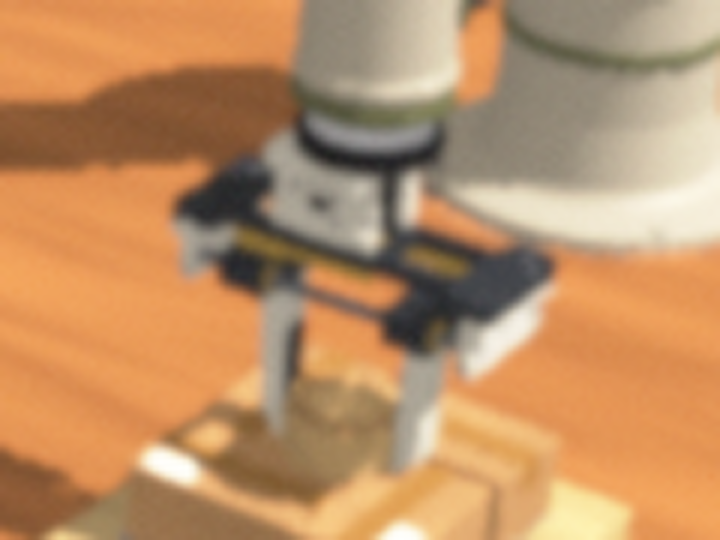

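Touching down. Release and go back for the other roll.

```bash
python3 -m jog '0 0 0 0 0 0 0.6;0 0 0 0 0 0 1;0 0 0 0 0 0 1;0 0 0 0 0 0 1;0 0 0 0 0 0 1';python3 -m jog '0 0 -1 0 0 0 1;0 0 -3 0 0 0 1;0 0 -3 0 0 0 1;0 0 0 0 0 0 1;0 0 0 0 0 0 1';python3 -c "
from h import *
go(.429,.3273,.15,-.058)"
```

```text
time_s: 64.22
eef_pos: [0.5258, 0.0871, 0.0801]
orientation: [-0.0, 0.028, 1.0, -0.0]
force: [0.1, -0.4, -0.1]
finger_gap: 0.092
time_s: 64.63
eef_pos: [0.5267, 0.0873, 0.152]
orientation: [0.002, 0.029, 1.0, 0.0]
force: [-0.9, 0.5, 0.0]
finger_gap: 0.093
t64.6 pos [0.5267 0.0873 0.152 ] yaw 3.084 q7 0.55 gap 0.093 shift cm [11.13 23.4   0.18] turn [0.001 0.003 0.001] F [-0.9  0.5  0. ]
```

```bash
python3 -m jog '1.59 3.34 0 0 0 0 1;1.59 3.34 0 0 0 0 1;1.59 3.34 0 0 0 0 1;1.59 3.34 0 0 0 0 1;1.59 3.34 0 0 0 0 1';python3 -m jog '1.59 3.34 0 0 0 0 1;1.59 3.34 0 0 0 0 1;0 0 0 0 0 0 1;0 0 0 0 0 0 1;0 0 0 0 0 0 1';python3 -m jog '0 0 0 0 0 0 1;0 0 0 0 0 0 1';python3 -c "
from h import *
go(.429,.3273,.0275,-.058)
a=grab('top','t15');crop(a,220,170,350,300,5,'g32')
a=grab('scene','s15');crop(a,320,130,520,250,4,'g33')"
```

```text
time_s: 65.05
eef_pos: [0.4548, 0.2592, 0.1495]
orientation: [-0.001, 0.029, 1.0, -0.0]
force: [1.4, 0.4, 0.8]
finger_gap: 0.093
time_s: 65.47
eef_pos: [0.4278, 0.326, 0.1494]
orientation: [-0.0, 0.028, 1.0, -0.001]
force: [-0.0, -0.7, -0.3]
finger_gap: 0.093
time_s: 65.63
eef_pos: [0.4287, 0.3251, 0.1497]
orientation: [-0.0, 0.03, 1.0, -0.001]
force: [-0.4, -0.3, -0.4]
finger_gap: 0.0931
t65.6 pos [0.4287 0.3251 0.1497] yaw 3.082 q7 0.08 gap 0.093 shift cm [-0.02  0.24 12.22] turn [-0.001 -0.    -0.001] F [-0.4 -0.3 -0.4]
```

View pics/g32.png

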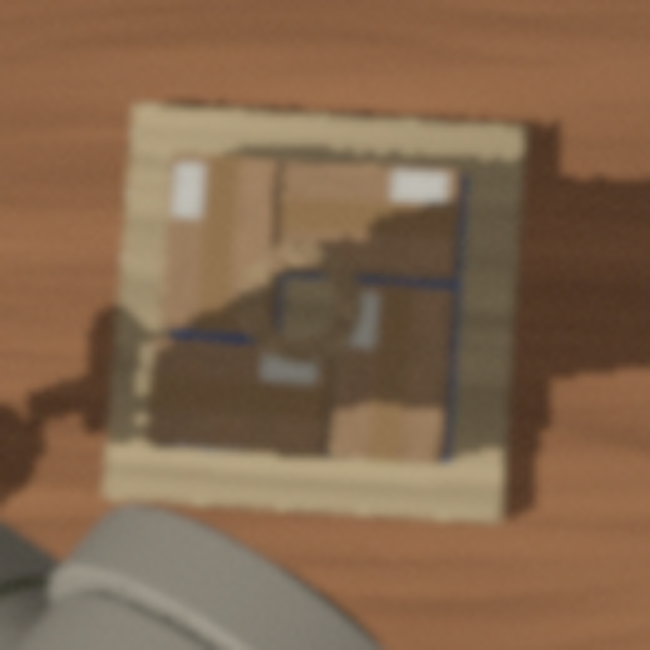

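View pics/g33.png

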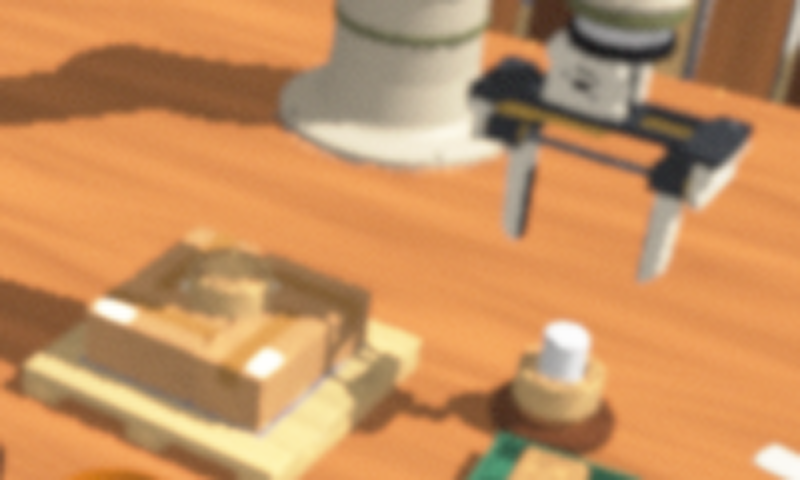

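```bash
python3 - <<'E'
from h import *
for z in(.024,.038,.052,.082): print(z,((proj('scene',[[.4292,.3273,z]])-[320,130]+.5)*4-.5).round(1))
a=cv2.imread('pics/s15.png');crop(a,440,200,480,240,15,'sp3')
E
```

```text
0.024 [[554.6 394. ]]
0.038 [[557.4 379.1]]
0.052 [[560.3 364.2]]
0.082 [[566.4 331.6]]
```

View pics/sp3.png

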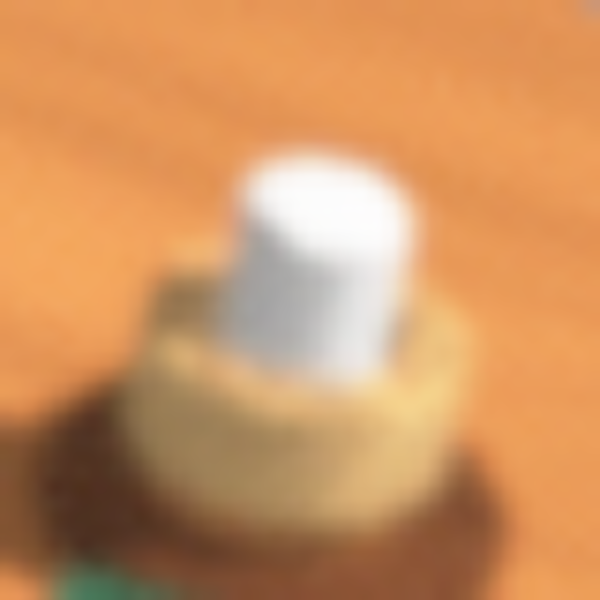

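The first roll lies well over all four cartons, and the lower roll is concentric on the post. Descending.

```bash
python3 -m jog '0 0.22 3 0 0 0 1;0 0 3 0 0 0 1;0 0 2.5 0 0 0 1;0 0 2 0 0 0 1;0 0 0 0 0 0 1';python3 -m jog '0 0 0 0 0 0 1;0 0 0 0 0 0 1;0 0 0 0 0 0 1;0 0 0 0 0 0 1';python3 -c "
from h import *
go(.4292,.3273,.0275,-.058)"
```

```text
time_s: 66.15
eef_pos: [0.4273, 0.3271, 0.042]
orientation: [-0.002, 0.029, 1.0, -0.002]
force: [-0.9, 0.2, 0.5]
finger_gap: 0.0928
time_s: 66.48
eef_pos: [0.4288, 0.3293, 0.0464]
orientation: [0.001, 0.029, 1.0, 0.001]
force: [-0.0, 0.1, -0.6]
finger_gap: 0.093
t66.5 pos [0.4288 0.3293 0.0464] yaw 3.084 q7 -0.11 gap 0.093 shift cm [-0.05 -0.2   1.89] turn [0.001 0.001 0.001] F [-0.   0.1 -0.6]
```

```bash
python3 -m jog '-0.05 -0.18 1 0 0 0 1;0 0 0.85 0 0 0 1;0 0 0 0 0 0 1;0 0 0 0 0 0 1;0 0 0 0 0 0 1';python3 -m jog '0 0 0 0 0 0 -1;0 0 0 0 0 0 -1;0 0 0 0 0 0 -1;0 0 0 0 0 0 -1;0 0 0 0 0 0 -1' 20;python3 -m jog '0 0 0 0 0 0 -1;0 0 0 0 0 0 -1';python3 -c "
from h import *
go(.4292,.3273,.0275,-.058)"
```

```text
time_s: 66.9
eef_pos: [0.4283, 0.3273, 0.0264]
orientation: [-0.0, 0.028, 1.0, -0.0]
force: [-0.2, -0.1, -0.1]
finger_gap: 0.0928
time_s: 67.32
eef_pos: [0.4286, 0.3273, 0.0267]
orientation: [0.0, 0.028, 1.0, 0.0]
force: [-0.8, 0.4, 0.2]
finger_gap: 0.0662
time_s: 67.48
eef_pos: [0.4286, 0.3272, 0.0267]
orientation: [0.0, 0.028, 1.0, 0.0]
force: [-0.1, -0.2, 1.5]
finger_gap: 0.0661
t67.5 pos [0.4286 0.3272 0.0267] yaw 3.085 q7 -0.15 gap 0.066 shift cm [-0.06  0.01 -0.08] turn [0.    0.    0.001] F [-0.1 -0.2  1.5]
```

```bash
python3 -m jog '0 0 -0.5 0 0 0 -1;0 0 -1.5 0 0 0 -1;0 0 -2 0 0 0 -1;0 0 -3 0 0 0 -1;0 0 -3 0 0 0 -1';python3 -m jog '0 0 -3 0 0 0 -1;0 0 -2 0 0 0 -1;0 0 0 0 0 0 -1;0 0 0 0 0 0 -1';python3 -c "
from h import *
go(.526,.0872,.17,-.058)
a=grab('scene');crop(a,400,130,520,240,5,'g34')"
```

```text
time_s: 67.9
eef_pos: [0.4277, 0.3269, 0.1275]
orientation: [-0.001, 0.028, 1.0, -0.0]
force: [0.9, -0.1, -0.6]
finger_gap: 0.0662
time_s: 68.23
eef_pos: [0.429, 0.3272, 0.1776]
orientation: [0.001, 0.029, 1.0, 0.0]
force: [-0.4, -0.5, 0.1]
finger_gap: 0.0664
t68.2 pos [0.429  0.3272 0.1776] yaw 3.084 q7 0.12 gap 0.066 shift cm [-11.06 -23.4    0.76] turn [0.001 0.002 0.001] F [-0.4 -0.5  0.1]
```

View pics/g34.png

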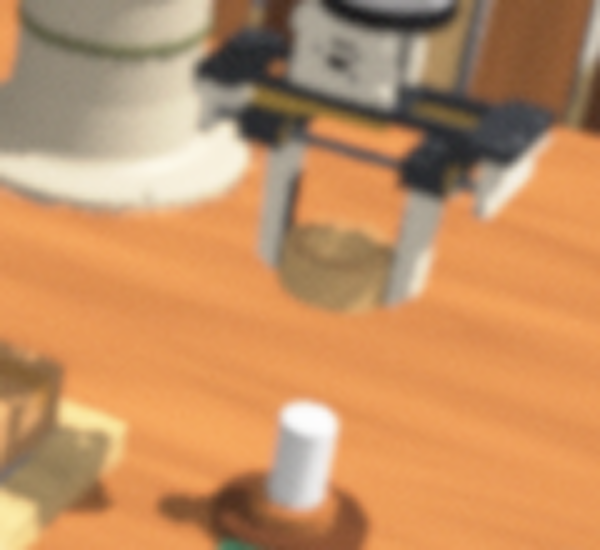

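```bash
python3 -m jog '-1.58 -3.34 0 0 0 0 -1;-1.58 -3.34 0 0 0 0 -1;-1.58 -3.34 0 0 0 0 -1;-1.58 -3.34 0 0 0 0 -1;-1.58 -3.34 0 0 0 0 -1';python3 -m jog '-1.58 -3.34 0 0 0 0 -1;-1.58 -3.34 0 0 0 0 -1;0 0 0 0 0 0 -1;0 0 0 0 0 0 -1;0 0 0 0 0 0 -1';python3 -m jog '0 0 2 0 0 0 -1;0 0 2 0 0 0 -1;0 0 0 0 0 0 -1;0 0 0 0 0 0 -1;0 0 0 0 0 0 -1';python3 -m jog '0 0 0 0 0 0 -1;0 0 0 0 0 0 -1';python3 -c "
from h import *
go(.526,.0872,.1077,-.058)
a=grab('scene');crop(a,320,130,440,220,6,'g35')"
```

```text
time_s: 68.7
eef_pos: [0.4975, 0.1541, 0.1751]
orientation: [-0.001, 0.028, 1.0, -0.0]
force: [0.2, -0.2, -0.1]
finger_gap: 0.0661
time_s: 69.12
eef_pos: [0.5249, 0.0879, 0.1756]
orientation: [-0.001, 0.028, 1.0, 0.0]
force: [0.3, 0.9, -0.4]
finger_gap: 0.0661
time_s: 69.53
eef_pos: [0.5255, 0.0891, 0.1372]
orientation: [-0.0, 0.027, 1.0, 0.0]
force: [-0.2, 1.0, 0.8]
finger_gap: 0.0656
time_s: 69.7
eef_pos: [0.526, 0.088, 0.1375]
orientation: [0.001, 0.028, 1.0, 0.0]
force: [0.3, -0.1, -0.2]
finger_gap: 0.0661
t69.7 pos [0.526  0.088  0.1375] yaw 3.085 q7 0.53 gap 0.066 shift cm [ 0.   -0.09  2.98] turn [0.    0.001 0.002] F [ 0.3 -0.1 -0.2]
```

View pics/g35.png

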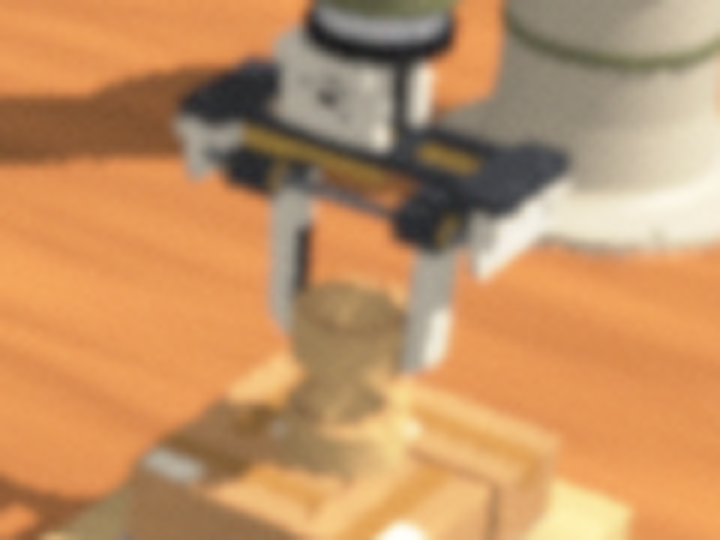

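The upper roll is lined up over the lower one. Lowering.

```bash
python3 -m jog '0 -0.06 1.5 0 0 0 -1;0 0 1 0 0 0 -1;0 0 0 0 0 0 -1;0 0 0 0 0 0 -1;0 0 0 0 0 0 -1';python3 -m jog '0 0 0 0 0 0 -1;0 0 0 0 0 0 -1';python3 -c "
from h import *
go(.526,.0872,.1077,-.058)"
```

```text
time_s: 70.17
eef_pos: [0.5257, 0.0871, 0.1119]
orientation: [-0.0, 0.028, 1.0, 0.0]
force: [-0.1, 0.1, -1.5]
finger_gap: 0.066
time_s: 70.33
eef_pos: [0.5259, 0.087, 0.112]
orientation: [0.0, 0.028, 1.0, 0.0]
force: [0.2, -0.7, -0.3]
finger_gap: 0.0664
t70.3 pos [0.5259 0.087  0.112 ] yaw 3.085 q7 0.48 gap 0.066 shift cm [-0.01  0.02  0.43] turn [0.    0.001 0.001] F [ 0.2 -0.7 -0.3]
```

```bash
python3 -m jog '0 0.02 0.25 0 0 0 -1;0 0 0.17 0 0 0 -1;0 0 0 0 0 0 -1;0 0 0 0 0 0 -1;0 0 0 0 0 0 -1';python3 -m jog '0 0 0 0 0 0 0.6;0 0 0 0 0 0 0.8;0 0 0 0 0 0 1;0 0 0 0 0 0 1;0 0 0 0 0 0 1';python3 -m jog '0 0 -1 0 0 0 1;0 0 -3 0 0 0 1;0 0 -3 0 0 0 1;0 0 -3 0 0 0 1;0 -4 0 0 0 0 1';python3 -m jog '0 -4 0 0 0 0 1;0 -4 0 0 0 0 1;0 -4 0 0 0 0 1;0 -4 0 0 0 0 1;0 -4 0 0 0 0 1';python3 -m jog '0 -4 0 0 0 0 1;0 0 0 0 0 0 1;0 0 0 0 0 0 1';python3 -c "
from h import *
a=grab('top','t16');crop(a,150,170,350,300,4,'g36');crop(a,220,170,350,300,5,'g37')
a=grab('scene','s16');crop(a,320,130,440,220,6,'g38')"
```

```text
time_s: 70.75
eef_pos: [0.5258, 0.0872, 0.1076]
orientation: [0.0, 0.028, 1.0, -0.0]
force: [-0.6, -0.7, 5.9]
finger_gap: 0.0662
time_s: 71.17
eef_pos: [0.5256, 0.0871, 0.1073]
orientation: [-0.0, 0.028, 1.0, 0.0]
force: [-0.3, -0.2, -0.6]
finger_gap: 0.0914
time_s: 71.58
eef_pos: [0.5262, 0.0556, 0.2141]
orientation: [0.005, 0.024, 1.0, 0.003]
force: [0.1, -0.2, 0.4]
finger_gap: 0.093
time_s: 72.0
eef_pos: [0.5115, -0.1543, 0.2083]
orientation: [0.0, 0.028, 1.0, -0.0]
force: [0.9, 0.5, 0.8]
finger_gap: 0.0929
time_s: 72.25
eef_pos: [0.5091, -0.195, 0.2075]
orientation: [-0.0, 0.031, 1.0, 0.0]
force: [0.4, 0.7, -0.4]
finger_gap: 0.0926
```

View pics/g37.png

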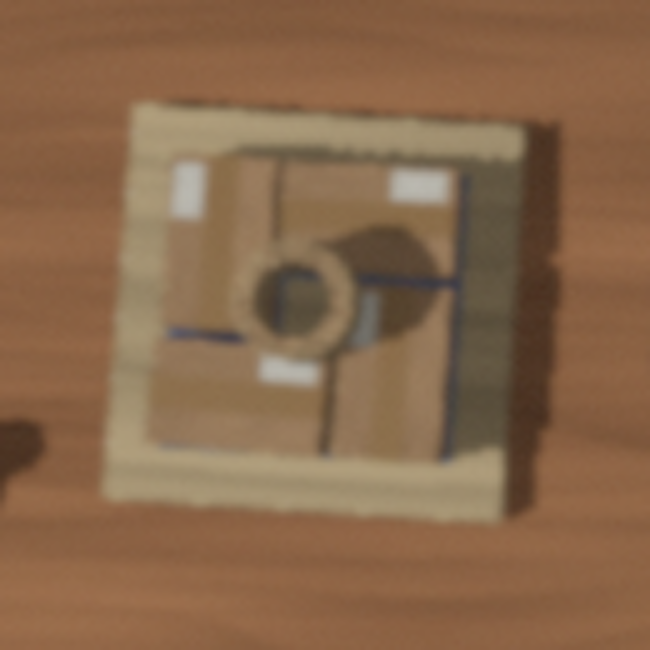

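View pics/g38.png

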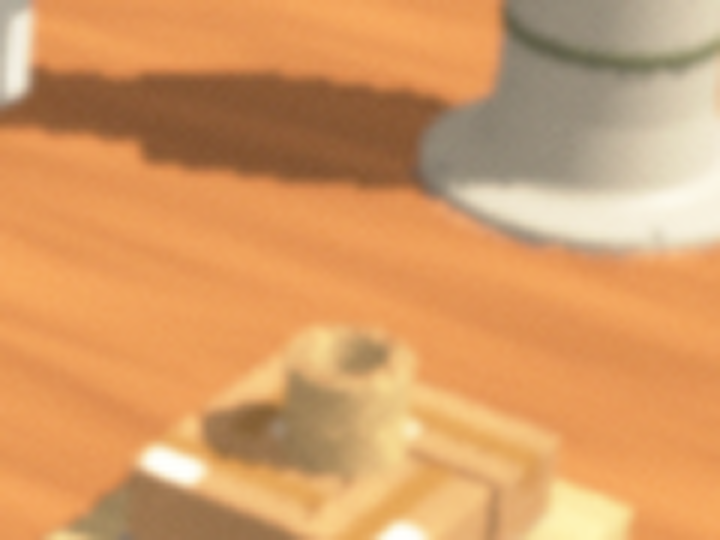

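View pics/t16.png

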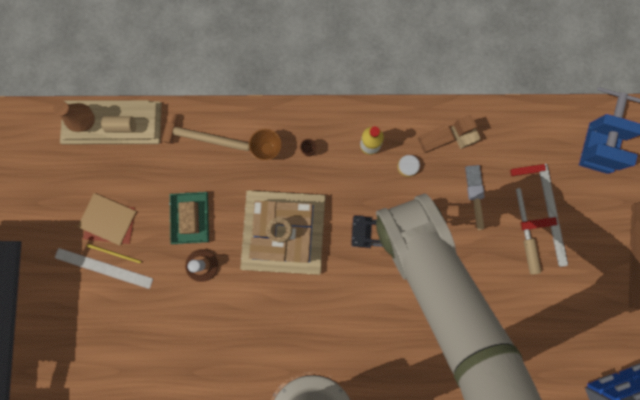

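The rolls are stacked in line and the cartons are square. One last numeric check before handing in.

```bash
python3 - <<'E'
from h import *
print('roll top',onplane('top',((296.5+.5)/5-.5+220,(299+.5)/5-.5+170),.133))
a=cv2.imread('pics/t0.png') if False else cv2.imread('pics/top0.png');b=cv2.imread('pics/t16.png')
d=cv2.absdiff(cv2.GaussianBlur(a,(0,0),1),cv2.GaussianBlur(b,(0,0),1)).max(2)
for n,(x,y) in dict(tin=(409,165),cup=(308,147),glue=(372,140),bowl=(265,144),brush=(476,182)).items(): print(n,d[y-10:y+10,x-10:x+10].max())
G=lambda u,v:((u+.5)/5-.5+220,(v+.5)/5-.5+170)
for nm,p,q in (('b outer',(285,162),(462,171)),('b inner?',(370,276),(455,281)),('c tape',(203,170),(194,325)),('a outer',(452,300),(443,455)),('d tapeL',(155,375),(320,388))): print(nm,end=' ');edge(b,G(*p),G(*q),.077)
print(env.state()['time_s'])
E
```

```text
roll top [[0.52742608 0.08461402 0.133     ]]
tin 3
cup 3
glue 3
bowl 3
brush 13
b outer edge mid [605.1  49.3] yaw 1.516
b inner? edge mid [543.4  26.7] yaw 1.545
c tape edge mid [559.2 146.1] yaw -0.037
a outer edge mid [487.2   8. ] yaw -0.058
d tapeL edge mid [485.  123.8] yaw 1.514
72.35
```

```bash
python3 -c "
from station import env
env.job_done();print(env.state()['time_s'])"
```

```text
the job is handed in; nothing more can be done
the job is handed in; nothing more can be done
```

The order is made up on the pallet and I handed the job in at about 72 s; no verdict came back. I put the sanding block in the green tray, then set all four cartons in outlines a, d, c and b. Last, I took both rolls off the spindle one at a time and stacked them over the middle of the pallet.

- **Knocked carton:** carton b got shifted about 25 mm and turned carton c slightly, after I had released b. I lifted b back into its outline. My first try at squaring c in place failed, so I gripped it again, turned it straight and set it down.
- **Carton position:** before the rolls went on, the cartons measured within about 2 mm of their outline centres. On the last picture a, b and d were square to within about 0.01 rad, and c to about 0.02 rad. The edge fits scatter by 1–2 mm, mostly at the labelled ends.
- **Rolls:** they look upright and in line with each other. A by-eye reading puts their centre within about 3 mm of the pallet middle, while the arm's own position at release was within 1 mm.
- **Other items:** the sanding block was still in the tray at the end. The tin, cup, glue and bowl look unchanged from the first picture. The brush area differs a little; I put that down to the arm's shadow.

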